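# A shot of finishing oil from the tambour store

### The arm

A 7-joint arm with a two-finger parallel gripper is mounted at the origin on the work surface. World frame = base frame: x ahead of the robot, y to its left, z up, the work surface at z = 0. Lengths are in m, angles in rad, forces in N, time in s.
With the tool pointing down it reaches from about 0.425 to 0.925 m from the base axis. Payload 6.8 kg.
Tool frame: the origin (TCP) lies midway between the tips of the shut fingers; the grasp point (between the pads) lies 19 mm behind it (bot.pinch_z is the distance from the TCP to the grasp point, in m); x points along the fingers, y is the direction in which the jaws open and shut, and the axes are right-handed (so a half turn about x gives the same grasp; the last joint's range is limited). The gripper opens to 85 mm and grips with 20 to 120 N. Pads are 22 mm wide; open, the fingers measure 114 mm over their backs; the gripper's body (76 mm by 85 mm) begins 54 mm behind the grasp point. The pads swing forward as they close: fully open they stand 13 mm farther back than shut.
Start: joints at [-1.436, 0.477, 0.022, 1.555, -0.011, 1.109, -0.083], TCP at [0.162, 0.655, 0.2] pointing down, gripper open.
Joint ranges: [-2.96, 2.96], [-0.34, 2.1], [-1.41, 1.46], [0.24, 2.44], [-1.37, 4.51], [0.17, 1.92], [-2.96, 2.96]. Speed limits (rad/s): [2.39, 2.39, 3.14, 3.14, 3.14, 3.14, 3.14].

### API

Orientations are given as a unit quaternion [w, x, y, z].
In Python, from station import bot gives the robot as it stands. The module is installed in compiled form; this text tells all that it offers.
- The arm moves only by the tool step_arm, never from a script. Its argument "plan" is a list of rows, each a list of 6 numbers: the shift along the tool's x, y, z in units of 40 mm (1.0 is 40 mm), then the turn, a rotation vector about the tool's x, y, z in units of 360 degrees (1.0 is 360 degrees). In form: [[dx, dy, dz, ax, ay, az], ...]. A call has 1 to 8 rows; each row shifts and turns the commanded pose from where the row before left it, along the tool's axes as they then stand; what a row does not reach is not made up. A row lasts 1/8 s, in which the tool goes at most 62.5 mm and 10.7 degrees, less where a joint would pass 70% of its speed; a pose out of reach is approached as far as the arm can. A call with a number of a shift or a turn outside -1 to 1 is refused whole. A call with a gripper value outside its range is refused whole. "fingers" is the closure, from -1 (fully open) to 1 (shut), set as the call begins (left out, the last holds). The fingers move at their own pace and stop on an object; "force" is the grip in N (left out, the last holds). Time passes only in rows, so rows that do not move let the fingers close. It gives the time, the measured TCP pose, the force and the opening at its end, in the units of the state.
- bot.get_obs(): the state, without advancing time (a new reading comes with each control period).
- bot.read_camera(name): name is "scene" or "top"; returns (picture, depth): 420x560x3 uint8, red, green, blue; 420x560 float32, m along the optical axis (not along the pixel's ray), 0 where there is no reading.
- bot.camera_model(name): a dict with "mtx" (3x3 intrinsics, pixels), "k1" (the pictures are not rectified: a ray, as slopes to the right and down, at radius r is drawn at 1 + k1 r^2 times it, then the intrinsics apply), "origin" and "rotation" of the camera in the world. Camera axes: x right, y up, looking along -z (the intrinsics and any distortion apply to the point x, -y, -z); pixel columns grow to the right and rows downward; lengths in m; the calibration is good to about 2 mm. A picture is of the moment at which its call begins. camera_model takes no time and is no camera call.
- bot.hand_in(): hands the job in, once; it reports no verdict.
The state is a dict: "t": time; "q": joint angles; "joint_vel": joint speeds; "joint_torque": joint torques, N m; "eef_pos": TCP position; "tool_rot": TCP orientation; "contact_force": force on the tool from outside, world axes, zero at the start; "torque": the same for the moment, N m; "gripper_width": opening from 0.0 (shut) to 1.0 (fully open).
Only numpy, scipy, OpenCV 4.12 (cv2) and the standard library are available. Lean on these libraries where they do the work, as an engineer would, in place of code of your own. Each camera call takes 0.05 s, during which the arm holds its last target.

### The job

Roll the slatted door of the half-round bench store right up by its wooden pull. Press the cap of the slimmer of the two canisters inside down to its stop, without forcing it, and let it spring back up. Then roll the door fully shut, leaving the other canister's cap unpressed and everything else on the bench where it is.

Things in the scene. Friction and masses are not known exactly. Their poses are not given: they have to be found in the camera images.
- store: Fixed half-round wooden store, 318 mm deep (x), 332 wide (y), 220 high. Origin: centre of its underside; +x to its back, z up, door on the -x side. Floor 12 mm thick; cheeks 300 mm apart inside; front sill at x -152 to -142, 98 high. A fixed roof covers the back half, with a lip at x -2 to +6, 158 to 198 above the bench, just behind the caps, which need a tool tilted in from the front.
- tambour (a joint): Roll angle of the slatted door, rad: 0 fully shut (down to the front sill), 1.35 fully open at its stop (slats over the roof, front half of the store uncovered). The door is a curved shell of 13 slats, 155 mm outer radius, rolling about a level axis along the store's y. It stays where it is left; 3 to 6 N at the pull move it.
- tambour_axis (a point): Point on the door's roll axis, in the middle of the store, 60 mm above the bench. Its axes turn with the door: at joint 0 they are the store's.
- tambour_pull (a point): Grip point on the door's dark wooden pull, a block standing radially out of the slats, mid-width: 22 mm wide along the store's y (grip across this), 16 thick round the arc, 154 to 198 mm from the roll axis. The point is 182 mm from the axis, 27 deg + joint angle above the horizontal on the -x side (104 deg when open: just past the top). Can be gripped from straight above all the way.
- slim_cap_top (a point): Centre of the flat top of the grey sprung cap (28 mm diameter, 21 high) of the slimmer canister (40 mm diameter, 110 long with cap), about 120 mm above the bench. It leans 0.65 rad from upright to -x of this frame (z up): press along (0.605, 0, -0.796) in this frame. The canisters stand about 62 mm either side of the store's middle, places may be swapped.
- slim_cap (a joint): How far the slim canister's cap is pressed, m: 0 up, 0.006 at its stop. A spring of 950 N/m takes about 2.4 N to start it and 8 N to reach the stop, and returns it.
- stout_cap_top (a point): The same point on the stouter canister (62 mm diameter, 110 mm long with its cap, the same cap and lean): not to be pressed.
- stout_cap (a joint): How far the stout canister's cap is pressed, m (0 up, 0.006 at its stop): to be left alone.
- bird_mid (a point): Middle of a small loose carved wooden bird, 41 mm high, about 30 mm across, standing on the store's floor near the sill; leave it be.
- blank_a_mid (a point): Centre of a loose wooden blank 62 x 44 x 40 mm high, on the bench in front of the store; leave it be.
- blank_b_mid (a point): Centre of a loose wooden blank 44 x 90 x 30 mm high, on the bench in front of the store; leave it be.
- gouge_mid (a point): Middle of a loose carving gouge, 222 mm long, 23 mm high, lying on the bench; leave it be.
- mallet_mid (a point): A loose turned carver's mallet standing on its head, 84 mm diameter, 202 mm high; this point is on its axis 50 mm up; leave it be.
- brush_pot_mid (a point): Centre of a loose steel pot, 76 mm diameter, 90 mm high; leave it be.
- spoon_mid (a point): A loose carved wooden spoon lying flat, about 200 mm long, 16 mm high; this point lies on its handle; leave it be.
- slim: The slim canister with its fixed cradle and drip dish (one piece, does not move). Origin: on the store's floor under the cradle; z up; the canister leans towards its -x.

How it is judged:
By the outcome, as a careful person would: the job done as asked, in the order asked, and still so for the second after the job is handed in, with the robot touching nothing.
It also fails if it takes over 62 s, if anything falls off the work surface, if the arm or the gripper's body presses on something with over 40 N, if the wrist force passes 120 N, or if a joint passes its speed limit or range.

## Working session

There is one attempt and no reset: what is moved stays moved. The work goes in short steps, Python scripts to look and compute and a tool call to move; the robot and the scene stay as the last step left them, time stands still between calls to the robot, and variables do not carry over. Pictures are saved under pics/ and viewed, and the job is handed in when it is done.

Besides the shell and the picture viewer there is one more tool, called after "Emit:" as a command line: name --pt "numbers of a row" for each row, then --argument value for the rest. step_arm: Moves the arm, as the interface text tells. Shifts and turns lie within -1 to 1; 1 stands for 40 mm of shift or 360 degrees of turn. Its arguments: {"type":"object","properties":{"plan":{"type":"array"},"fingers":{"type":"number"},"force":{"type":"number"}},"required":["plan"]}

```bash
mkdir -p pics; ls; cat > h.py <<'E'
from station import bot
import numpy as np, cv2
def ray2world(name,u,v,d):
    m=bot.camera_model(name);K=np.array(m["mtx"]);k1=m["k1"]
    pts=cv2.undistortPoints(np.array([[[u,v]]],float),K,np.array([k1,0,0,0.]))[0,0]
    p=np.array([pts[0]*d,-pts[1]*d,-d])
    return np.array(m["rotation"])@p+np.array(m["origin"])
def cloud(name,D):
    m=bot.camera_model(name);K=np.array(m["mtx"])
    vv,uu=np.mgrid[0:420,0:560]
    p=cv2.undistortPoints(np.stack([uu,vv],-1).reshape(-1,1,2).astype(float),K,np.array([m["k1"],0,0,0.]))[:,0]
    d=D.reshape(-1)
    P=np.stack([p[:,0]*d,-p[:,1]*d,-d],1)@np.array(m["rotation"]).T+np.array(m["origin"])
    return P.reshape(420,560,3)
E
python3 - <<'E'
from h import *
for n in ("scene","top"):
    I,D=bot.read_camera(n); np.savez(f"{n}0.npz",I=I,D=D)
    cv2.imwrite(f"pics/{n}0.png",cv2.resize(I[:,:,::-1],(784,588)))
    m=bot.camera_model(n);print(n,m)
print(bot.get_obs(),bot.pinch_z)
E
```

```text
pics
scene {'mtx': array([[445.83377063,   0.        , 280.23159583],
       [  0.        , 445.83377063, 198.9543109 ],
       [  0.        ,   0.        ,   1.        ]]), 'k1': -0.015337649733895797, 'origin': array([1.14041782, 0.12453012, 0.94257041]), 'rotation': array([0.61018989, 0.2073338 , 0.25538621, 0.72073496])}
top {'mtx': array([[403.31045709,   0.        , 280.59511615],
       [  0.        , 403.31045709, 213.86507774],
       [  0.        ,   0.        ,   1.        ]]), 'k1': -0.06489986683373769, 'origin': array([ 0.30267152, -0.0178384 ,  1.12542396]), 'rotation': array([-0.70285993, -0.07114171,  0.05926105,  0.70527648])}
{'t': 0.1, 'q': array([-1.43611286,  0.47767649,  0.02236148,  1.55632929, -0.01152495,
        1.10930064, -0.08305273]), 'joint_vel': array([-0.00089037, -0.00349573, -0.0006965 , -0.00364625,  0.00019918,
        0.00212066,  0.00057062]), 'joint_torque': array([ 3.98493881e-03, -5.97763467e+01,  1.61367517e+00, -2.81955117e+01,
        1.28454203e-02,  5.04954223e-03, -1.65861616e-05]), 'eef_pos': array([0.16215339, 0.65464646, 0.19926062]), 'tool_rot': array([ 0.70187199,  0.08505265,  0.70193742, -0.08617195]), 'contact_force': array([ 0.48690321, -0.91225914,  0.20000348]), 'torque': array([ 0.02793933, -0.01903127,  0.00104377]), 'gripper_width': 0.9951677956075817} 0.0187
```

View pics/scene0.png

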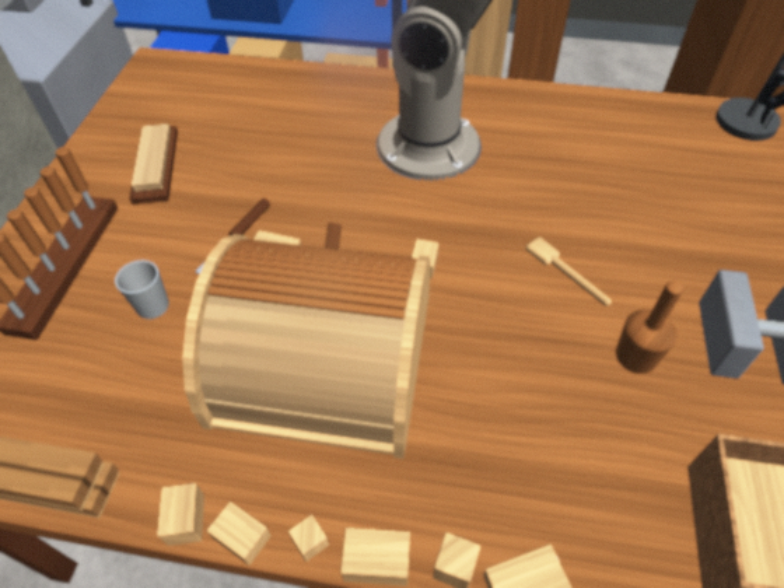

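View pics/top0.png

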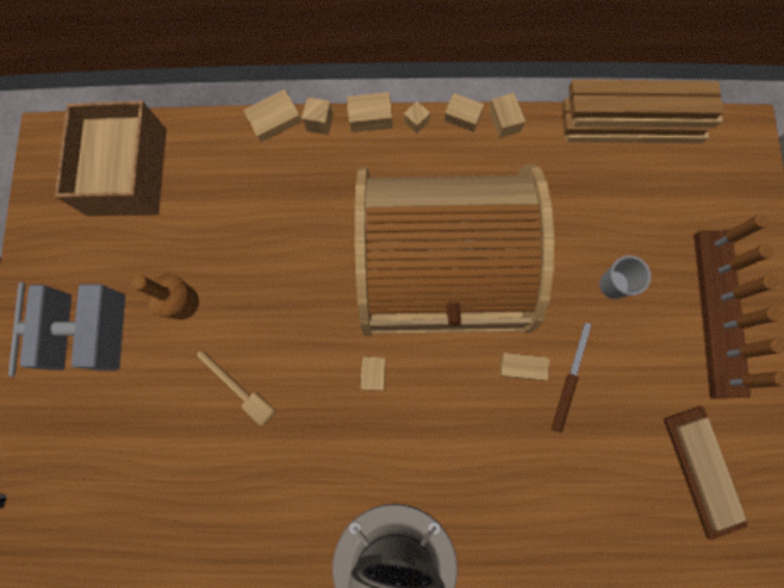

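The pictures show the store with its door facing the robot (top view, pull at about (454,314) of the 784-px picture), and loose items clear of it. Next I locate the store.

```bash
cat > h.py <<'E'
from station import bot
import numpy as np, cv2
from scipy.spatial.transform import Rotation as R
def rot(q): q=np.array(q); return R.from_quat([q[1],q[2],q[3],q[0]])
def cloud(name,D):
    m=bot.camera_model(name);K=np.array(m["mtx"])
    vv,uu=np.mgrid[0:420,0:560]
    p=cv2.undistortPoints(np.stack([uu,vv],-1).reshape(-1,1,2).astype(float),K,np.array([m["k1"],0,0,0.]))[:,0]
    d=D.reshape(-1)
    P=rot(m["rotation"]).apply(np.stack([p[:,0]*d,-p[:,1]*d,-d],1))+np.array(m["origin"])
    return P.reshape(420,560,3)
def proj(name,X):
    m=bot.camera_model(name);K=np.array(m["mtx"])
    p=rot(m["rotation"]).inv().apply(np.atleast_2d(X)-np.array(m["origin"]))
    a=np.stack([p[:,0]/-p[:,2],-p[:,1]/-p[:,2]],1); r2=(a**2).sum(1,keepdims=True)
    a=a*(1+m["k1"]*r2)
    return a*K[0,0]+K[:2,2]
E
cat > a.py <<'E'
from h import *
from scipy.optimize import least_squares
for n in ("top","scene"):
    z=np.load(f"{n}0.npz"); I,D=z["I"],z["D"]; P=cloud(n,D)
    ok=(D>0)
    near=ok&(abs(P[...,2])<0.03)&(abs(P[...,0]-0.5)<.5)
    print(n,"table z",np.median(P[...,2][near]))
    m=ok&(P[...,2]>0.1)&(P[...,0]>0.3)&(P[...,0]<0.95)&(P[...,1]<0.15)&(P[...,1]>-0.4)
    Q=P[m]; print(len(Q),Q.min(0),Q.max(0))
    # fit: yaw, cx offset, radius ~155; use inner points
    c0=np.median(Q,0)
    def f(p):
        yaw,cx,r=p
        d=(Q[:,:2]-[cx,c0[1]])@[np.cos(yaw),np.sin(yaw)]
        return np.hypot(d,Q[:,2]-0.06)-r
    s=least_squares(f,[0,c0[0],.155],loss="soft_l1",f_scale=.003)
    print(s.x,c0,np.median(abs(s.fun)))
    yaw,cx,r=s.x
    l=(Q[:,:2]-[cx,c0[1]])@np.array([[np.cos(yaw),-np.sin(yaw)],[np.sin(yaw),np.cos(yaw)]])
    rad=np.hypot(l[:,0],Q[:,2]-.06)
    print("y hist of lateral"); 
    h=np.histogram(l[:,1],np.arange(-.25,.25,.01)); print([(round(b,2),c,round(float(np.median(rad[(l[:,1]>=b)&(l[:,1]<b+.01)])),4)) for c,b in zip(h[0],h[1]) if c>5])
    pl=(rad>.175); print("pull",pl.sum(),np.median(Q[pl],0), np.median(l[pl],0))
    for lo in (0,.002,.01): print(np.percentile(l[:,1],[lo*100,100-lo*100]))
E
python3 a.py
```

```text
top table z 0.0012175509383788308
14304 [ 0.43831606 -0.39999719  0.10001039] [0.93783939 0.06320264 0.22278495]
[0.03616767 0.59640086 0.15272861] [ 0.56957537 -0.11041879  0.19321477] 0.003255735831068335
y hist of lateral
[(np.float64(-0.17), np.int64(15), 0.1601), (np.float64(-0.16), np.int64(402), 0.1596), (np.float64(-0.15), np.int64(641), 0.1567), (np.float64(-0.14), np.int64(390), 0.1534), (np.float64(-0.13), np.int64(407), 0.1534), (np.float64(-0.12), np.int64(405), 0.1535), (np.float64(-0.11), np.int64(404), 0.1535), (np.float64(-0.1), np.int64(402), 0.1532), (np.float64(-0.09), np.int64(399), 0.153), (np.float64(-0.08), np.int64(408), 0.153), (np.float64(-0.07), np.int64(407), 0.1531), (np.float64(-0.06), np.int64(405), 0.1525), (np.float64(-0.05), np.int64(406), 0.1527), (np.float64(-0.04), np.int64(407), 0.1524), (np.float64(-0.03), np.int64(405), 0.1525), (np.float64(-0.02), np.int64(389), 0.152), (np.float64(-0.01), np.int64(397), 0.1525), (np.float64(0.0), np.int64(442), 0.1528), (np.float64(0.01), np.int64(447), 0.1532), (np.float64(0.02), np.int64(412), 0.1523), (np
[... 1984 characters left out ...]
64(0.05), np.int64(533), 0.1516), (np.float64(0.06), np.int64(525), 0.1518), (np.float64(0.07), np.int64(537), 0.1525), (np.float64(0.08), np.int64(533), 0.1523), (np.float64(0.09), np.int64(537), 0.1527), (np.float64(0.1), np.int64(541), 0.1528), (np.float64(0.11), np.int64(538), 0.1532), (np.float64(0.12), np.int64(542), 0.1532), (np.float64(0.13), np.int64(548), 0.1534), (np.float64(0.14), np.int64(528), 0.1539), (np.float64(0.15), np.int64(586), 0.1701), (np.float64(0.16), np.int64(605), 0.1587), (np.float64(0.17), np.int64(125), 0.1193)]
pull 1198 [ 0.89261608 -0.36747347  0.1119385 ] [ 0.29020246 -0.27692323]
[-0.31105991  0.17535648]
[-0.30743947  0.1726046 ]
[-0.29898481  0.16857716]
```

```bash
cat > b.py <<'E'
from h import *
from scipy.optimize import least_squares
for n in ("top","scene"):
    z=np.load(f"{n}0.npz"); I,D=z["I"],z["D"]; P=cloud(n,D)
    yaw,cx,cy=0.045,.592,-.108
    m=(D>0)&(P[...,2]>0.08)&(abs(P[...,0]-cx)<.2)&(abs(P[...,1]-cy)<.19)
    Q=P[m]
    for it in range(4):
        c,s_=np.cos(yaw),np.sin(yaw)
        l=(Q[:,:2]-[cx,cy])@np.array([[c,-s_],[s_,c]])
        rad=np.hypot(l[:,0],Q[:,2]-.06)
        dm=(l[:,0]<.0)&(abs(l[:,1])<.14)&(abs(rad-.153)<.006)
        B=Q[dm]
        # cheek outer faces / rims
        def f(p,r=None):
            d=(B[:,:2]-[p[1],cy])@[np.cos(p[0]),np.sin(p[0])]
            return np.hypot(d,B[:,2]-.06)-p[2]
        s=least_squares(f,[yaw,cx,.154],loss="soft_l1",f_scale=.002)
        yaw,cx=s.x[:2]
        rim=(abs(rad-.160)<.0035)&(abs(l[:,1])>.145)&(abs(l[:,1])<.175)
        R_=l[rim&(l[:,1]>0)][:,1];L_=l[rim&(l[:,1]<0)][:,1]
        e=[np.percentile(x,q) for x in(L_,R_) for q in (1,50,99)]
        cy+= (np.median(L_)+np.median(R_))/2
    rm=rim
    def g(p):
        d=(Q[rm][:,:2]-[p[1],cy])@[np.cos(p[0]),np.sin(p[0])]
        return np.hypot(d,Q[rm][:,2]-.06)-p[2]
    s2=least_squares(g,[yaw,cx,.16],loss="soft_l1",f_scale=.002)
    print(n,"door",s.x,len(B),"rim",s2.x,rm.sum(),"cy",cy,e)
    pl=(rad>.170)&(abs(l[:,1])<.1)
    print("pull",pl.sum(),l[pl].min(0),l[pl].max(0),np.median(l[pl],0),rad[pl].max(),np.degrees(np.percentile(np.arctan2(Q[pl][:,2]-.06,-l[pl][:,0]),[1,50,99])))
    # yaw from cheek inner edges
    for sgn in(-1,1):
        t=(l[:,1]*sgn>.145)&(l[:,1]*sgn<.175)&(rad>.156)&(rad<.165)
        X=Q[t]; k=np.polyfit(X[:,0],X[:,1],1); print("rim slope",k[0],np.polyval(k,cx))
    # sill
    t=(abs(Q[:,2]-.098)<.006)&(abs(l[:,1])<.14)&(l[:,0]<-.12)
    if t.sum()>20:
        X=Q[t];k=np.polyfit(X[:,1],X[:,0],1);print("sill",t.sum(),k[0],np.polyval(k,cy),np.percentile(l[t][:,0],[2,50,98]))
E
python3 b.py
```

```text
top door [0.01044604 0.60312402 0.15557863] 7545 rim [0.01196336 0.6020177  0.15947386] 1517 cy -0.1038236464042886 [np.float64(-0.16722728121820418), np.float64(-0.15760118761029251), np.float64(-0.14602117167363665), np.float64(0.1461859148553384), np.float64(0.15749250233377662), np.float64(0.16583576324004878)]
pull 120 [-0.16475517 -0.01185968] [-0.13406993  0.01060599] [-0.15066689  0.00045359] 0.20363630084283396 [34.07308355 37.62457589 38.8855904 ]
rim slope 0.0164732741201913 -0.26092335034924174
rim slope 0.01635308244128778 0.053884948126246876
sill 397 -0.008728765399430353 0.45431991471016303 [-0.1532401  -0.14889362 -0.14391136]
scene door [0.01176931 0.60033928 0.15489833] 3382 rim [0.01179554 0.60037654 0.15940069] 2013 cy -0.10325549769538783 [np.float64(-0.16677588171533525), np.float64(-0.15792806062620832), np.float64(-0.14965145348050646), np.float64(0.1498553622669783), np.float64(0.1579208851758752), np.float64(0.1658201265297375)]
pull 121 [-0.16106225 -0.01132279] [-0.133237    0.01156488] [-0.14579124  0.00112362] 0.19855167378836072 [34.84820575 37.75264014 39.02773497]
rim slope 0.006107625617853451 -0.26062000298787424
rim slope 0.008717654276222045 0.05476926646832085
```

```bash
cat >> h.py <<'E'
YAW,CX,CY=0.0115,0.6013,-0.1035
Rs=R.from_euler('z',YAW)
def s2w(p): return Rs.apply(p)+[CX,CY,0]
def w2s(p): return Rs.inv().apply(np.asarray(p)-[CX,CY,0])
def tgtR(tilt,flip=1):
    # tool x = (sin tilt,0,-cos tilt) in store, y = flip*store y
    x=np.array([np.sin(tilt),0,-np.cos(tilt)]);y=np.array([0,flip,0.]);z=np.cross(x,y)
    return Rs*R.from_matrix(np.stack([x,y,z],1))
def st():
    o=bot.get_obs(); r=rot(o["tool_rot"]); 
    print("t",round(o["t"],2),"p",o["eef_pos"].round(4),"store",w2s(o["eef_pos"]).round(4),"\nq",o["q"].round(3),"F",o["contact_force"].round(2),"T",o["torque"].round(2),"w",round(o["gripper_width"],3))
    return o,r
def delta(p,Rt):
    o,r=st()
    d=r.inv().apply(np.asarray(p)-o["eef_pos"])/.04
    a=(r.inv()*Rt).as_rotvec()/(2*np.pi)
    print("shift units",d.round(3),"turn units",a.round(4), "deg",np.linalg.norm(a*360).round(1))
E
python3 - <<'E'
from h import *
o,r=st();print(r.as_matrix().round(3))
g=s2w([-.1463,0,.1683]);print(g)
for f in(1,-1): delta(g+[0,0,-.0187+.1],tgtR(0,f))
z=np.load("top0.npz");P=cloud("top",z["D"]);H=P[...,2]
for nm,(a,b) in dict(mallet=(165,290),matop=(140,283),blkA=(372,373),blkB=(525,366),pot=(630,270)).items(): print(nm,P[int(b/1.4),int(a/1.4)].round(3))
E
```

```text
t 0.1 p [0.1622 0.6546 0.1993] store [-0.4304  0.7631  0.1993] 
q [-1.436  0.478  0.022  1.556 -0.012  1.109 -0.083] F [ 0.49 -0.91  0.2 ] T [ 0.03 -0.02  0.  ] w 0.995
[[-0.     0.24   0.971]
 [-0.002  0.971 -0.24 ]
 [-1.    -0.002  0.   ]]
[ 0.45500967 -0.10518241  0.1683    ]
t 0.1 p [0.1622 0.6546 0.1993] store [-0.4304  0.7631  0.1993] 
q [-1.436  0.478  0.022  1.556 -0.012  1.109 -0.083] F [ 0.49 -0.91  0.2 ] T [ 0.03 -0.02  0.  ] w 0.995
shift units [ -1.231 -16.681  11.673] turn units [-0.0405 -0.      0.0003] deg 14.6
t 0.1 p [0.1622 0.6546 0.1993] store [-0.4304  0.7631  0.1993] 
q [-1.436  0.478  0.022  1.556 -0.012  1.109 -0.083] F [ 0.49 -0.91  0.2 ] T [ 0.03 -0.02  0.  ] w 0.995
shift units [ -1.231 -16.681  11.673] turn units [4.595e-01 4.000e-04 0.000e+00] deg 165.4
mallet [0.51  0.421 0.124]
matop [0.507 0.431 0.201]
blkA [0.364 0.042 0.042]
blkB [ 0.376 -0.254  0.034]
pot [ 0.563 -0.467  0.048]
```

Emit:
step_arm --pt "-0.95 0 0 -0.0101 0 0" --pt "-0.95 0 0 -0.0101 0 0" --pt "-0.95 0 0 -0.0101 0 0" --pt "-0.95 0 0 -0.0101 0 0" --pt "0 -0.9 0.9 0 0 0" --pt "0 -0.9 0.9 0 0 0" --pt "0 -0.9 0.9 0 0 0" --pt "0 -0.9 0.9 0 0 0" --fingers -1 --force 30

```text
t: 1.1
eef_pos: [0.3088, 0.5113, 0.3517]
tool_rot: [0.707, -0.004, 0.707, 0.004]
contact_force: [1.0, 0.7, -0.8]
gripper_width: 1.0
```

Emit:
step_arm --pt "0 -1 0.5 0 0 0" --pt "0 -1 0.5 0 0 0" --pt "0 -1 0.5 0 0 0" --pt "0 -1 0.5 0 0 0" --pt "0 -1 0.5 0 0 0" --pt "0 -1 0.5 0 0 0" --pt "0 -1 0.5 0 0 0" --pt "0 -1 0.5 0 0 0"

```text
t: 2.1
eef_pos: [0.4716, 0.1931, 0.3518]
tool_rot: [0.707, -0.004, 0.707, 0.004]
contact_force: [0.5, 0.4, -0.2]
gripper_width: 1.001
```

Emit:
step_arm --pt "0 -0.9 0 0 0 0" --pt "0 -0.9 0 0 0 0" --pt "0 -0.9 0 0 0 0" --pt "0 -0.9 0 0 0 0" --pt "0 -0.9 0 0 0 0" --pt "0 -0.9 0 0 0 0" --pt "0 -0.9 0 0 0 0" --pt "0 0 0 0 0 0"

```text
t: 3.1
eef_pos: [0.4736, -0.0605, 0.352]
tool_rot: [0.707, -0.002, 0.707, 0.002]
contact_force: [-0.4, 0.6, 0.5]
gripper_width: 1.0
```

```bash
python3 - <<'E'
from h import *
g=s2w([-.1463,0,.1683])
delta(g+[0,0,-.0187],tgtR(0,1))
E
```

```text
t 3.1 p [ 0.4736 -0.0605  0.352 ] store [-0.1272  0.0444  0.352 ] 
q [-5.210e-01  3.000e-03  5.270e-01  1.822e+00 -1.000e-03  1.317e+00
  1.582e+00] F [-0.41  0.56  0.53] T [ 0.02  0.01 -0.03] w 1.0
shift units [ 5.061 -1.112 -0.469] turn units [-0.001  -0.      0.0001] deg 0.4
```

Emit:
step_arm --pt "0 -0.56 -0.24 -0.0005 0 0" --pt "0 -0.55 -0.23 -0.0005 0 0" --pt "0.9 0 0 0 0 0" --pt "0.9 0 0 0 0 0" --pt "0.9 0 0 0 0 0" --pt "0.9 0 0 0 0 0" --pt "0.7 0 0 0 0 0" --pt "0.7 0 0 0 0 0"

```text
t: 4.1
eef_pos: [0.4558, -0.1009, 0.1509]
tool_rot: [0.707, -0.006, 0.707, 0.007]
contact_force: [0.2, 0.9, -0.2]
gripper_width: 1.0
```

```bash
python3 - <<'E'
from h import *
g=s2w([-.1463,0,.1683])
delta(g+[0,0,-.0187],tgtR(0,1))
I,D=bot.read_camera("scene"); 
cv2.imwrite("pics/s1.png",cv2.resize(I[120:330,100:380,::-1],(784,588),interpolation=cv2.INTER_CUBIC))
E
```

```text
t 4.1 p [ 0.4558 -0.1009  0.1509] store [-0.1455  0.0043  0.1509] 
q [-0.414  0.211  0.573  2.118 -0.152  0.852  1.839] F [ 0.16  0.91 -0.17] T [ 0.03 -0.08  0.01] w 1.0
shift units [ 0.032 -0.108 -0.021] turn units [ 0.0011 -0.0001 -0.0001] deg 0.4
```

View pics/s1.png

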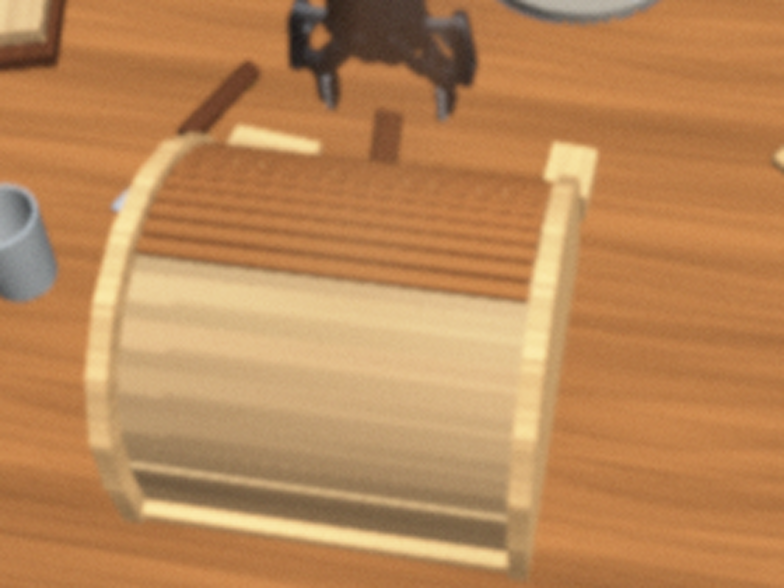

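```bash
python3 - <<'E'
from h import *
for p in ([-.1455,.0043+.0425,.164],[-.1455,.0043-.0425,.164],[-.159,0,.178],[-.124,0,.152],[-.1463,0,.1683]):
    print(p,((proj("scene",s2w(p))[0]-[100,120])*2.8).round(0))
E
```

```text
[-0.1455, 0.0468, 0.164] [440. 139.]
[-0.1455, -0.038200000000000005, 0.164] [342. 128.]
[-0.159, 0, 0.178] [388. 110.]
[-0.124, 0, 0.152] [381. 161.]
[-0.1463, 0, 0.1683] [386. 128.]
```

```bash
python3 - <<'E'
from h import *
I,D=bot.read_camera("scene"); P=cloud("scene",D)
o=bot.get_obs();S=w2s(P.reshape(-1,3)).reshape(P.shape)
for nm,mm in (("L",(S[...,1]>.02)),("R",(S[...,1]<-.02))):
    m=mm&(D>0)&(abs(S[...,1])<.09)&(S[...,0]<-.1)&(S[...,0]>-.25)&(S[...,2]>.14)&(np.hypot(S[...,0],S[...,2]-.06)>.168)
    Q=S[m]; print(nm,m.sum())
    for lo in np.arange(.14,.26,.01):
        q=Q[(Q[:,2]>=lo)&(Q[:,2]<lo+.01)]
        if len(q): print(round(lo,2),len(q),q.min(0).round(3),q.max(0).round(3))
bot_=bot
E
```

```text
L 3490
0.19 3 [-0.138  0.05   0.199] [-0.137  0.054  0.199]
0.2 20 [-0.153  0.05   0.201] [-0.137  0.061  0.21 ]
0.21 26 [-0.154  0.048  0.21 ] [-0.137  0.062  0.22 ]
0.22 20 [-0.145  0.048  0.221] [-0.134  0.061  0.229]
0.23 22 [-0.157  0.046  0.23 ] [-0.135  0.066  0.24 ]
0.24 93 [-0.161  0.038  0.24 ] [-0.133  0.079  0.25 ]
0.25 93 [-0.166  0.022  0.25 ] [-0.13   0.079  0.26 ]
R 1472
0.19 10 [-0.159 -0.048  0.193] [-0.136 -0.037  0.2  ]
0.2 25 [-0.157 -0.051  0.2  ] [-0.136 -0.037  0.21 ]
0.21 23 [-0.159 -0.05   0.211] [-0.136 -0.037  0.22 ]
0.22 24 [-0.152 -0.051  0.22 ] [-0.135 -0.037  0.23 ]
0.23 20 [-0.143 -0.059  0.23 ] [-0.133 -0.038  0.24 ]
0.24 88 [-0.158 -0.068  0.241] [-0.131 -0.032  0.25 ]
0.25 52 [-0.16  -0.067  0.25 ] [-0.129 -0.022  0.26 ]
```

```bash
python3 - <<'E'
from h import *
I,D=bot.read_camera("scene"); 
a=cv2.resize(I[130:200,190:280,::-1],(774,600),interpolation=cv2.INTER_CUBIC)
cv2.imwrite("pics/s2.png",cv2.convertScaleAbs(a,alpha=1.6,beta=20))
I,D=bot.read_camera("top"); 
cv2.imwrite("pics/t2.png",cv2.resize(I[160:300,220:420,::-1],(784,549),interpolation=cv2.INTER_CUBIC))
print(bot.get_obs())
E
```

```text
{'t': 4.3, 'q': array([-0.41452373,  0.20951829,  0.57429025,  2.11571638, -0.14987118,
        0.85572417,  1.8372299 ]), 'joint_vel': array([-1.69207073e-03, -2.29007037e-02,  1.14460790e-02, -2.05740372e-02,
        1.89594576e-03,  7.19528037e-04, -2.95583706e-05]), 'joint_torque': array([-4.32628021e-02, -3.02249622e+01,  3.29576343e+00, -2.25667602e+01,
       -4.03017830e-02, -3.84773361e-03,  2.98419432e-02]), 'eef_pos': array([ 0.4558706 , -0.10155799,  0.15221675]), 'tool_rot': array([ 0.70674212, -0.00637006,  0.70741455,  0.00629672]), 'contact_force': array([-0.097985  ,  0.36367915,  0.29095179]), 'torque': array([ 0.02768214,  0.01577884, -0.04545914]), 'gripper_width': 1.0036620962645733}
```

View pics/s2.png

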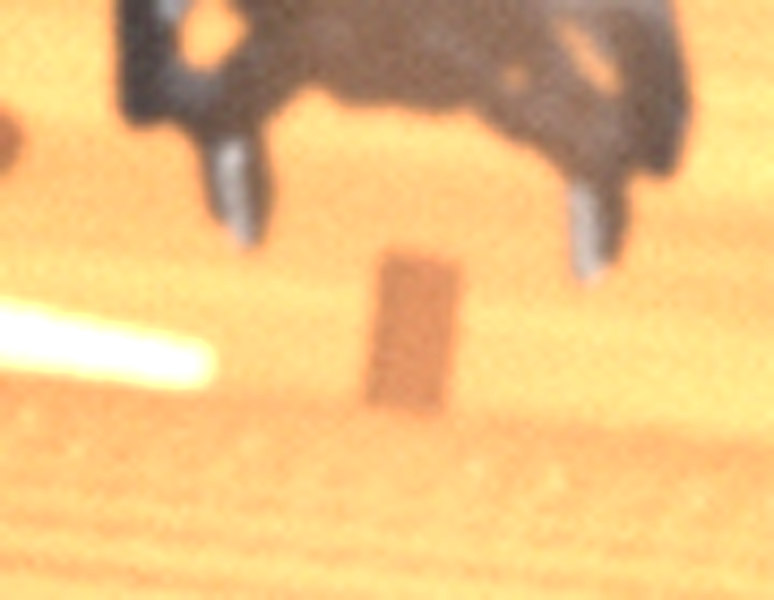

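View pics/t2.png

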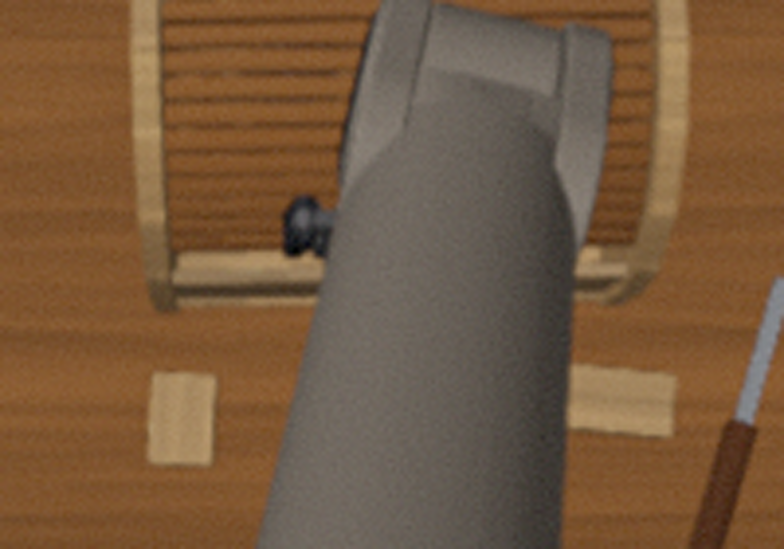

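Emit:
step_arm --pt "0 -0.1 0 0.0011 0 0" --pt "0 0 0 0 0 0" --pt "0 0 0 0 0 0" --pt "0 0 0 0 0 0" --fingers 0.1

```text
t: 4.8
eef_pos: [0.4561, -0.106, 0.1523]
tool_rot: [0.707, -0.004, 0.707, 0.004]
contact_force: [0.0, 0.5, 0.4]
gripper_width: 0.451
```

```bash
python3 - <<'E'
from h import *
st()
I,D=bot.read_camera("scene"); 
a=cv2.resize(I[130:200,190:280,::-1],(774,600),interpolation=cv2.INTER_CUBIC)
cv2.imwrite("pics/s3.png",cv2.convertScaleAbs(a,alpha=1.6,beta=20))
E
```

```text
t 4.8 p [ 0.4561 -0.106   0.1523] store [-0.1452 -0.0008  0.1523] 
q [-0.408  0.211  0.578  2.114 -0.153  0.855  1.842] F [0.02 0.45 0.41] T [ 0.02 -0.05 -0.03] w 0.451
```

View pics/s3.png

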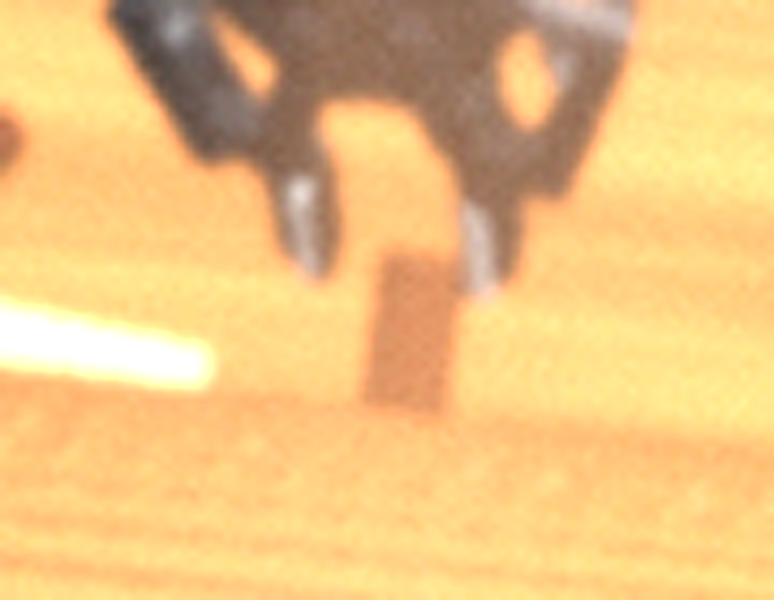

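```bash
python3 - <<'E'
from h import *
for x,y,z in ([-.145,.02,.158],[-.145,-.02,.158],[-.145,.02,.178],[-.145,-.02,.178],[-.145,.02,.188],[-.145,-.02,.188],[-.165,-.02,.158],[-.165,.02,.158]):
    print(x,y,z,((proj("scene",s2w([x,y,z]))[0]-[190,130])*[8.6,8.57]).round(0))
I,D=bot.read_camera("scene"); S=w2s(cloud("scene",D).reshape(-1,3)).reshape(420,560,3)
np.set_printoptions(suppress=True)
for v in range(150,166,2): print(v,S[v,225].round(3),S[v,246].round(3),D[v,225])
E
```

```text
-0.145 0.02 0.158 [483. 344.]
-0.145 -0.02 0.158 [342. 328.]
-0.145 0.02 0.178 [478. 295.]
-0.145 -0.02 0.178 [334. 279.]
-0.145 0.02 0.188 [475. 270.]
-0.145 -0.02 0.188 [331. 254.]
-0.165 -0.02 0.158 [358. 276.]
-0.165 0.02 0.158 [498. 291.]
150 [-0.14  -0.023  0.224] [-0.133  0.028  0.238] 1.0064385
152 [-0.135 -0.022  0.223] [-0.132  0.028  0.234] 1.0038427
154 [-0.136 -0.023  0.215] [-0.139  0.025  0.22 ] 1.0108747
156 [-0.134 -0.023  0.211] [-0.135  0.026  0.218] 1.0137281
158 [-0.136 -0.024  0.202] [-0.137  0.025  0.209] 1.0209534
160 [-0.137 -0.026  0.194] [-0.136  0.025  0.203] 1.0290232
162 [-0.136 -0.026  0.189] [-0.134  0.025  0.198] 1.0319166
164 [-0.297 -0.086  0.001] [-0.135  0.024  0.19 ] 1.2843523
```

Emit:
step_arm --pt "0 0 -0.12 0 0 0" --pt "0.13 0 0 0 0 0" --pt "0.13 0 0 0 0 0" --pt "0.12 0 0 0 0 0" --pt "0 0 0 0 0 0"

```text
t: 5.52
eef_pos: [0.4508, -0.1061, 0.1364]
tool_rot: [0.707, -0.004, 0.707, 0.004]
contact_force: [0.1, -0.1, -0.2]
gripper_width: 0.455
```

Emit:
step_arm --pt "0 0 0 0 0 0" --pt "0 0 0 0 0 0" --pt "0 0 0 0 0 0" --fingers 1 --force 25

```text
t: 5.9
eef_pos: [0.4511, -0.1058, 0.1369]
tool_rot: [0.707, -0.004, 0.707, 0.004]
contact_force: [-1.0, 2.2, 0.1]
gripper_width: 0.242
```

```bash
python3 - <<'E'
from h import *
st()
I,D=bot.read_camera("scene"); 
a=cv2.resize(I[130:200,190:280,::-1],(774,600),interpolation=cv2.INTER_CUBIC)
cv2.imwrite("pics/s4.png",cv2.convertScaleAbs(a,alpha=1.6,beta=20))
E
```

```text
t 5.9 p [ 0.4511 -0.1058  0.1369] store [-0.1502 -0.0006  0.1369] 
q [-0.399  0.229  0.572  2.139 -0.17   0.817  1.859] F [-0.95  2.25  0.15] T [ 0.33  0.07 -0.06] w 0.242
```

View pics/s4.png

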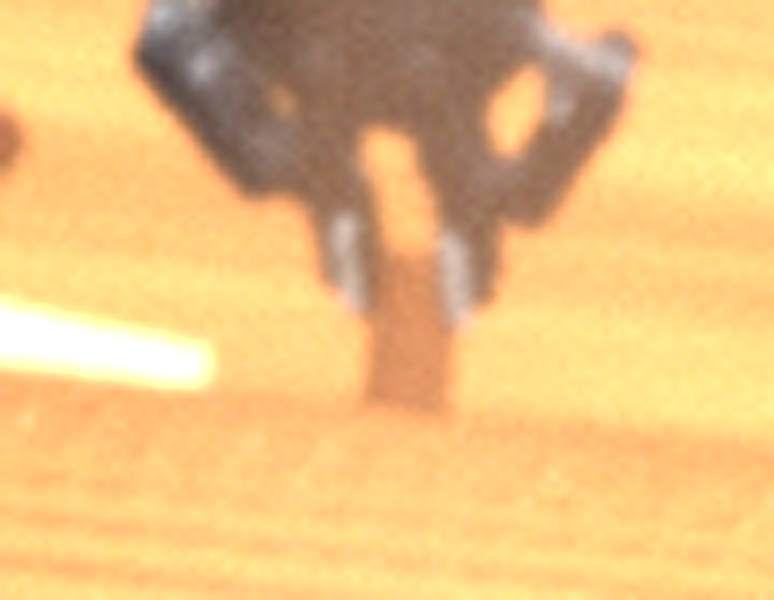

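```bash
python3 - <<'E'
import numpy as np
r=.187
phi=np.radians(np.linspace(36.5,104.35,25))
x,z=-r*np.cos(phi),r*np.sin(phi)
print(np.stack([-np.diff(z)/.04,np.diff(x)/.04],1).round(3).tolist())
E
```

```text
[[-0.182, 0.142], [-0.175, 0.151], [-0.167, 0.159], [-0.159, 0.167], [-0.151, 0.175], [-0.142, 0.182], [-0.133, 0.189], [-0.123, 0.195], [-0.113, 0.201], [-0.103, 0.206], [-0.093, 0.211], [-0.083, 0.215], [-0.072, 0.219], [-0.061, 0.222], [-0.05, 0.225], [-0.039, 0.227], [-0.028, 0.229], [-0.016, 0.23], [-0.005, 0.231], [0.007, 0.231], [0.018, 0.23], [0.029, 0.229], [0.04, 0.227], [0.052, 0.225]]
```

Emit:
step_arm --pt "-0.18 0 0.14 0 0 0" --pt "-0.175 0 0.15 0 0 0" --pt "-0.165 0 0.16 0 0 0" --pt "-0.16 0 0.165 0 0 0" --force 40

```text
t: 6.45
eef_pos: [0.4763, -0.1055, 0.1644]
tool_rot: [0.707, -0.004, 0.707, 0.004]
contact_force: [2.6, 1.7, -11.0]
gripper_width: 0.237
```

```bash
python3 - <<'E'
from h import *
st()
I,D=bot.read_camera("scene"); 
a=cv2.resize(I[120:240,170:330,::-1],(784,588),interpolation=cv2.INTER_CUBIC)
cv2.imwrite("pics/s5.png",cv2.convertScaleAbs(a,alpha=1.4,beta=10))
E
```

```text
t 6.45 p [ 0.4763 -0.1055  0.1644] store [-0.1251 -0.0006  0.1644] 
q [-0.405  0.23   0.578  2.06  -0.16   0.894  1.843] F [  2.57   1.72 -11.  ] T [ 0.48 -0.31 -0.04] w 0.237
```

View pics/s5.png

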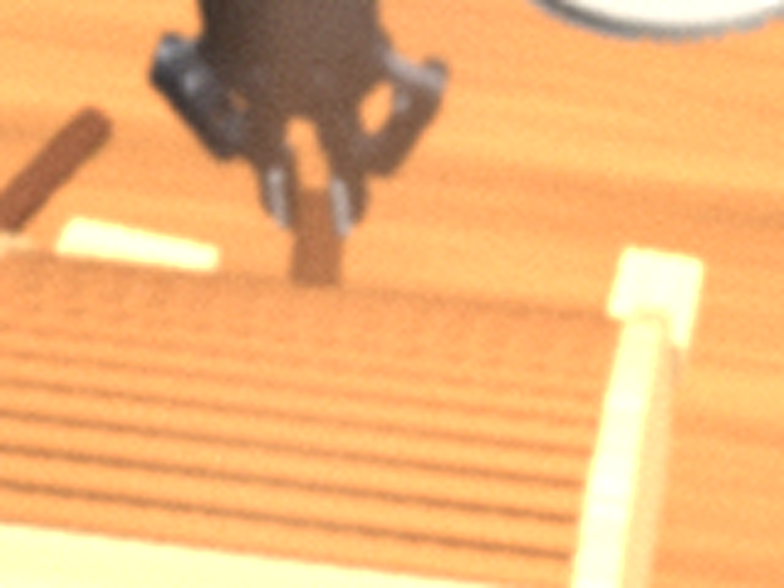

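Emit:
step_arm --pt "-0.15 0 0.175 0 0 0" --pt "-0.14 0 0.18 0 0 0" --pt "-0.133 0 0.19 0 0 0" --pt "-0.123 0 0.195 0 0 0" --pt "-0.113 0 0.2 0 0 0" --pt "-0.103 0 0.206 0 0 0" --pt "-0.093 0 0.211 0 0 0" --pt "-0.083 0 0.215 0 0 0"

```text
t: 7.5
eef_pos: [0.5389, -0.1049, 0.2019]
tool_rot: [0.707, -0.004, 0.707, 0.004]
contact_force: [-2.8, 4.1, -3.9]
gripper_width: 0.233
```

```bash
python3 - <<'E'
from h import *
st()
I,D=bot.read_camera("scene"); 
a=cv2.resize(I[120:240,170:330,::-1],(784,588),interpolation=cv2.INTER_CUBIC)
cv2.imwrite("pics/s6.png",cv2.convertScaleAbs(a,alpha=1.4,beta=10))
E
```

```text
t 7.5 p [ 0.5389 -0.1049  0.2019] store [-0.0624 -0.0006  0.2019] 
q [-0.389  0.296  0.576  1.886 -0.189  1.014  1.849] F [-2.77  4.13 -3.94] T [0.97 0.83 0.07] w 0.233
```

View pics/s6.png

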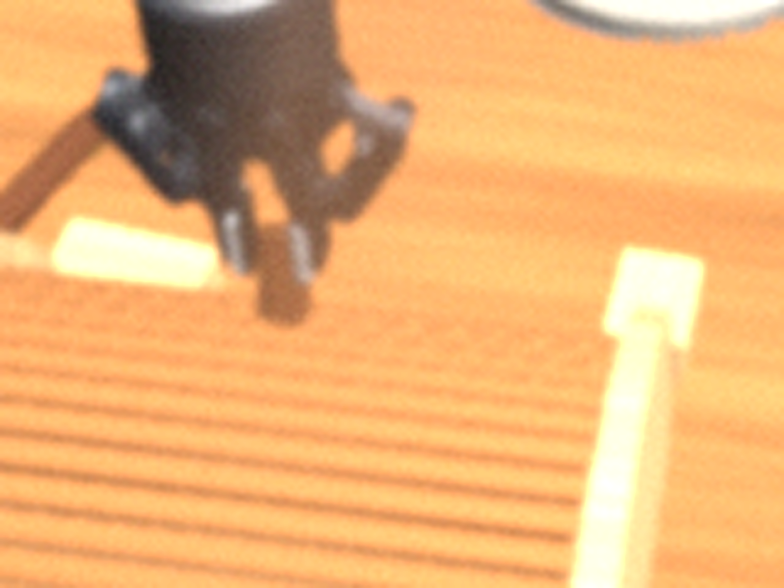

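Emit:
step_arm --pt "-0.072 0 0.219 0 0 0" --pt "-0.061 0 0.222 0 0 0" --pt "-0.05 0 0.225 0 0 0" --pt "-0.04 0 0.227 0 0 0" --pt "-0.028 0 0.229 0 0 0" --pt "-0.016 0 0.23 0 0 0" --pt "-0.005 0 0.23 0 0 0" --pt "0.007 0 0.23 0 0 0"

```text
t: 8.55
eef_pos: [0.6123, -0.1041, 0.2136]
tool_rot: [0.708, -0.004, 0.707, 0.004]
contact_force: [-3.1, 4.1, 3.3]
gripper_width: 0.234
```

Emit:
step_arm --pt "0.018 0 0.23 0 0 0" --pt "0.03 0 0.229 0 0 0" --pt "0.04 0 0.227 0 0 0"

```text
t: 8.93
eef_pos: [0.6407, -0.1038, 0.211]
tool_rot: [0.709, -0.004, 0.706, 0.004]
contact_force: [-1.9, 4.0, 6.3]
gripper_width: 0.227
```

```bash
python3 - <<'E'
from h import *
st()
I,D=bot.read_camera("scene"); 
a=cv2.resize(I[120:300,120:360,::-1],(784,588),interpolation=cv2.INTER_CUBIC)
cv2.imwrite("pics/s7.png",cv2.convertScaleAbs(a,alpha=1.2,beta=10))
E
```

```text
t 8.93 p [ 0.6407 -0.1038  0.211 ] store [ 0.0394 -0.0007  0.211 ] 
q [-0.329  0.465  0.553  1.642 -0.267  1.107  1.878] F [-1.89  3.99  6.34] T [1.06 0.7  0.04] w 0.227
```

View pics/s7.png

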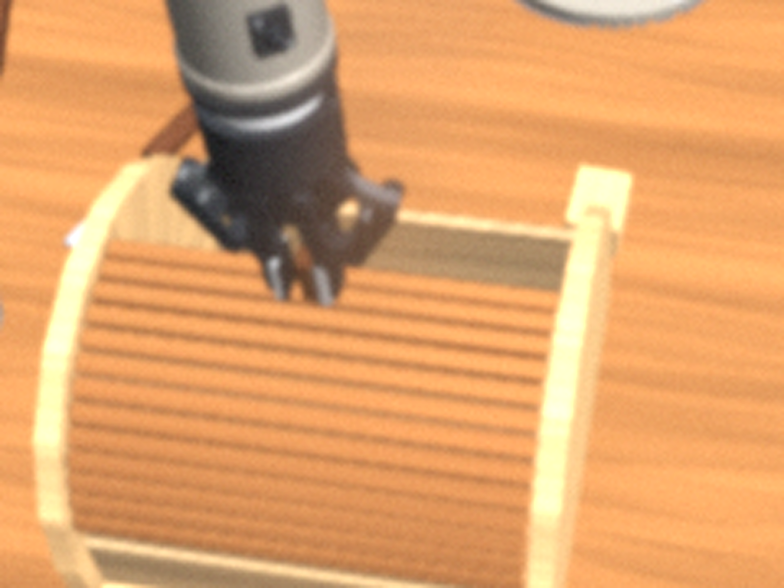

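Emit:
step_arm --pt "0.05 0 0.22 0 0 0" --pt "0.03 0 0.12 0 0 0" --pt "0 0 0 0 0 0"

```text
t: 9.35
eef_pos: [0.6554, -0.1037, 0.208]
tool_rot: [0.709, -0.004, 0.705, 0.004]
contact_force: [1.5, 4.9, 4.3]
gripper_width: 0.224
```

```bash
python3 - <<'E'
from h import *
st()
E
```

```text
t 9.35 p [ 0.6554 -0.1037  0.208 ] store [ 0.0541 -0.0008  0.208 ] 
q [-0.32   0.491  0.548  1.61  -0.279  1.113  1.881] F [1.47 4.91 4.27] T [ 0.93 -0.13 -0.04] w 0.224
```

```bash
cat > door.py <<'E'
from h import *
import sys
tag=sys.argv[1]
I,D=bot.read_camera("scene"); S=w2s(cloud("scene",D).reshape(-1,3)).reshape(420,560,3)
np.savez(f"sc_{tag}.npz",I=I,D=D)
rad=np.hypot(S[...,0],S[...,2]-.06)
ang=np.degrees(np.arctan2(S[...,2]-.06,-S[...,0]))
for y0 in (-.12,-.08,.08,.12):
    m=(D>0)&(abs(S[...,1]-y0)<.015)&(abs(rad-.153)<.008)
    print(y0,np.percentile(ang[m],[0,1,3,97,99,100]).round(1))
m=(D>0)&(abs(S[...,1])<.012)&(rad>.165)&(rad<.199)&(S[...,2]>.13)
if m.sum(): print("pull",m.sum(),np.percentile(ang[m],[2,50,98]).round(1),rad[m].max().round(4))
a=cv2.resize(I[120:330,100:380,::-1],(784,588),interpolation=cv2.INTER_CUBIC)
cv2.imwrite(f"pics/d_{tag}.png",a)
E
python3 door.py 1
```

```text
-0.12 [-170.4 -166.5 -163.   165.3  167.5  169.8]
-0.08 [-172.6 -166.8 -163.2  165.2  167.6  169.6]
0.08 [-170.5 -166.2 -163.   164.7  167.3  169.3]
0.12 [-169.6 -166.3 -162.9  164.6  167.2  169.2]
pull 68 [ 99.7 103.2 108.8] 0.1989
```

View pics/d_1.png

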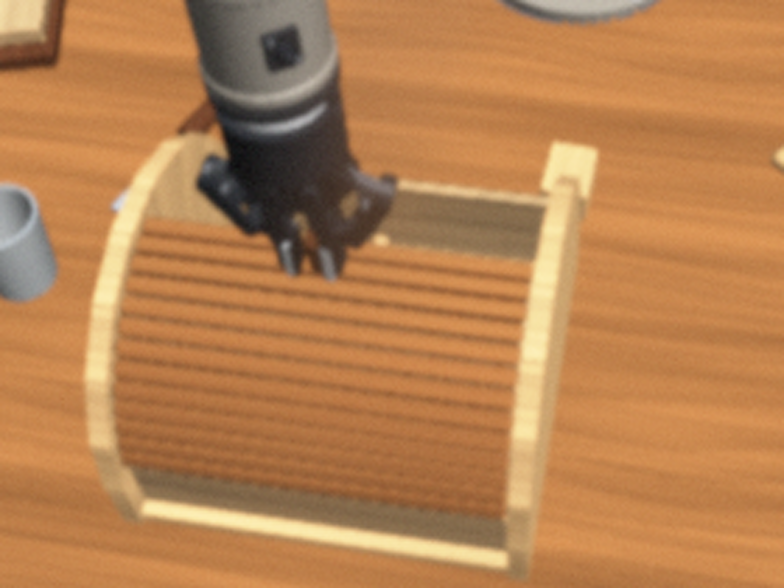

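```bash
cat >> door.py <<'E'
for y0 in (-.12,-.08,.08,.12):
    m=(D>0)&(abs(S[...,1]-y0)<.015)&(abs(rad-.154)<.005)&(ang>20)&(ang<150)&(S[...,2]>.12)
    if m.sum(): print("front edge",y0,np.sort(ang[m])[:6].round(1))
E
python3 door.py 2
```

```text
-0.12 [-172.3 -167.6 -163.4  165.2  167.4  169.6]
-0.08 [-171.5 -166.6 -163.2  165.4  167.9  169.2]
0.08 [-171.9 -167.2 -163.2  164.9  167.8  169.6]
0.12 [-172.  -166.6 -163.   164.8  167.4  169.1]
pull 72 [ 99.6 103.3 109. ] 0.1989
front edge -0.12 [91.8 92.  92.1 92.5 92.7 92.8]
front edge -0.08 [92.1 92.7 92.8 93.  93.  93.1]
front edge 0.08 [92.3 92.4 92.4 92.5 92.5 92.7]
front edge 0.12 [92.4 92.5 92.5 92.6 92.7 92.8]
```

```bash
python3 - <<'E'
from h import *
z=np.load("top0.npz");S=w2s(cloud("top",z["D"]).reshape(-1,3)).reshape(420,560,3)
rad=np.hypot(S[...,0],S[...,2]-.06);ang=np.degrees(np.arctan2(S[...,2]-.06,-S[...,0]))
for y0 in (-.12,-.08,.08,.12):
    m=(abs(S[...,1]-y0)<.015)&(abs(rad-.1545)<.006)&(ang>5)&(ang<150)
    a=ang[m];h=np.histogram(a,np.arange(5,50,2));print(h[0])
m=(abs(S[...,1])<.05)&(ang>5)&(ang<45)
u=int(np.median(np.where(m)[1]));u2=u+25
for v in range(200,240,2): print(v,S[v,u2].round(3),rad[v,u2].round(3),ang[v,u2].round(1),z["I"][v,u2])
E
```

```text
[ 5  6  0  1 24 19  0  0  0  0  1 11 18 20 16 17 25 15 23 25 22 21]
[ 0  7  5  2 20 19  0  0  0  0  0 10 15 23 15 19 26 13 23 26 22 20]
[ 1  6  4  0 19 24  0  0  0  0  0  9 16 21 16 18 29 13 23 28 21 22]
[ 0  0  7  5 21 16  0  0  0  0  0  7 17 25 11 17 29 15 20 29 15 22]
200 [-0.09  -0.054  0.184] 0.153 53.9 [125  81  40]
202 [-0.095 -0.054  0.184] 0.156 52.4 [116  74  41]
204 [-0.099 -0.054  0.177] 0.153 49.8 [111  72  38]
206 [-0.104 -0.054  0.18 ] 0.159 49.0 [117  77  40]
208 [-0.107 -0.055  0.17 ] 0.153 45.7 [109  71  33]
210 [-0.111 -0.056  0.164] 0.152 43.2 [118  77  44]
212 [-0.116 -0.056  0.163] 0.155 41.8 [111  72  39]
214 [-0.119 -0.057  0.153] 0.15 38.0 [105  67  34]
216 [-0.124 -0.057  0.155] 0.156 37.3 [104  66  28]
218 [-0.128 -0.057  0.148] 0.155 34.6 [95 59 25]
220 [-0.131 -0.059  0.138] 0.153 30.9 [112  69  36]
222 [-0.135 -0.059  0.133] 0.154 28.4 [102  69  37]
224 [-0.121 -0.077  0.014] 0.13 -20.9 [164 134  94]
226 [-0.127 -0.077  0.013] 0.135 -20.4 [169 140  97]
228 [-0.145 -0.064  0.099] 0.151 15.0 [160 134  99]
230 [-0.15  -0.064  0.095] 0.154 13.1 [146 119  88]
232 [-0.151 -0.068  0.068] 0.152 3.1 [74 56 36]
234 [-0.151 -0.074  0.027] 0.155 -12.3 [98 79 56]
236 [-0.154 -0.077  0.003] 0.164 -20.5 [137 107  72]
238 [-0.159 -0.077  0.002] 0.17 -20.2 [132  88  44]
```

Emit:
step_arm --pt "0.03 0 0.15 0 0 0" --pt "0 0 0 0 0 0"

```text
t: 9.7
eef_pos: [0.661, -0.1036, 0.2065]
tool_rot: [0.709, -0.004, 0.705, 0.004]
contact_force: [1.9, 3.9, 5.2]
gripper_width: 0.221
```

```bash
python3 door.py 3;python3 -c "
from h import *
st()"
```

```text
-0.12 [-171.6 -167.5 -163.6  166.6  169.   170.8]
-0.08 [-173.1 -166.8 -163.3  166.7  168.8  170.5]
0.08 [-173.9 -166.6 -163.   166.3  168.7  171.7]
0.12 [-170.  -166.2 -163.1  166.4  168.9  170.6]
pull 62 [102.  104.9 110.8] 0.199
front edge -0.12 [93.6 93.8 94.  94.  94.3 94.4]
front edge -0.08 [93.9 94.2 94.3 94.5 94.6 94.8]
front edge 0.08 [93.7 94.1 94.1 94.1 94.2 94.2]
front edge 0.12 [93.9 94.  94.  94.2 94.4 94.4]
t 9.75 p [ 0.661  -0.1036  0.2065] store [ 0.0597 -0.0008  0.2065] 
q [-0.316  0.502  0.546  1.597 -0.283  1.116  1.882] F [2.7  5.22 5.13] T [ 1.02 -0.39 -0.01] w 0.213
```

Emit:
step_arm --pt "0.03 0 0.12 0 0 0" --pt "0.03 0 0.12 0 0 0" --pt "0 0 0 0 0 0"

```text
t: 10.12
eef_pos: [0.6674, -0.1036, 0.2042]
tool_rot: [0.707, -0.003, 0.707, 0.004]
contact_force: [-8.6, 5.9, 13.0]
gripper_width: 0.188
```

```bash
python3 door.py 4;python3 -c "
from h import *
st()"
```

```text
-0.12 [-172.5 -167.8 -163.2  168.3  170.7  172.9]
-0.08 [-171.7 -167.1 -163.6  168.3  170.6  172.4]
0.08 [-170.1 -166.3 -163.1  168.1  170.6  173. ]
0.12 [-171.8 -166.6 -163.   167.9  170.4  172.7]
pull 52 [103.7 106.7 112.8] 0.1988
front edge -0.12 [95.1 95.3 95.5 95.6 95.7 95.8]
front edge -0.08 [95.7 95.7 96.1 96.2 96.4 96.8]
front edge 0.08 [95.5 95.7 95.8 95.9 95.9 96. ]
front edge 0.12 [95.4 95.7 95.8 95.8 95.8 96. ]
t 10.18 p [ 0.6674 -0.1037  0.2042] store [ 0.0661 -0.0009  0.2042] 
q [-0.309  0.519  0.543  1.577 -0.289  1.127  1.883] F [-9.02  5.95 12.73] T [ 1.33  1.94 -0.08] w 0.185
```

Emit:
step_arm --pt "0 0 0 0 0 0" --pt "0 0 0 0 0 0" --pt "0 0 0 0 0 0" --pt "-0.5 0 0 0 0 0" --pt "-1 0 0 0 0 0" --pt "-1 0 -0.5 0 0 0" --pt "-1 0 -1 0 0 0" --pt "0 0 -1 0 0 0" --fingers 0

```text
t: 11.18
eef_pos: [0.5688, -0.1064, 0.3467]
tool_rot: [0.71, -0.004, 0.704, 0.003]
contact_force: [0.4, 1.0, 0.9]
gripper_width: 0.5
```

Emit:
step_arm --pt "0 0.9 -1 0 0 0" --pt "0 1 -0.9 0 0 0" --pt "0 1 -0.5 0 0 0" --pt "0 1 0 0 0 0" --pt "0 1 0 0 0 0" --pt "0 1 0 0 0 0" --pt "0 1 0 0 0 0" --pt "0 0 0 0 0 0"

```text
t: 12.18
eef_pos: [0.4687, 0.1733, 0.3429]
tool_rot: [0.707, -0.005, 0.707, 0.006]
contact_force: [-0.5, -0.7, -0.0]
gripper_width: 0.497
```

```bash
python3 door.py 5; python3 - <<'E'
from h import *
st()
I,D=bot.read_camera("top"); np.savez("top5.npz",I=I,D=D)
cv2.imwrite("pics/t5.png",cv2.resize(I[100:260,220:430,::-1],(784,597),interpolation=cv2.INTER_CUBIC))
E
```

```text
-0.12 [-171.  -167.  -163.2  168.1  170.6  172.3]
-0.08 [-170.1 -165.9 -163.   167.9  170.5  172.7]
0.08 [-174.6 -166.4 -162.7  167.9  170.5  173.1]
0.12 [-172.6 -166.8 -162.9  167.8  170.4  173. ]
pull 139 [102.4 105.9 106.9] 0.199
front edge -0.12 [95.4 95.5 95.6 95.9 95.9 96. ]
front edge -0.08 [95.8 96.  96.  96.1 96.2 96.2]
front edge 0.08 [95.6 95.7 95.8 95.8 96.  96. ]
front edge 0.12 [95.8 95.8 95.9 95.9 95.9 96. ]
t 12.22 p [0.4691 0.1709 0.3429] store [-0.129   0.2759  0.3429] 
q [-0.804  0.06   0.351  1.787 -0.021  1.297  1.135] F [ 0.5  -1.   -0.21] T [-0.06  0.01 -0.  ] w 0.5
```

View pics/t5.png

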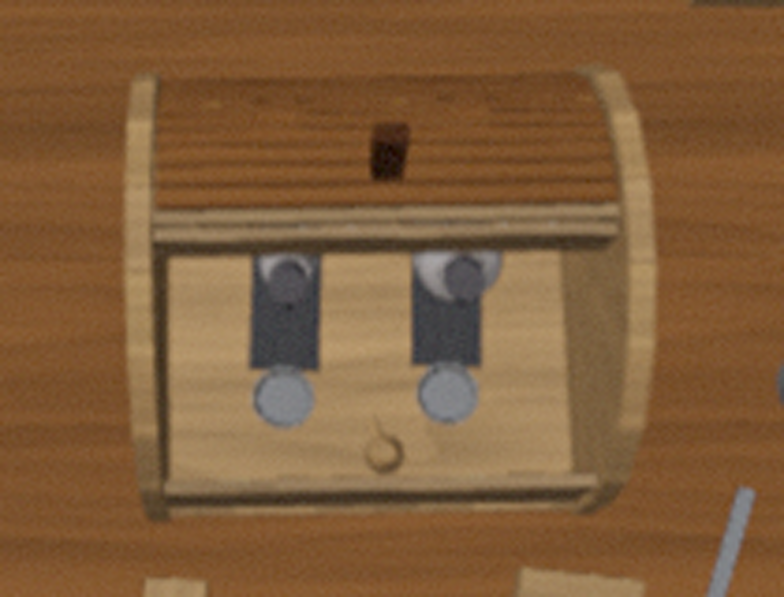

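View pics/d_5.png

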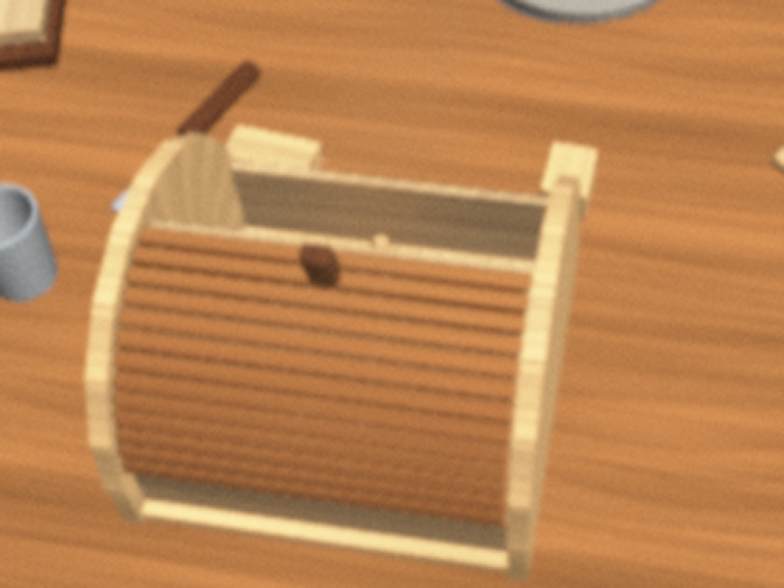

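The top view shows the roof and roll-up done: the slimmer canister is the left one (cap at crop (289,282)), the stouter on the right (463,278), with the bird at (384,452). Next I measure the caps.

```bash
python3 - <<'E'
from h import *
z=np.load("top5.npz");I,D=z["I"],z["D"];S=w2s(cloud("top",D).reshape(-1,3)).reshape(420,560,3)
np.set_printoptions(suppress=True)
ax=np.array([-.605,0,.796])
for nm,(u,v) in dict(slim=(297,175),stout=(344,174)).items():
    for vv in range(v-8,v+10,2): print(vv,I[vv,u],S[vv,u].round(3))
    w=S[v-14:v+15,u-14:u+15].reshape(-1,3); c=I[v-14:v+15,u-14:u+15].reshape(-1,3).astype(int)
    m=(w[:,2]>.095)&(w[:,2]<.145)&(c.max(1)<110)&(w[:,0]<-.005)
    h=w@ax
    top=m&(h>np.percentile(h[m],60))
    print(nm,m.sum(),w[m].mean(0).round(4),w[m].min(0).round(3),w[m].max(0).round(3),h[m].max(),np.percentile(h[m],[50,90]))
    hm=np.median(h[m]); t=m&(abs(h-hm)<.004); print(t.sum(),"mean",w[t].mean(0).round(4),"mid",((w[t].min(0)+w[t].max(0))/2).round(4))
E
```

```text
167 [86 72 57] [-0.001  0.061  0.167]
169 [100  95  94] [0.009 0.06  0.117]
171 [71 67 73] [-0.001  0.06   0.131]
173 [83 79 83] [-0.005  0.06   0.127]
175 [85 76 82] [-0.009  0.06   0.122]
177 [79 77 82] [-0.013  0.06   0.119]
179 [82 76 80] [-0.017  0.06   0.112]
181 [56 55 56] [-0.02   0.06   0.105]
183 [58 57 60] [-0.002  0.058  0.018]
slim 68 [-0.0129  0.0612  0.1191] [-0.02   0.047  0.102] [-0.005  0.073  0.13 ] 0.10709661437121905 [0.10274763 0.10464055]
60 mean [-0.013   0.0614  0.1192] mid [-0.0131  0.0601  0.1193]
166 [78 61 46] [-0.002 -0.055  0.17 ]
168 [82 74 68] [ 0.008 -0.062  0.121]
170 [81 78 83] [ 0.   -0.06  0.13]
172 [85 82 86] [-0.004 -0.061  0.126]
174 [85 79 87] [-0.007 -0.062  0.119]
176 [80 78 83] [-0.012 -0.062  0.118]
178 [89 82 85] [-0.017 -0.061  0.117]
180 [62 60 63] [-0.019 -0.063  0.105]
182 [59 61 63] [-0.001 -0.076  0.016]
stout 67 [-0.012  -0.0615  0.1188] [-0.02  -0.075  0.098] [-0.005 -0.048  0.129] 0.10691445751726426 [0.10216976 0.10412598]
63 mean [-0.0118 -0.0616  0.1194] mid [-0.0126 -0.0613  0.1203]
```

```bash
python3 - <<'E'
from h import *
delta(s2w([-.16,.061,.30]),tgtR(.65,1))
E
```

```text
t 12.28 p [0.4694 0.1695 0.3428] store [-0.1288  0.2745  0.3428] 
q [-0.803  0.06   0.353  1.788 -0.021  1.296  1.135] F [-0.28  0.6  -0.61] T [-0.07 -0.03  0.03] w 0.501
shift units [ 1.069 -5.338 -0.774] turn units [-2.000e-04 -1.033e-01  1.000e-04] deg 37.2
```

Emit:
step_arm --pt "0 0 0 0 -0.0207 0" --pt "0 0 0 0 -0.0207 0" --pt "0 0 0 0 -0.0207 0" --pt "0 0 0 0 -0.0207 0" --pt "0 0 0 0 -0.0205 0" --pt "0 -0.9 0 0 0 0" --pt "0 -0.9 0 0 0 0" --pt "0 0 0 0 0 0" --fingers 1 --force 60

```text
t: 13.28
eef_pos: [0.4701, 0.0923, 0.3412]
tool_rot: [0.895, -0.0, 0.445, -0.0]
contact_force: [-0.7, -0.9, -0.6]
gripper_width: -0.001
```

```bash
python3 - <<'E'
from h import *
delta(s2w([-.10,.061,.27]),tgtR(.65,1))
I,D=bot.read_camera("scene");np.savez("sc6.npz",I=I,D=D)
cv2.imwrite("pics/s8.png",cv2.resize(I[40:250,180:460,::-1],(784,588),interpolation=cv2.INTER_CUBIC))
E
```

```text
t 13.28 p [0.4701 0.0923 0.3412] store [-0.1289  0.1973  0.3412] 
q [-0.626 -0.337  0.033  2.279  0.556  0.718  0.643] F [-0.74 -0.91 -0.57] T [-0.01  0.63  0.03] w -0.001
shift units [ 1.881 -3.397 -0.465] turn units [-0.0015 -0.0004  0.0012] deg 0.7
```

View pics/s8.png

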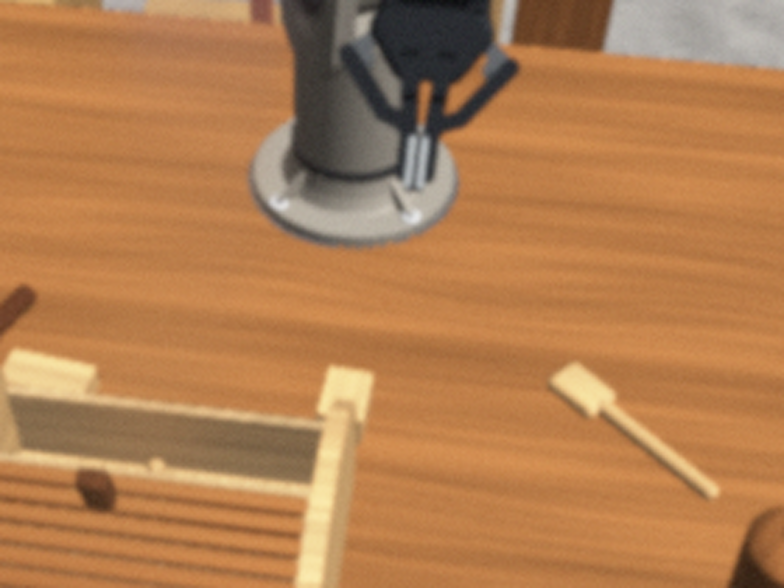

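```bash
python3 - <<'E'
from h import *
z=np.load("sc6.npz");D=z["D"];P=cloud("scene",D)
o,r=st();x=r.as_matrix()[:,0];y,zc=r.as_matrix()[:,1:].T
p=o["eef_pos"];print(((proj("scene",p)[0]-[180,40])*2.8).round(0))
for k in range(-10,61,10): print(k,((proj("scene",p-x*k/1000)[0]-[180,40])*2.8).round(0))
np.set_printoptions(suppress=True)
for v in range(84,112,3):
    L=r.inv().apply(P[v,327:332]-p); print(v,L[[0,2,4]].round(3).tolist())
# all points near tool in tool frame
L=r.inv().apply(P.reshape(-1,3)-p); m=(D.reshape(-1)>0)&(np.abs(L[:,1])<.03)&(np.abs(L[:,2])<.03)&(L[:,0]>-.08)&(L[:,0]<.03)
h=np.histogram(L[m][:,0],np.arange(-.08,.031,.005));print([(round(b,3),c) for b,c in zip(h[1],h[0])])
print(np.median(L[m&(L[:,0]<-.02)],0))
E
```

```text
t 13.32 p [0.4702 0.0947 0.342 ] store [-0.1288  0.1997  0.342 ] 
q [-0.63  -0.337  0.032  2.278  0.557  0.718  0.642] F [-0.26  1.06 -0.32] T [-0.02  0.63  0.01] w 0.001
[410. 234.]
-10 [409. 248.]
0 [410. 234.]
10 [412. 220.]
20 [414. 206.]
30 [415. 191.]
40 [417. 177.]
50 [419. 162.]
60 [420. 148.]
84 [[-0.076, -0.007, 0.012], [-0.076, -0.004, 0.013], [-0.079, -0.021, -0.674]]
87 [[-0.07, -0.007, 0.012], [-0.071, -0.003, 0.006], [-0.071, 0.001, 0.007]]
90 [[-0.065, -0.006, 0.01], [-0.065, -0.002, 0.012], [-0.065, 0.001, 0.012]]
93 [[-0.059, -0.006, 0.013], [-0.059, -0.002, 0.013], [-0.06, 0.002, 0.009]]
96 [[-0.053, -0.005, 0.008], [-0.054, -0.001, 0.01], [-0.054, 0.003, 0.011]]
99 [[-0.048, -0.004, 0.01], [-0.048, -0.0, 0.011], [-0.049, 0.003, 0.011]]
102 [[-0.042, -0.004, 0.013], [-0.043, 0.0, 0.014], [-0.043, 0.004, 0.009]]
105 [[-0.037, -0.003, 0.01], [-0.037, 0.001, 0.012], [-0.037, 0.005, 0.009]]
108 [[-0.031, -0.002, 0.01], [-0.031, 0.001, 0.006], [-0.031, 0.005, -0.003]]
111 [[0.005, -0.02, -0.539], [0.004, -0.014, -0.542], [0.003, -0.008, -0.538]]
[(np.float64(-0.08), np.int64(78)), (np.float64(-0.075), np.int64(53)), (np.float64(-0.07), np.int64(39)), (np.float64(-0.065), np.int64(37)), (np.float64(-0.06), np.int64(35)), (np.float64(-0.055), np.int64(40)), (np.float64(-0.05), np.int64(38)), (np.float64(-0.045), np.int64(35)), (np.float64(-0.04), np.int64(30)), (np.float64(-0.035), np.int64(18)), (np.float64(-0.03), np.int64(0)), (np.float64(-0.025), np.int64(0)), (np.float64(-0.02), np.int64(0)), (np.float64(-0.015), np.int64(0)), (np.float64(-0.01), np.int64(0)), (np.float64(-0.005), np.int64(0)), (np.float64(0.0), np.int64(0)), (np.float64(0.005), np.int64(0)), (np.float64(0.01), np.int64(0)), (np.float64(0.015), np.int64(0)), (np.float64(0.02), np.int64(0)), (np.float64(0.025), np.int64(0))]
[-0.06051966 -0.00094756  0.00939265]
```

```bash
python3 - <<'E'
from h import *
delta(s2w(np.array([-.010,.061,.1214])-.15*np.array([.605,0,-.796])),tgtR(.65,1))
E
```

```text
t 13.32 p [0.4702 0.0947 0.342 ] store [-0.1288  0.1997  0.342 ] 
q [-0.63  -0.337  0.032  2.278  0.557  0.718  0.642] F [-0.26  1.06 -0.32] T [-0.02  0.63  0.01] w 0.001
shift units [ 2.456 -3.464 -0.946] turn units [-0.0011 -0.0001  0.0007] deg 0.5
```

Emit:
step_arm --pt "0.6 -0.85 -0.2 0 0 0" --pt "0.6 -0.85 -0.25 0 0 0" --pt "0.6 -0.85 -0.25 0 0 0" --pt "0.6 -0.85 -0.25 0 0 0" --pt "0 0 0 0 0 0" --pt "0 0 0 0 0 0"

```text
t: 14.08
eef_pos: [0.4993, -0.0363, 0.2433]
tool_rot: [0.896, -0.002, 0.444, 0.005]
contact_force: [0.5, 0.1, -0.1]
gripper_width: -0.001
```

```bash
python3 - <<'E'
from h import *
delta(s2w(np.array([-.010,.061,.1214])),tgtR(.65,1))
E
```

```text
t 14.07 p [ 0.4993 -0.0363  0.2433] store [-0.1012  0.0683  0.2433] 
q [-0.585 -0.242  0.434  2.434  0.564  0.323  0.972] F [ 0.53  0.1  -0.07] T [0.   0.63 0.08] w -0.001
shift units [ 3.806 -0.186 -0.03 ] turn units [ 0.      0.     -0.0001] deg 0.0
```

Emit:
step_arm --pt "0.5 -0.1 0 0 0 0" --pt "0.5 -0.09 -0.03 0 0 0" --pt "0.5 0 0 0 0 0" --pt "0.5 0 0 0 0 0" --pt "0 0 0 0 0 0"

```text
t: 14.7
eef_pos: [0.5374, -0.0435, 0.2044]
tool_rot: [0.896, -0.002, 0.444, 0.007]
contact_force: [0.3, 0.2, -0.7]
gripper_width: -0.002
```

```bash
python3 - <<'E'
from h import *
delta(s2w(np.array([-.010,.061,.1214])),tgtR(.65,1))
E
```

```text
t 14.7 p [ 0.5374 -0.0435  0.2044] store [-0.0632  0.0607  0.2044] 
q [-0.963 -0.124  0.894  2.434  0.705  0.17   0.883] F [ 0.25  0.22 -0.71] T [-0.05  0.61 -0.  ] w -0.002
shift units [ 2.457e+00 -1.000e-03 -2.000e-01] turn units [ 0.0002  0.0002 -0.0006] deg 0.2
```

Emit:
step_arm --pt "0.3 0 -0.1 0 0 0" --pt "0.3 0 -0.1 0 0 0" --pt "0.3 0 0 0 0 0" --pt "0 0 0 0 0 0"

```text
t: 15.2
eef_pos: [0.553, -0.0447, 0.1829]
tool_rot: [0.895, -0.002, 0.445, 0.007]
contact_force: [-0.1, 0.1, 0.5]
gripper_width: 0.004
```

```bash
python3 - <<'E'
from h import *
delta(s2w(np.array([-.010,.061,.1214])),tgtR(.65,1))
E
```

```text
t 15.2 p [ 0.553  -0.0447  0.1829] store [-0.0476  0.0593  0.1829] 
q [-1.499 -0.169  1.448  2.434  1.141  0.17   0.504] F [-0.15  0.1   0.48] T [-0.03  0.63 -0.04] w 0.004
shift units [ 1.793  0.035 -0.177] turn units [-0.     -0.0003 -0.0006] deg 0.3
```

```bash
cat > fk.py <<'E'
import numpy as np
from scipy.spatial.transform import Rotation as R
from scipy.optimize import least_squares
data=[ # q, p, quat wxyz
([-1.43611286,.47767649,.02236148,1.55632929,-.01152495,1.10930064,-.08305273],[.16215,.65465,.19926],[.70187,.08505,.70194,-.08617]),
([-.521,.003,.527,1.822,-.001,1.317,1.582],[.4736,-.0605,.352],[.707,-.002,.707,.002]),
([-.41452373,.20951829,.57429025,2.11571638,-.14987118,.85572417,1.8372299],[.45587,-.10156,.15222],[.70674,-.00637,.70741,.0063]),
([-.408,.211,.578,2.114,-.153,.855,1.842],[.4561,-.106,.1523],[.707,-.004,.707,.004]),
([-.399,.229,.572,2.139,-.17,.817,1.859],[.4511,-.1058,.1369],[.707,-.004,.707,.004]),
([-.405,.23,.578,2.06,-.16,.894,1.843],[.4763,-.1055,.1644],[.707,-.004,.707,.004]),
([-.389,.296,.576,1.886,-.189,1.014,1.849],[.5389,-.1049,.2019],[.707,-.004,.707,.004]),
([-.329,.465,.553,1.642,-.267,1.107,1.878],[.6407,-.1038,.211],[.709,-.004,.706,.004]),
([-.309,.519,.543,1.577,-.289,1.127,1.883],[.6674,-.1037,.2042],[.707,-.003,.707,.004]),
([-.804,.06,.351,1.787,-.021,1.297,1.135],[.4691,.1709,.3429],[.707,-.005,.707,.006]),
([-.626,-.337,.033,2.279,.556,.718,.643],[.4701,.0923,.3412],[.895,0,.445,0]),
([-.585,-.242,.434,2.434,.564,.323,.972],[.4993,-.0363,.2433],[.896,-.002,.444,.005]),
([-.963,-.124,.894,2.434,.705,.17,.883],[.5374,-.0435,.2044],[.896,-.002,.444,.007]),
([-1.499,-.169,1.448,2.434,1.141,.17,.504],[.553,-.0447,.1829],[.895,-.002,.445,.007])]
def hm(Rm=np.eye(3),t=(0,0,0)):
    T=np.eye(4);T[:3,:3]=Rm;T[:3,3]=t;return T
def rz(a): return hm(R.from_euler('z',a).as_matrix())
def ry(a): return hm(R.from_euler('y',a).as_matrix())
def t(x,y,z): return hm(t=(x,y,z))
def fk(q,P,s):
    o=P[:4]; h,a,b,c=P[4:8]; e=P[8:16]
    T=rz(s[0]*q[0]+o[0])@t(0,e[0],h)@ry(q[1])@t(e[1],e[2],0)@rz(s[1]*q[2]+o[1])@t(0,0,a)@t(e[3],e[4],0)@ry(q[3])@t(e[5],e[6],0)@rz(s[2]*q[4]+o[2])@t(0,0,b)@ry(q[5])@t(e[7],0,0)@rz(s[3]*q[6]+o[3])@t(0,0,c)
    return T
M=np.array([[0,0,0],[0,0,0],[0,0,0]],float)
def toolR(T): # tool x = flange z
    A=T[:3,:3]; return np.stack([A[:,2],A[:,1],-A[:,0]],1)
def res(P,s):
    out=[]
    for q,p,w in data:
        T=fk(q,P,s); Rt=R.from_quat([w[1],w[2],w[3],w[0]]).as_matrix()
        out+=list((T[:3,3]-p)); out+=list(.1*(toolR(T)-Rt).ravel())
    out+=list(1e-3*np.array(P[8:16]))
    return np.array(out)
if __name__=="__main__":
    import itertools
    best=None
    for s in itertools.product([1,-1],repeat=4):
        for o4 in (0,1.57,-1.57,3.14):
          for o1 in (0,):
            r=least_squares(res,[0,0,0,o4,.35,.35,.35,.3]+[0]*8,args=(s,))
            if best is None or r.cost<best[0].cost: best=(r,s); print(s,r.cost,r.x.round(4))
    r,s=best
    f=r.fun[:-8].reshape(len(data),12)
    print(np.linalg.norm(f[:,:3],axis=1).round(4)); print((np.linalg.norm(f[:,3:],axis=1)*10).round(4))
    np.savez("fk.npz",P=r.x,s=s)
E
python3 fk.py
```

```text
(1, 1, 1, 1) 0.4545537843979537 [-0.085   0.5745 -0.2972 -0.9259  0.9215 -0.1802  0.2227  0.3037  0.4018
  0.2262  0.3996 -0.0779 -0.1665 -0.0762 -0.1683  0.6871]
(1, 1, 1, 1) 0.45455378326167417 [-0.0851  0.5746 -0.2972 -0.926   0.9214 -0.1802  0.2227  0.3036  0.4009
  0.2261  0.4005 -0.0779 -0.1684 -0.0762 -0.1664  0.6871]
(1, 1, 1, 1) 0.45455378276394753 [-0.0851  0.5745 -0.2972 -0.926   0.9214 -0.1802  0.2227  0.3036  0.4011
  0.2261  0.4003 -0.0779 -0.1669 -0.0762 -0.1679  0.6871]
(1, 1, 1, 1) 0.4545537826194978 [-0.0852  0.5746 -0.2972  5.3572  0.9214 -0.1802  0.2226  0.3036  0.4005
  0.2261  0.4009 -0.0778 -0.1677 -0.0762 -0.167   0.6871]
(1, 1, -1, 1) 0.40350698946219615 [ 1.7751 -1.6606  0.5782 -1.5255 -0.2141 -0.4798  0.1725 -0.6337 -0.1401
  0.8818 -0.1415 -0.7591 -0.2177 -0.4322 -0.216  -0.4415]
(1, -1, 1, 1) 0.3245930622189005 [ 1.1789  1.1866 -0.429  -0.0619  1.6343  0.1155  0.5381  0.7498 -0.0626
 -0.0986 -0.0621  0.3745 -0.0937  0.573  -0.0935  0.4564]
(1, -1, 1, 1) 0.32459306215030437 [ 1.1789  1.1866 -0.429   6.2213  1.6343  0.1155  0.5381  0.7498 -0.0628
 -0.0986 -
[... 448 characters left out ...]
.1785 -0.2288  0.22   -0.1376  0.0845
  0.8312  0.0863 -0.7072 -0.1037 -0.3209 -0.1027 -0.1075]
(-1, 1, -1, -1) 0.08064167692718391 [ 0.0252 -1.3624  0.185   1.1907 -0.0583  0.4102  0.3125  0.1387 -0.3411
  0.6129 -0.341  -0.9765  0.0249 -0.1868  0.0256 -0.1311]
(-1, -1, -1, -1) 1.0018343091288728e-06 [-6.0000e-04  5.0000e-04  1.0000e-04  1.5701e+00  2.8760e-01  5.4180e-01
  4.7240e-01  3.5890e-01 -1.5200e-02 -1.0000e-04 -1.5200e-02 -2.0000e-04
 -1.5900e-02  0.0000e+00 -1.5900e-02 -5.0000e-04]
[0.0001 0.0001 0.     0.0004 0.0003 0.0005 0.0002 0.0005 0.0004 0.0002
 0.0004 0.0004 0.0003 0.0002]
[0.0009 0.0006 0.0008 0.0016 0.0017 0.0004 0.0017 0.0011 0.0029 0.0047
 0.0017 0.0034 0.002  0.0012]
```

```bash
cat > ik.py <<'E'
from fk import *
z=np.load("fk.npz");P=z["P"];s=z["s"]
lo=np.array([-2.96,-.34,-1.41,.24,-1.37,.17,-2.96]);hi=np.array([2.96,2.1,1.46,2.44,4.51,1.92,2.96])
def ik(p,Rt,q0,m=.03):
    f=lambda q:np.r_[fk(q,P,s)[:3,3]-p,.2*(toolR(fk(q,P,s))-Rt).ravel()/1.4]
    r=least_squares(lambda q:np.r_[f(q),1e-4*(q-q0)],np.clip(q0,lo+m+.001,hi-m-.001),bounds=(lo+m,hi-m),max_nfev=60)
    return r.x,np.linalg.norm(f(r.x))
E
cat > try.py <<'E'
from ik import *
from h import s2w,tgtR
rng=np.random.default_rng(0)
cap=np.array([-.010,.061,.1214])
for tilt in (.65,.55,.45):
  for roll in (0,1.5708,-1.5708,3.1416):
    ax=np.array([np.sin(tilt),0,-np.cos(tilt)])
    sols=[]
    Rt=(tgtR(tilt)*R.from_euler('x',roll)).as_matrix()
    for k in range(25):
        q,e=ik(s2w(cap+.031*np.array([.605,0,-.796])),Rt,rng.uniform(lo,hi))
        if e<5e-4: sols.append(q)
    sols=np.array(sols)
    if len(sols):
        mg=np.minimum(sols-lo,hi-sols).min(1);i=np.argsort(-mg)[:3]
        print(tilt,roll,len(sols));print(np.c_[mg[i],sols[i]].round(2))
    else: print(tilt,roll,"none")
E
python3 try.py
```

```text
0.65 0 12
[[ 0.16  0.92  0.6  -1.16  2.28  1.86  0.54 -0.09]
 [ 0.16  0.9   0.58 -1.13  2.28  1.87  0.51 -0.11]
 [ 0.16  0.89  0.58 -1.12  2.28  1.87  0.51 -0.11]]
0.65 1.5708 17
[[ 0.16  0.89  0.58 -1.12  2.28  1.87  0.51 -1.68]
 [ 0.15  0.85  0.54 -1.06  2.29  1.89  0.47 -1.72]
 [ 0.15  0.98  0.67 -1.26  2.28  1.83  0.62 -1.59]]
0.65 -1.5708 19
[[ 0.15  0.85  0.54 -1.06  2.29  1.89  0.47  1.42]
 [ 0.15  0.7   0.45 -0.87  2.29  1.98  0.36  1.27]
 [ 0.14  0.61  0.42 -0.76  2.3   2.04  0.31  1.18]]
0.65 3.1416 10
[[ 0.14  0.61  0.42 -0.76  2.3   2.04  0.31  2.75]
 [ 0.1   0.52  0.39 -0.65  2.3   2.13  0.27  2.65]
 [ 0.07 -0.56  0.38  0.62  2.37  3.89  0.28  0.73]]
0.55 0 9
[[ 0.21  0.74  0.47 -0.93  2.22  1.48  0.38  0.2 ]
 [ 0.2   0.94  0.63 -1.21  2.21  1.54  0.58  0.23]
 [ 0.14  0.97  0.67 -1.27  2.21  1.55  0.64  0.23]]
0.55 1.5708 14
[[ 0.23  0.84  0.53 -1.06  2.21  1.51  0.46 -1.36]
 [ 0.22  0.77  0.49 -0.96  2.22  1.49  0.4  -1.37]
 [ 0.13  0.62  0.42 -0.77  2.22  1.45  0.3  -1.37]]
0.55 -1.5708 13
[[ 0.23  0.87  0.56 -1.11  2.21  1.52  0.5   1.79]
 [ 0.23  0.8   0.51 -1.01  2.
[... 213 characters left out ...]
55  2.23  1.4   0.2  -2.93]]
0.45 0 10
[[ 0.31  0.85  0.56 -1.09  2.13  1.21  0.55  0.5 ]
 [ 0.26  0.88  0.6  -1.15  2.13  1.25  0.59  0.48]
 [ 0.22  0.91  0.63 -1.19  2.13  1.27  0.63  0.47]]
0.45 1.5708 15
[[ 0.25  0.89  0.6  -1.16  2.13  1.25  0.6  -1.09]
 [ 0.19  0.59  0.42 -0.75  2.15  0.98  0.36 -0.91]
 [ 0.17  0.55  0.41 -0.7   2.15  0.94  0.34 -0.88]]
0.45 -1.5708 19
[[ 0.2   0.6   0.43 -0.76  2.15  0.99  0.37  2.22]
 [ 0.17  0.55  0.41 -0.7   2.15  0.94  0.34  2.26]
 [ 0.14  0.5   0.39 -0.63  2.15  0.88  0.31  2.31]]
0.45 3.1416 16
[[ 0.31  0.84  0.56 -1.08  2.13  1.21  0.54 -2.64]
 [ 0.31  0.82  0.54 -1.06  2.13  1.19  0.53 -2.63]
 [ 0.3   0.8   0.53 -1.02  2.14  1.17  0.5  -2.61]]
```

```bash
cat > sim.py <<'E'
from ik import *
from scipy.optimize import lsq_linear
def row(T,r):
    d=np.array(r[:3])*.04; w=R.from_rotvec(np.array(r[3:])*2*np.pi).as_matrix()
    p,Rt=T; return p+Rt@d, Rt@w
def jac(q):
    J=np.zeros((6,7));T0=fk(q,P,s);h=1e-6
    for i in range(7):
        q2=np.array(q,float);q2[i]+=h;T1=fk(q2,P,s)
        J[:3,i]=(T1[:3,3]-T0[:3,3])/h; J[3:,i]=R.from_matrix(T1[:3,:3]@T0[:3,:3].T).as_rotvec()/h
    return J
def step(q,pt,Rt,n=4):
    # weighted bounded least norm
    q=np.array(q,float)
    for k in range(n):
        T=fk(q,P,s); e=np.r_[pt-T[:3,3],R.from_matrix(Rt@toolR(T).T).as_rotvec()]/(n-k)
        J=jac(q);lam=1e-3
        W=np.r_[1/1,1,1,.3,.3,.3]
        A=np.r_[J*W[:,None],lam*np.eye(7)];b=np.r_[e*W,np.zeros(7)]
        dq=lsq_linear(A,b,bounds=(lo+.005-q-1e-9,hi-.005-q+1e-9)).x
        q=q+dq
    return q
def run(q,rows,pr=True,T=None):
    if T is None:
        F=fk(q,P,s);T=(F[:3,3],toolR(F))
    for r in rows:
        T=row(T,r); q=step(q,*T)
        F=fk(q,P,s)
    return q,T,np.linalg.norm(F[:3,3]-T[0])
E
cat > chk.py <<'E'
from sim import *
q=np.array(data[0][0])
A=[[-.95,0,0,-.0101,0,0]]*4+[[0,-.9,.9,0,0,0]]*4+[[0,-1,.5,0,0,0]]*8+[[0,-.9,0,0,0,0]]*7
q,T,e=run(q,A);print(q.round(3),"meas",data[1][0])
B=[[0,-.56,-.24,-.0005,0,0],[0,-.55,-.23,-.0005,0,0]]+[[.9,0,0,0,0,0]]*4+[[.7,0,0,0,0,0]]*2
q,T,e=run(q,B,T=T);print(q.round(3),"meas",data[2][0])
q,T,e=run(np.array(data[9][0]),[[0,0,0,0,-.0207,0]]*4+[[0,0,0,0,-.0205,0],[0,-.9,0,0,0,0],[0,-.9,0,0,0,0]]);print(q.round(3),e,"meas",data[10][0])
q,T,e=run(np.array(data[10][0]),[[.6,-.85,-.2,0,0,0]]+[[.6,-.85,-.25,0,0,0]]*3);print(q.round(3),e,"meas",data[11][0])
q,T,e=run(np.array(data[11][0]),[[.5,-.1,0,0,0,0],[.5,-.09,-.03,0,0,0],[.5,0,0,0,0,0],[.5,0,0,0,0,0]]);print(q.round(3),e,"meas",data[12][0])
E
python3 chk.py
```

```text
[-0.531  0.004  0.531  1.821 -0.     1.318  1.581] meas [-0.521, 0.003, 0.527, 1.822, -0.001, 1.317, 1.582]
[-0.417  0.21   0.578  2.115 -0.149  0.855  1.838] meas [-0.41452373, 0.20951829, 0.57429025, 2.11571638, -0.14987118, 0.85572417, 1.8372299]
[-0.613 -0.335  0.013  2.275  0.547  0.712  0.653] 0.00027386692726925394 meas [-0.626, -0.337, 0.033, 2.279, 0.556, 0.718, 0.643]
[-0.543 -0.235  0.414  2.435  0.542  0.315  0.995] 0.0004704554739953435 meas [-0.585, -0.242, 0.434, 2.434, 0.564, 0.323, 0.972]
[-1.537 -0.215  1.455  2.435  1.246  0.224  0.403] 0.006014026228922073 meas [-0.963, -0.124, 0.894, 2.434, 0.705, 0.17, 0.883]
```

```bash
nproc; cat > search.py <<'E'
from sim import *
import sim, sys, multiprocessing as mp
def Rzm(a):c,s_=np.cos(a),np.sin(a);return np.array([[c,-s_,0],[s_,c,0],[0,0,1]])
def Rym(a):c,s_=np.cos(a),np.sin(a);return np.array([[c,0,s_],[0,1,0],[-s_,0,c]])
def chain(q):
    o=P[:4];h,a,b,c=P[4:8];e=P[8:16]
    A=np.eye(3);p=np.zeros(3);ax=[];pt=[]
    def rz_(g,sg):
        nonlocal A; ax.append(sg*A[:,2]);pt.append(p.copy());A=A@Rzm(g)
    def ry_(g):
        nonlocal A; ax.append(A[:,1].copy());pt.append(p.copy());A=A@Rym(g)
    def tr(x,y,z):
        nonlocal p; p=p+A@np.array([x,y,z])
    rz_(s[0]*q[0]+o[0],s[0]);tr(0,e[0],h);ry_(q[1]);tr(e[1],e[2],0);rz_(s[1]*q[2]+o[1],s[1]);tr(0,0,a);tr(e[3],e[4],0);ry_(q[3]);tr(e[5],e[6],0);rz_(s[2]*q[4]+o[2],s[2]);tr(0,0,b)
    ry_(q[5]);tr(e[7],0,0);rz_(s[3]*q[6]+o[3],s[3]);tr(0,0,c)
    J=np.array([np.r_[np.cross(w,p-t_),w] for w,t_ in zip(ax,pt)]).T
    return p,np.stack([A[:,2],A[:,1],-A[:,0]],1),J
W=np.r_[1,1,1,.3,.3,.3]
def rv(M):
    return R.from_matrix(M).as_rotvec()
def stepf(q,pt,Rt,n=2):
    for k in range(n):
        p,Rc,J=chain(q);e=np.r_[pt-p,rv(Rt@Rc.T)]*W
        Jw=J*W[:,None]
        dq=Jw.T@np.linalg.solve(Jw@Jw.T+1e-6*np.eye(6),e)
        if ((q+dq<lo+.005)|(q+dq>hi-.005)).any():
            A=np.r_[Jw,1e-3*np.eye(7)];dq=lsq_linear(A,np.r_[e,np.zeros(7)],bounds=(lo+.004-q-1e-6,hi-.004-q+1e-6)).x
        q=np.clip(q+dq,lo+.004,hi-.004)
    p,Rc,J=chain(q)
    return q,np.linalg.norm(pt-p)+.1*np.linalg.norm(rv(Rt@Rc.T))
def line(q,p1,R1,dp=.03,da=.13):
    p0,R0,_=chain(q);w=rv(R0.T@R1)
    n=int(max(np.linalg.norm(p1-p0)/dp,np.linalg.norm(w)/da,1))+1
    E=[];M=[]
    for k in range(1,n+1):
        q,e=stepf(q,p0+(p1-p0)*k/n,R0@R.from_rotvec(w*k/n).as_matrix())
        E.append(e);M.append(min((q-lo).min(),(hi-q).min()))
    return q,E,M,n
E
cat > s1.py <<'E'
from search import *
from h import s2w,tgtR
cap=np.array([-.010,.061,.1214]);AX=np.array([.605,0,-.796])
q0=np.array(data[-1][0])
def goalR(tilt,roll): return (tgtR(tilt)*R.from_euler('x',roll)).as_matrix()
def trial(seed):
    rng=np.random.default_rng(seed)
    # retreat
    q=q0.copy();p,Rc,_=chain(q)
    vias=[(s2w([-.12,.06,.34]),Rc)]
    K=rng.integers(1,4)
    roll=rng.choice([0,np.pi])
    tilt=rng.choice([.65,.6])
    for k in range(K):
        pos=s2w([rng.uniform(-.2,.0),rng.uniform(-.2,.4),rng.uniform(.36,.5)])
        O=(tgtR(rng.uniform(-.5,.8))*R.from_euler('z',rng.uniform(-.7,.7))*R.from_euler('x',rng.uniform(-2.5,2.5)))
        vias.append((pos,O.as_matrix()))
    G=goalR(tilt,roll)
    vias.append((s2w(cap-.12*AX),G));vias.append((s2w(cap+.04*AX),G))
    n=0;emax=0
    for i,(pp,Ro) in enumerate(vias):
        q,E,M,k=line(q,pp,Ro);n+=k
        if i>=1 and i<len(vias)-1: emax=max(emax,max(E))
        if i>=1 and emax>.03: return (9,seed)
    return (max(E),seed,emax,n,min(M),K,roll,tilt,q,[(v[0],v[1]) for v in vias])
if __name__=="__main__":
    with mp.Pool() as pool: out=pool.map(trial,range(int(sys.argv[1])),chunksize=4)
    out=[o for o in out if o[0]<.003]
    out.sort(key=lambda o:o[3]+ (0 if o[4]>.03 else 50))
    print(len(out))
    for o in out[:12]: print(o[0].round(4),o[1],o[2].round(4),o[3],"mg",o[4].round(3),o[5:8],o[8].round(2))
E
time timeout 550 python3 s1.py 600
```

```text
4
0
real	0m12.476s
user	0m46.563s
sys	0m0.311s
```

```bash
time timeout 570 python3 s1.py 12000
```

```text
33
0.0014 9816 0.0221 24 mg 0.005 (np.int64(1), np.float64(0.0), np.float64(0.65)) [ 0.72  0.49 -0.89  2.28  1.99  0.39 -0.29]
0.0021 967 0.006 28 mg 0.004 (np.int64(1), np.float64(0.0), np.float64(0.65)) [ 0.72  0.49 -0.89  2.28  1.98  0.39 -0.28]
0.002 2098 0.004 35 mg 0.004 (np.int64(1), np.float64(0.0), np.float64(0.65)) [ 0.73  0.5  -0.9   2.28  1.98  0.4  -0.28]
0.0019 3404 0.0103 38 mg 0.004 (np.int64(1), np.float64(0.0), np.float64(0.65)) [ 0.72  0.49 -0.9   2.28  1.98  0.39 -0.28]
0.0015 6094 0.008 42 mg 0.018 (np.int64(1), np.float64(0.0), np.float64(0.6)) [ 0.57  0.43 -0.71  2.26  1.82  0.28 -0.17]
0.0022 7505 0.0267 42 mg 0.006 (np.int64(1), np.float64(0.0), np.float64(0.6)) [ 0.52  0.41 -0.65  2.26  1.84  0.26 -0.2 ]
0.0026 1191 0.0032 44 mg 0.006 (np.int64(1), np.float64(0.0), np.float64(0.6)) [ 0.52  0.41 -0.65  2.26  1.84  0.26 -0.2 ]
0.0029 10853 0.0004 46 mg 0.005 (np.int64(1), np.float64(0.0), np.float64(0.6)) [ 0.52  0.41 -0.65  2.26  1.84  0.26 -0.2 ]
0.0022 5732 0.0046 47 mg 0.004 (np.int64(2), np.float64(0.0), np.float64(0.65)) [ 0.72  0.49 -0.89  2.28  1.98  0.39 -0.28]
0.0015 9854 0.0058 48 mg 0.013 (np.int64(3), np.float64(0.0), np.float64(0.65)) [ 0.74  0.5  -0.91  2.28  1.97  0.4  -0.27]
0.0017 6226 0.013 51 mg 0.004 (np.int64(3), np.float64(0.0), np.float64(0.65)) [ 0.72  0.49 -0.89  2.28  1.99  0.39 -0.29]
0.0019 3407 0.0091 52 mg 0.013 (np.int64(2), np.float64(0.0), np.float64(0.6)) [ 0.54  0.42 -0.68  2.26  1.83  0.27 -0.19]
real	4m11.205s
user	16m30.463s
sys	0m1.722s
```

```bash
cat > s2.py <<'E'
from s1 import *
from h import w2s,Rs
for sd in (967,2098,10853,9854,6094):
    o=trial(sd); q=q0.copy()
    print("seed",sd,"err",o[0].round(4))
    for pp,Ro in o[9]:
        q,E,M,k=line(q,pp,Ro); rel=(tgtR(0).inv()*R.from_matrix(Ro)).as_euler('ZYX',degrees=True)
        print("  ",w2s(pp).round(3),"x axis",Rs.inv().apply(Ro[:,0]).round(2),"y",Rs.inv().apply(Ro[:,1]).round(2),"q",q.round(2),"emax",max(E).round(3),"mg",min(M).round(3),k)
E
python3 s2.py
```

```text
seed 967 err 0.0021
   [-0.12  0.06  0.34] x axis [ 0.6  0.  -0.8] y [-0.  1.  0.] q [-0.06 -0.34  0.01  2.28  0.04  0.55  1.5 ] emax 0.005 mg 0.004 6
   [-0.17   0.116  0.428] x axis [ 0.15  0.63 -0.76] y [-0.8   0.53  0.28] q [-0.22 -0.09  0.56  1.92 -0.66  1.43  2.95] emax 0.0 mg 0.013 8
   [-0.083  0.061  0.217] x axis [ 0.61  0.   -0.8 ] y [-0.  1.  0.] q [ 1.45 -0.02 -1.41  2.34 -0.29  0.17  1.89] emax 0.006 mg 0.004 8
   [0.014 0.061 0.09 ] x axis [ 0.61  0.   -0.8 ] y [-0.  1.  0.] q [ 0.72  0.49 -0.89  2.28  1.98  0.39 -0.28] emax 0.002 mg 0.004 6
seed 2098 err 0.002
   [-0.12  0.06  0.34] x axis [ 0.6  0.  -0.8] y [-0.  1.  0.] q [-0.06 -0.34  0.01  2.28  0.04  0.55  1.5 ] emax 0.005 mg 0.004 6
   [-0.193 -0.122  0.496] x axis [ 0.55  0.42 -0.73] y [0.68 0.28 0.68] q [ 0.27 -0.13  0.58  1.82 -0.7   1.42  1.42] emax 0.0 mg 0.007 11
   [-0.083  0.061  0.217] x axis [ 0.61  0.   -0.8 ] y [-0.  1.  0.] q [ 1.46 -0.03 -1.41  2.34 -0.34  0.17  1.94] emax 0.004 mg 0.004 12
   [0.014 0.061 0.09 ] x axis [ 0.61  0.   -0.8 ] y [-0.  1.  0.] q [ 0.73  0.5  -0.9   2.28  1.98  0.4  -0.2
[... 1303 characters left out ...]

   [0.014 0.061 0.09 ] x axis [ 0.61  0.   -0.8 ] y [-0.  1.  0.] q [ 0.74  0.5  -0.91  2.28  1.97  0.4  -0.27] emax 0.001 mg 0.013 6
seed 6094 err 0.0015
   [-0.12  0.06  0.34] x axis [ 0.6  0.  -0.8] y [-0.  1.  0.] q [-0.06 -0.34  0.01  2.28  0.04  0.55  1.5 ] emax 0.005 mg 0.004 6
   [-0.126 -0.168  0.383] x axis [-0.28  0.5  -0.82] y [ 0.96  0.19 -0.21] q [ 0.86  0.54 -0.47  1.21 -0.13  1.92  0.53] emax 0.008 mg 0.004 15
   [-0.083  0.061  0.217] x axis [ 0.56 -0.   -0.83] y [-0.  1. -0.] q [ 0.84 -0.03 -0.84  2.33 -0.11  0.24  1.67] emax 0.0 mg 0.066 15
   [0.014 0.061 0.09 ] x axis [ 0.56 -0.   -0.83] y [-0.  1. -0.] q [ 0.57  0.43 -0.71  2.26  1.82  0.28 -0.17] emax 0.002 mg 0.018 6
```

```bash
python3 - <<'E'
from h import *
o,r=st()
delta(s2w([-.12,.06,.34]),r)
E
```

```text
t 15.2 p [ 0.553  -0.0447  0.1829] store [-0.0476  0.0593  0.1829] 
q [-1.499 -0.169  1.448  2.434  1.141  0.17   0.504] F [-0.15  0.1   0.48] T [-0.03  0.63 -0.04] w 0.004
t 15.2 p [ 0.553  -0.0447  0.1829] store [-0.0476  0.0593  0.1829] 
q [-1.499 -0.169  1.448  2.434  1.141  0.17   0.504] F [-0.15  0.1   0.48] T [-0.03  0.63 -0.04] w 0.004
shift units [-4.224  0.034  0.93 ] turn units [0. 0. 0.] deg 0.0
```

Emit:
step_arm --pt "-0.53 0 0.1 0 0 0" --pt "-0.53 0 0.1 0 0 0" --pt "-0.53 0 0.12 0 0 0" --pt "-0.53 0 0.12 0 0 0" --pt "-0.53 0 0.12 0 0 0" --pt "-0.53 0 0.12 0 0 0" --pt "-0.53 0 0.12 0 0 0" --pt "-0.5 0 0.12 0 0 0"

```text
t: 16.2
eef_pos: [0.4821, -0.0484, 0.3345]
tool_rot: [0.895, -0.001, 0.446, 0.004]
contact_force: [-0.7, 0.4, -0.0]
gripper_width: 0.001
```

```bash
python3 - <<'E'
from h import *
st()
E
```

```text
t 16.2 p [ 0.4821 -0.0484  0.3345] store [-0.1186  0.0565  0.3345] 
q [-0.144 -0.336  0.074  2.291  0.112  0.542  1.436] F [-0.73  0.36 -0.01] T [ 0.01  0.66 -0.04] w 0.001
```

```bash
cat > s3.py <<'E'
from s1 import *
from h import w2s,Rs
q0=np.array([-.144,-.336,.074,2.291,.112,.542,1.436])
def trial(seed,verbose=False):
    rng=np.random.default_rng(seed+50000)
    q=q0.copy(); vias=[]
    tilt=rng.choice([.65,.6,.55])
    K=rng.choice([1,1,2])
    for k in range(K):
        pos=s2w([rng.uniform(-.2,.05),rng.uniform(-.25,.3),rng.uniform(.34,.46)])
        O=(tgtR(rng.uniform(-.4,.5))*R.from_euler('z',rng.uniform(-.6,.6))*R.from_euler('x',rng.uniform(-1.7,1.7)))
        vias.append((pos,O.as_matrix()))
    G=goalR(tilt,0)
    back=rng.uniform(.10,.16)
    pre=cap-back*np.array([np.sin(tilt),0,-np.cos(tilt)])+[0,0,rng.uniform(0,.03)]
    vias+=[(s2w(pre),G),(s2w(cap-.05*AX),G),(s2w(cap+.045*AX),G)]
    n=0;mg=9;em=0
    for i,(pp,Ro) in enumerate(vias):
        last=i>=len(vias)-2
        q,E,M,k=line(q,pp,Ro,dp=.008 if last else .03); n+=k if not last else k/2
        mg=min(mg,min(M[2:]) if i==0 and len(M)>2 else min(M)); em=max(em,max(E))
        if em>.02:return (9,seed)
        if verbose: print("  ",w2s(pp).round(3),"x",Rs.inv().apply(Ro[:,0]).round(2),"y",Rs.inv().apply(Ro[:,1]).round(2),"q",q.round(2),"emax",max(E).round(4),"mg",min(M).round(3),k)
    return (em,seed,n,mg,tilt,K,q)
if __name__=="__main__":
    with mp.Pool() as pool: out=pool.map(trial,range(int(sys.argv[1])),chunksize=8)
    out=[o for o in out if o[0]<.002]
    print(len(out))
    out.sort(key=lambda o:o[2]-400*min(o[3],.05))
    for o in out[:12]: print(o[0].round(4),o[1:6],o[6].round(2))
    for o in out[:4]: print(o[1]);trial(o[1],True)
E
time timeout 570 python3 s3.py 10000
```

```text
3016
0.001 (3413, 20.5, np.float64(0.004560840180413223), np.float64(0.55), np.int64(1)) [ 0.36  0.39 -0.47  2.23  1.52  0.18  0.08]
0.001 (9386, 20.5, np.float64(0.004397664918397243), np.float64(0.55), np.int64(1)) [ 0.36  0.39 -0.47  2.23  1.52  0.18  0.08]
0.0003 (8935, 20.5, np.float64(0.004340321340194853), np.float64(0.55), np.int64(1)) [ 0.36  0.39 -0.47  2.23  1.52  0.18  0.08]
0.0012 (8148, 20.5, np.float64(0.0040617569687434185), np.float64(0.55), np.int64(1)) [ 0.36  0.39 -0.47  2.23  1.52  0.18  0.08]
0.0017 (6770, 20.5, np.float64(0.004034836380523238), np.float64(0.55), np.int64(1)) [ 0.36  0.39 -0.47  2.23  1.52  0.18  0.08]
0.0006 (4868, 21.0, np.float64(0.004559997671884475), np.float64(0.55), np.int64(1)) [ 0.36  0.39 -0.47  2.23  1.52  0.18  0.08]
0.0003 (4190, 21.0, np.float64(0.004460887816672365), np.float64(0.55), np.int64(1)) [ 0.36  0.39 -0.47  2.23  1.52  0.18  0.08]
0.0017 (3861, 21.5, np.float64(0.004502488319439113), np.float64(0.55), np.int64(1)) [ 0.36  0.39 -0.47  2.23  1.52  0.18  0.08]
0.0008 (3748, 21.5, np.float64(0.004477729041942574), np.float64
[... 1918 characters left out ...]
[0.017 0.061 0.086] x [ 0.52 -0.   -0.85] y [-0.  1. -0.] q [ 0.36  0.39 -0.47  2.23  1.52  0.18  0.08] emax 0.0 mg 0.004 12
8148
   [-0.116  0.024  0.356] x [ 0.22  0.14 -0.97] y [0.05 0.99 0.15] q [-0.22 -0.09  0.37  1.92 -0.16  1.11  1.72] emax 0.0 mg 0.049 4
   [-0.087  0.061  0.248] x [ 0.52 -0.   -0.85] y [-0.  1. -0.] q [-0.23 -0.13  0.17  2.31  0.12  0.41  1.43] emax 0.0001 mg 0.13 4
   [-0.04   0.061  0.161] x [ 0.52 -0.   -0.85] y [-0.  1. -0.] q [ 0.51  0.16 -0.59  2.28  0.59  0.2   0.99] emax 0.0012 mg 0.004 13
   [0.017 0.061 0.086] x [ 0.52 -0.   -0.85] y [-0.  1. -0.] q [ 0.36  0.39 -0.47  2.23  1.52  0.18  0.08] emax 0.0 mg 0.004 12
real	2m49.457s
user	11m12.557s
sys	0m0.364s
```

```bash
sed -i 's/out=\[o for o in out if o\[0\]<.002\]/out=[o for o in out if o[0]<.002 and o[3]>.015 and o[4]>.57]/; s/tilt=rng.choice(\[.65,.6,.55\])/tilt=rng.choice([.65,.6,.6])/' s3.py; time timeout 570 python3 s3.py 12000
```

```text
0
real	3m28.975s
user	13m49.431s
sys	0m0.367s
```

```bash
sed -i 's/mg=min(mg,min(M\[2:\]) if i==0 and len(M)>2 else min(M))/mg=min(mg,9 if i==0 else min(M))/; s/o\[3\]>.015/o[3]>.006/' s3.py; time timeout 570 python3 s3.py 12000
```

```text
0
real	3m29.627s
user	13m49.735s
sys	0m0.511s
```

```bash
sed -i 's/o\[3\]>.006/o[3]>.003/' s3.py; time timeout 570 python3 s3.py 6000
```

```text
485
0.0013 (4190, 21.0, np.float64(0.004338927492482519), np.float64(0.6), np.int64(1)) [ 0.58  0.44 -0.72  2.25  1.83  0.29 -0.17]
0.0018 (4425, 21.5, np.float64(0.00434213934187716), np.float64(0.6), np.int64(1)) [ 0.58  0.44 -0.72  2.25  1.83  0.29 -0.17]
0.0018 (2316, 22.5, np.float64(0.004344941497273269), np.float64(0.6), np.int64(1)) [ 0.58  0.44 -0.72  2.25  1.83  0.29 -0.17]
0.0019 (5604, 23.5, np.float64(0.004330716842311455), np.float64(0.6), np.int64(1)) [ 0.58  0.44 -0.72  2.25  1.83  0.29 -0.17]
0.0013 (5706, 24.0, np.float64(0.004344022652443685), np.float64(0.6), np.int64(1)) [ 0.58  0.44 -0.72  2.25  1.83  0.29 -0.17]
0.0017 (2349, 24.0, np.float64(0.004340575567289701), np.float64(0.6), np.int64(1)) [ 0.58  0.44 -0.72  2.25  1.83  0.29 -0.17]
0.0019 (1422, 24.5, np.float64(0.004345156379405468), np.float64(0.6), np.int64(1)) [ 0.58  0.44 -0.72  2.25  1.83  0.29 -0.17]
0.0013 (4664, 24.5, np.float64(0.004335716574708576), np.float64(0.6), np.int64(1)) [ 0.58  0.44 -0.72  2.25  1.83  0.29 -0.17]
0.002 (5026, 24.5, np.float64(0.0043035077281713685), np.float64(0.6), np
[... 1926 characters left out ...]
7 0.061 0.086] x [ 0.56 -0.   -0.83] y [-0.  1. -0.] q [ 0.58  0.44 -0.72  2.25  1.83  0.29 -0.17] emax 0.0 mg 0.004 12
5604
   [-0.053 -0.001  0.37 ] x [ 0.25 -0.56 -0.79] y [ 0.32  0.82 -0.48] q [ 0.03  0.07 -0.39  1.89  0.73  1.24  0.71] emax 0.0001 mg 0.06 6
   [-0.076  0.061  0.24 ] x [ 0.56 -0.   -0.83] y [-0.  1. -0.] q [ 0.07 -0.09 -0.12  2.33  0.03  0.3   1.51] emax 0.0007 mg 0.114 6
   [-0.04   0.061  0.161] x [ 0.56 -0.   -0.83] y [-0.  1. -0.] q [ 0.7   0.18 -0.79  2.31  1.02  0.18  0.57] emax 0.0019 mg 0.005 11
   [0.017 0.061 0.086] x [ 0.56 -0.   -0.83] y [-0.  1. -0.] q [ 0.58  0.44 -0.72  2.25  1.83  0.29 -0.17] emax 0.0 mg 0.004 12
real	1m51.133s
user	7m11.977s
sys	0m0.543s
```

```bash
cat > via.py <<'E'
from h import *
x=np.array([.25,-.56,-.79]);y=np.array([.32,.82,-.48]);x/=np.linalg.norm(x);y-=x*(x@y);y/=np.linalg.norm(y)
V=Rs*R.from_matrix(np.stack([x,y,np.cross(x,y)],1))
E
python3 - <<'E'
from via import *
delta(s2w([-.053,-.001,.37]),V)
E
```

```text
t 16.2 p [ 0.4821 -0.0484  0.3345] store [-0.1186  0.0565  0.3345] 
q [-0.144 -0.336  0.074  2.291  0.112  0.542  1.436] F [-0.73  0.36 -0.01] T [ 0.01  0.66 -0.04] w 0.001
shift units [ 0.28  -1.43   1.849] turn units [ 0.0079  0.0447 -0.0975] deg 38.7
```

Emit:
step_arm --pt "0.14 -0.72 0.92 0 0 0" --pt "0.14 -0.71 0.92 0 0 0" --pt "0 0 0 0.0016 0.009 -0.0195" --pt "0 0 0 0.0016 0.009 -0.0195" --pt "0 0 0 0.0016 0.009 -0.0195" --pt "0 0 0 0.0016 0.009 -0.0195" --pt "0 0 0 0.0016 0.009 -0.0195" --pt "0 0 0 0 0 0"

```text
t: 17.2
eef_pos: [0.5489, -0.103, 0.3662]
tool_rot: [0.784, -0.113, 0.547, -0.272]
contact_force: [-0.9, -0.5, -0.6]
gripper_width: 0.001
```

```bash
cat > nxt.py <<'E'
from search import *
from h import *
import sys
# simulate pre + approach from present q
cap=np.array([-.010,.061,.1214]);AX=np.array([.605,0,-.796])
tilt=float(sys.argv[1]); q=np.array(bot.get_obs()["q"])
G=tgtR(tilt)
pre=s2w([-.076,.061,.240])
delta(pre,G)
for pp in (pre,s2w(cap-.05*AX),s2w(cap+.045*AX)):
    q,E,M,k=line(q,pp,G.as_matrix(),dp=.03 if pp is pre else .006);print(q.round(2),max(E).round(4),min(M).round(3),k)
E
python3 nxt.py .6; python3 nxt.py .65
```

```text
t 17.2 p [ 0.5489 -0.103   0.3662] store [-0.0524  0.0011  0.3662] 
q [-0.136  0.058 -0.209  1.897  0.712  1.22   0.725] F [-0.88 -0.47 -0.64] T [ 0.61  0.3  -0.02] w 0.001
shift units [ 1.535  2.549 -1.923] turn units [-0.0102 -0.0387  0.0959] deg 37.4
[-0.11 -0.1   0.05  2.34  0.09  0.31  1.45] 0.0005 0.105 6
[ 0.69  0.18 -0.79  2.31  1.02  0.17  0.57] 0.0034 0.004 15
[ 0.58  0.44 -0.73  2.25  1.83  0.3  -0.17] 0.0 0.004 16
t 17.2 p [ 0.5489 -0.103   0.3662] store [-0.0524  0.0011  0.3662] 
q [-0.136  0.058 -0.209  1.897  0.712  1.22   0.725] F [-0.88 -0.47 -0.64] T [ 0.61  0.3  -0.02] w 0.001
shift units [ 1.535  2.549 -1.923] turn units [-0.0078 -0.0464  0.0963] deg 38.6
[-0.15 -0.12  0.09  2.38  0.16  0.24  1.38] 0.0005 0.064 6
[-1.61 -0.34  1.46  2.44  1.4   0.36  0.27] 0.0143 0.004 15
[-1.64 -0.34  1.46  2.44  1.42  0.4   0.22] 0.1095 0.004 19
```

```bash
cat > s4.py <<'E'
from search import *
from h import s2w,w2s,tgtR,Rs
cap=np.array([-.010,.061,.1214]);AX=np.array([.605,0,-.796])
q0=np.array([-.136,.058,-.209,1.897,.712,1.22,.725])
def trial(seed,v=False):
    rng=np.random.default_rng(seed);q=q0.copy()
    tilt=rng.choice([.6,.63]);G=tgtR(tilt).as_matrix()
    O=(tgtR(rng.uniform(-.5,.5))*R.from_euler('z',rng.uniform(-.8,.3))*R.from_euler('x',rng.uniform(-1.5,1.5))).as_matrix()
    vias=[(s2w([rng.uniform(-.2,.05),rng.uniform(-.2,.3),rng.uniform(.34,.42)]),O),(s2w([-.076,.061,.24]),G),(s2w(cap-.05*AX),G),(s2w(cap+.045*AX),G)]
    n=0;em=0;q3=0;mg=9
    for i,(pp,Ro) in enumerate(vias):
        q,E,M,k=line(q,pp,Ro,dp=.03 if i<2 else .006);mg=min(mg,min(M))
        if i<2:n+=k
        if i==1:q3=q[2]
        em=max(em,max(E))
        if em>.02: return (9,)
        if v: print("  ",w2s(pp).round(3),"x",Rs.inv().apply(Ro[:,0]).round(2),"y",Rs.inv().apply(Ro[:,1]).round(2),"q",q.round(2),"emax",max(E).round(4),"mg",min(M).round(3),k)
    return (em,seed,n,q3,mg,tilt)
if __name__=="__main__":
    with mp.Pool() as p: out=p.map(trial,range(4000),chunksize=8)
    out=[o for o in out if o[0]<.004]; print(len(out))
    out.sort(key=lambda o:o[2]+60*max(o[3],-.5)-(300*min(o[4],.05)))
    for o in out[:8]: print(o)
    for o in out[:4]: print(o[1],o[5]);trial(o[1],True)
E
timeout 570 python3 s4.py
```

```text
1620
(np.float64(0.0004408747262884821), 2959, 19, np.float64(-0.66434103660724), np.float64(0.004285132820835508), np.float64(0.6))
(np.float64(0.0031698862124971516), 3637, 20, np.float64(-0.6103413510840825), np.float64(0.0040000000000000036), np.float64(0.6))
(np.float64(0.0011021448440507308), 1881, 21, np.float64(-0.8593497962081127), np.float64(0.004285135016393743), np.float64(0.6))
(np.float64(0.0010101839414399503), 119, 21, np.float64(-1.100632216945953), np.float64(0.004253968773680117), np.float64(0.6))
(np.float64(0.00044843196529219487), 957, 22, np.float64(-0.7754979737242885), np.float64(0.004300058593521311), np.float64(0.63))
(np.float64(0.0017520557039435076), 2719, 22, np.float64(-1.1312776491658696), np.float64(0.004289771902632078), np.float64(0.63))
(np.float64(0.0005743176124044082), 1119, 22, np.float64(-1.04888927059863), np.float64(0.004289639029018022), np.float64(0.63))
(np.float64(0.0002566281103887151), 3994, 22, np.float64(-0.591054218300213), np.float64(0.004285134522191036), np.float64(0.6))
2959 0.6
   [-0.046 -0.177  0.342] x [ 0.19  0.23 -0.95] y
[... 1405 characters left out ...]
0.17  0.57] emax 0.0 mg 0.005 15
   [0.017 0.061 0.086] x [ 0.56 -0.   -0.83] y [-0.  1. -0.] q [ 0.58  0.44 -0.73  2.25  1.83  0.3  -0.17] emax 0.0 mg 0.004 16
119 0.6
   [-0.011 -0.188  0.385] x [ 0.23  0.1  -0.97] y [-0.86  0.48 -0.15] q [ 1.11  0.38 -0.88  1.44  0.13  1.27  2.93] emax 0.001 mg 0.034 11
   [-0.076  0.061  0.24 ] x [ 0.56 -0.   -0.83] y [-0.  1. -0.] q [ 1.15 -0.07 -1.1   2.28 -0.3   0.31  1.87] emax 0.0001 mg 0.119 10
   [-0.04   0.061  0.161] x [ 0.56 -0.   -0.83] y [-0.  1. -0.] q [ 0.69  0.18 -0.79  2.31  1.02  0.17  0.57] emax 0.0 mg 0.004 15
   [0.017 0.061 0.086] x [ 0.56 -0.   -0.83] y [-0.  1. -0.] q [ 0.58  0.44 -0.73  2.25  1.83  0.3  -0.17] emax 0.0 mg 0.004 16
```

```bash
cat > rows.py <<'E'
from search import *
from h import *
def plan(p1,R1,n):
    o=bot.get_obs();q=np.array(o["q"]);p0=o["eef_pos"];R0=rot(o["tool_rot"]);w=(R0.inv()*R1).as_rotvec()
    step=R.from_rotvec(w/n); d=(np.asarray(p1)-p0)/n; out=[]
    dqm=0
    for k in range(n):
        Rk=R0*R.from_rotvec(w*k/n)
        out.append((Rk.inv().apply(d)/.04).round(3).tolist()+(w/n/2/np.pi).round(5).tolist())
        qn,e=stepf(q,p0+d*(k+1),(R0*R.from_rotvec(w*(k+1)/n)).as_matrix()); dqm=max(dqm,np.abs(qn-q).max());q=qn
    print("per row deg",np.degrees(np.linalg.norm(w)/n).round(1),"mm",np.linalg.norm(d)*1000//1,"max dq",dqm.round(3),"end q",q.round(2),"e",e)
    for r in out: print(r)
def mk(x,y):
    x=np.array(x,float);y=np.array(y,float);x/=np.linalg.norm(x);y-=x*(x@y);y/=np.linalg.norm(y)
    return Rs*R.from_matrix(np.stack([x,y,np.cross(x,y)],1))
E
python3 - <<'E'
from rows import *
plan(s2w([-.041,-.157,.405]),mk([.2,.09,-.98],[-.82,.57,-.12]),12)
E
```

```text
per row deg 6.3 mm 13.0 max dq 0.74 end q [ 0.88  0.23 -0.56  1.49 -0.03  1.29  2.91] e 0.0007628706919417777
[0.124, -0.302, 0.095, -0.01462, -0.00245, 0.00924]
[0.107, -0.316, 0.065, -0.01462, -0.00245, 0.00924]
[0.089, -0.326, 0.034, -0.01462, -0.00245, 0.00924]
[0.07, -0.333, 0.002, -0.01462, -0.00245, 0.00924]
[0.051, -0.335, -0.029, -0.01462, -0.00245, 0.00924]
[0.031, -0.333, -0.061, -0.01462, -0.00245, 0.00924]
[0.01, -0.327, -0.091, -0.01462, -0.00245, 0.00924]
[-0.01, -0.318, -0.121, -0.01462, -0.00245, 0.00924]
[-0.03, -0.304, -0.149, -0.01462, -0.00245, 0.00924]
[-0.05, -0.287, -0.176, -0.01462, -0.00245, 0.00924]
[-0.069, -0.266, -0.2, -0.01462, -0.00245, 0.00924]
[-0.087, -0.242, -0.222, -0.01462, -0.00245, 0.00924]
```

Emit:
step_arm --pt "0.12 -0.3 0.095 -0.0146 -0.0025 0.0092" --pt "0.11 -0.32 0.065 -0.0146 -0.0025 0.0092" --pt "0.09 -0.33 0.035 -0.0146 -0.0025 0.0092" --pt "0.07 -0.33 0 -0.0146 -0.0025 0.0092" --pt "0.05 -0.335 -0.03 -0.0146 -0.0025 0.0092" --pt "0.03 -0.335 -0.06 -0.0146 -0.0025 0.0092" --pt "0.01 -0.33 -0.09 -0.0146 -0.0025 0.0092" --pt "-0.01 -0.32 -0.12 -0.0146 -0.0025 0.0092"

```text
t: 18.2
eef_pos: [0.5559, -0.2125, 0.3964]
tool_rot: [0.766, -0.276, 0.566, 0.129]
contact_force: [0.1, 0.7, 0.1]
gripper_width: 0.001
```

```bash
python3 - <<'E'
from rows import *
st()
plan(s2w([-.041,-.157,.405]),mk([.2,.09,-.98],[-.82,.57,-.12]),5)
E
python3 nxt.py .6
```

```text
t 18.2 p [ 0.5559 -0.2125  0.3964] store [-0.0466 -0.1084  0.3964] 
q [1.190e-01 2.000e-03 1.210e-01 1.774e+00 4.000e-02 1.015e+00 2.385e+00] F [0.1  0.72 0.06] T [ 0.08  0.29 -0.02] w 0.001
per row deg 5.1 mm 9.0 max dq 0.711 end q [ 0.84  0.23 -0.51  1.49 -0.05  1.29  2.92] e 0.00046726925018672635
[-0.002, -0.225, -0.104, -0.01173, -0.00171, 0.00771]
[-0.014, -0.217, -0.12, -0.01173, -0.00171, 0.00771]
[-0.026, -0.206, -0.136, -0.01173, -0.00171, 0.00771]
[-0.037, -0.194, -0.15, -0.01173, -0.00171, 0.00771]
[-0.048, -0.181, -0.164, -0.01173, -0.00171, 0.00771]
t 18.2 p [ 0.5559 -0.2125  0.3964] store [-0.0466 -0.1084  0.3964] 
q [1.190e-01 2.000e-03 1.210e-01 1.774e+00 4.000e-02 1.015e+00 2.385e+00] F [0.1  0.72 0.06] T [ 0.08  0.29 -0.02] w 0.001
shift units [2.928 4.926 0.968] turn units [ 0.097  -0.0469  0.0056] deg 38.8
[ 0.07 -0.09 -0.12  2.33  0.03  0.31  1.51] 0.0001 0.115 8
[ 0.69  0.18 -0.79  2.31  1.02  0.17  0.57] 0.0004 0.004 15
[ 0.58  0.44 -0.73  2.25  1.83  0.3  -0.17] 0.0 0.004 16
```

Emit:
step_arm --pt "0 -0.22 -0.1 -0.0117 -0.0017 0.0077" --pt "-0.015 -0.22 -0.12 -0.0117 -0.0017 0.0077" --pt "-0.025 -0.2 -0.135 -0.0117 -0.0017 0.0077" --pt "-0.035 -0.19 -0.15 -0.0117 -0.0017 0.0077" --pt "-0.05 -0.18 -0.16 -0.0117 -0.0017 0.0077"

```text
t: 18.82
eef_pos: [0.5623, -0.2557, 0.4009]
tool_rot: [0.703, -0.332, 0.549, 0.307]
contact_force: [1.0, 0.8, -1.0]
gripper_width: 0.004
```

```bash
python3 nxt.py .6;  python3 nxt.py .65
python3 - <<'E'
from rows import *
plan(s2w([-.076,.061,.24]),tgtR(.6),10)
E
```

```text
t 18.82 p [ 0.5623 -0.2557  0.4009] store [-0.0407 -0.1517  0.4009] 
q [ 0.436  0.171 -0.032  1.549 -0.145  1.257  2.953] F [ 0.97  0.84 -1.05] T [-0.06  0.12  0.02] w 0.004
shift units [4.081 4.411 3.024] turn units [ 0.1433 -0.0527 -0.0379] deg 56.6
[ 0.32 -0.08 -0.35  2.31 -0.05  0.3   1.59] 0.0003 0.106 9
[ 0.69  0.18 -0.79  2.31  1.02  0.17  0.57] 0.0003 0.004 15
[ 0.58  0.44 -0.73  2.25  1.83  0.3  -0.17] 0.0 0.004 16
t 18.82 p [ 0.5623 -0.2557  0.4009] store [-0.0407 -0.1517  0.4009] 
q [ 0.436  0.171 -0.032  1.549 -0.145  1.257  2.953] F [ 0.97  0.84 -1.05] T [-0.06  0.12  0.02] w 0.004
shift units [4.081 4.411 3.024] turn units [ 0.1426 -0.0601 -0.0415] deg 57.7
[ 0.38 -0.09 -0.4   2.35 -0.1   0.22  1.64] 0.0004 0.054 9
[-1.61 -0.34  1.46  2.44  1.4   0.36  0.27] 0.0143 0.004 15
[-1.64 -0.34  1.46  2.44  1.42  0.4   0.22] 0.1095 0.004 19
per row deg 5.7 mm 26.0 max dq 0.291 end q [ 0.32 -0.08 -0.35  2.31 -0.05  0.3   1.59] e 0.00020703213264964838
[0.408, 0.441, 0.302, 0.01433, -0.00527, -0.00379]
[0.406, 0.476, 0.248, 0.01433, -0.00527, -0.00379]
[0.402, 0.505, 0.19, 0.01433, -0.00527, -0.00379]
[0.395, 0.529, 0.13, 0.01433, -0.00527, -0.00379]
[0.385, 0.547, 0.069, 0.01433, -0.00527, -0.00379]
[0.373, 0.56, 0.006, 0.01433, -0.00527, -0.00379]
[0.359, 0.566, -0.057, 0.01433, -0.00527, -0.00379]
[0.343, 0.566, -0.119, 0.01433, -0.00527, -0.00379]
[0.324, 0.561, -0.181, 0.01433, -0.00527, -0.00379]
[0.304, 0.549, -0.242, 0.01433, -0.00527, -0.00379]
```

Emit:
step_arm --pt "0.41 0.44 0.3 0.0143 -0.0053 -0.0038" --pt "0.405 0.475 0.25 0.0143 -0.0053 -0.0038" --pt "0.4 0.505 0.19 0.0143 -0.0053 -0.0038" --pt "0.395 0.53 0.13 0.0143 -0.0053 -0.0038" --pt "0.385 0.55 0.07 0.0143 -0.0053 -0.0038" --pt "0.375 0.56 0.005 0.0143 -0.0053 -0.0038" --pt "0.36 0.565 -0.06 0.0143 -0.0053 -0.0038" --pt "0.34 0.565 -0.12 0.0143 -0.0053 -0.0038"

```text
t: 19.82
eef_pos: [0.5314, -0.0847, 0.272]
tool_rot: [0.865, -0.071, 0.492, 0.066]
contact_force: [0.1, 0.3, 0.5]
gripper_width: -0.001
```

```bash
python3 - <<'E'
from rows import *
st()
plan(s2w([-.076,.061,.24]),tgtR(.6),3)
E
python3 nxt.py .6;  python3 nxt.py .65
```

```text
t 19.82 p [ 0.5314 -0.0847  0.272 ] store [-0.0697  0.0196  0.272 ] 
q [ 0.315 -0.07  -0.194  2.191 -0.246  0.506  2.074] F [0.1  0.34 0.51] T [-0.05  0.52 -0.01] w -0.001
per row deg 3.7 mm 17.0 max dq 0.202 end q [ 0.33 -0.08 -0.35  2.31 -0.05  0.3   1.59] e 5.3838065216245465e-05
[0.217, 0.363, -0.118, 0.00941, -0.00335, -0.0024]
[0.208, 0.359, -0.144, 0.00941, -0.00335, -0.0024]
[0.2, 0.353, -0.169, 0.00941, -0.00335, -0.0024]
t 19.82 p [ 0.5314 -0.0847  0.272 ] store [-0.0697  0.0196  0.272 ] 
q [ 0.315 -0.07  -0.194  2.191 -0.246  0.506  2.074] F [0.1  0.34 0.51] T [-0.05  0.52 -0.01] w -0.001
shift units [ 0.65   1.09  -0.354] turn units [ 0.0282 -0.01   -0.0072] deg 11.1
[ 0.33 -0.08 -0.35  2.31 -0.05  0.3   1.59] 0.0002 0.128 2
[ 0.69  0.18 -0.79  2.31  1.02  0.17  0.57] 0.0003 0.004 15
[ 0.58  0.44 -0.73  2.25  1.83  0.3  -0.17] 0.0 0.004 16
t 19.82 p [ 0.5314 -0.0847  0.272 ] store [-0.0697  0.0196  0.272 ] 
q [ 0.315 -0.07  -0.194  2.191 -0.246  0.506  2.074] F [0.1  0.34 0.51] T [-0.05  0.52 -0.01] w -0.001
shift units [ 0.65   1.09  -0.354] turn units [ 0.0281 -0.018  -0.0079] deg 12.3
[ 0.35 -0.09 -0.37  2.35 -0.09  0.22  1.63] 0.0003 0.055 2
[-1.61 -0.34  1.46  2.44  1.4   0.36  0.27] 0.0143 0.004 15
[-1.64 -0.34  1.46  2.44  1.42  0.4   0.22] 0.1095 0.004 19
```

Now the pre-approach, then slowly to 50 mm short of the cap.

Emit:
step_arm --pt "0.22 0.365 -0.12 0.0094 -0.0034 -0.0024" --pt "0.21 0.36 -0.145 0.0094 -0.0034 -0.0024" --pt "0.2 0.355 -0.17 0.0094 -0.0034 -0.0024" --pt "0 0 0 0 0 0"

```text
t: 20.32
eef_pos: [0.5233, -0.0429, 0.2387]
tool_rot: [0.884, -0.005, 0.468, 0.007]
contact_force: [-0.0, 0.0, -0.3]
gripper_width: 0.003
```

```bash
python3 - <<'E'
from rows import *
st()
plan(s2w([-.040,.061,.161]),tgtR(.6),14)
E
```

```text
t 20.32 p [ 0.5233 -0.0429  0.2387] store [-0.0773  0.0615  0.2387] 
q [ 0.322 -0.077 -0.348  2.312 -0.052  0.306  1.601] F [-0.    0.02 -0.3 ] T [-0.01  0.63  0.02] w 0.003
per row deg 0.0 mm 6.0 max dq 0.385 end q [ 0.69  0.18 -0.79  2.31  1.02  0.17  0.57] e 2.5942373009867236e-07
[0.152, -0.001, -0.023, 7e-05, -5e-05, -2e-05]
[0.152, -0.001, -0.023, 7e-05, -5e-05, -2e-05]
[0.152, -0.001, -0.023, 7e-05, -5e-05, -2e-05]
[0.152, -0.001, -0.023, 7e-05, -5e-05, -2e-05]
[0.152, -0.001, -0.023, 7e-05, -5e-05, -2e-05]
[0.152, -0.001, -0.023, 7e-05, -5e-05, -2e-05]
[0.152, -0.001, -0.023, 7e-05, -5e-05, -2e-05]
[0.152, -0.001, -0.023, 7e-05, -5e-05, -2e-05]
[0.152, -0.001, -0.023, 7e-05, -5e-05, -2e-05]
[0.152, -0.001, -0.023, 7e-05, -5e-05, -2e-05]
[0.152, -0.001, -0.023, 7e-05, -5e-05, -2e-05]
[0.152, -0.001, -0.023, 7e-05, -5e-05, -2e-05]
[0.152, -0.001, -0.023, 7e-05, -5e-05, -2e-05]
[0.152, -0.001, -0.023, 7e-05, -5e-05, -2e-05]
```

Emit:
step_arm --pt "0.15 0 -0.023 0 0 0" --pt "0.15 0 -0.023 0 0 0" --pt "0.15 0 -0.023 0 0 0" --pt "0.15 0 -0.023 0 0 0" --pt "0.15 0 -0.023 0 0 0" --pt "0.15 0 -0.023 0 0 0" --pt "0.15 0 -0.023 0 0 0"

```text
t: 21.2
eef_pos: [0.5432, -0.0421, 0.2003]
tool_rot: [0.883, -0.004, 0.468, 0.007]
contact_force: [0.4, -0.8, -0.2]
gripper_width: -0.003
```

```bash
python3 - <<'E'
from rows import *
st()
plan(s2w([-.040,.061,.161]),tgtR(.6),7)
E
```

```text
t 21.2 p [ 0.5432 -0.0421  0.2003] store [-0.0574  0.0621  0.2003] 
q [ 0.319  0.027 -0.369  2.323  0.138  0.199  1.414] F [ 0.41 -0.75 -0.21] T [0.01 0.63 0.03] w -0.003
per row deg 0.1 mm 6.0 max dq 0.265 end q [ 0.69  0.19 -0.79  2.31  1.02  0.17  0.57] e 2.5227388225237704e-07
[0.151, -0.004, -0.027, 0.00012, -0.0001, -6e-05]
[0.151, -0.004, -0.027, 0.00012, -0.0001, -6e-05]
[0.151, -0.004, -0.028, 0.00012, -0.0001, -6e-05]
[0.151, -0.004, -0.028, 0.00012, -0.0001, -6e-05]
[0.151, -0.004, -0.028, 0.00012, -0.0001, -6e-05]
[0.151, -0.004, -0.028, 0.00012, -0.0001, -6e-05]
[0.151, -0.004, -0.028, 0.00012, -0.0001, -6e-05]
```

Emit:
step_arm --pt "0.15 -0.004 -0.028 0.0001 0 0" --pt "0.15 -0.004 -0.028 0 0 0" --pt "0.15 -0.004 -0.028 0 0 0" --pt "0.15 -0.004 -0.028 0 0 0" --pt "0.15 -0.004 -0.028 0 0 0" --pt "0.15 -0.004 -0.028 0 0 0" --pt "0.15 -0.004 -0.028 0 0 0"

```text
t: 22.08
eef_pos: [0.5599, -0.0432, 0.1614]
tool_rot: [0.883, -0.004, 0.469, 0.007]
contact_force: [0.7, 0.4, -0.4]
gripper_width: 0.0
```

```bash
python3 - <<'E'
from rows import *
st()
I,D=bot.read_camera("top");np.savez("top7.npz",I=I,D=D)
cv2.imwrite("pics/t7.png",cv2.resize(I[100:260,220:430,::-1],(784,597),interpolation=cv2.INTER_CUBIC))
plan(s2w(np.array([-.010,.061,.1214])-.02*np.array([.605,0,-.796])),tgtR(.6),6)
E
```

```text
t 22.07 p [ 0.5599 -0.0432  0.1614] store [-0.0407  0.0608  0.1614] 
q [ 0.683  0.18  -0.773  2.311  0.954  0.173  0.641] F [ 0.72  0.43 -0.43] T [-0.02  0.55  0.01] w 0.0
per row deg 0.1 mm 5.0 max dq 0.084 end q [ 0.57  0.25 -0.68  2.3   1.39  0.18  0.21] e 1.054417629056109e-07
[0.125, 0.0, 0.01, 0.00011, -0.00015, -7e-05]
[0.125, 0.0, 0.01, 0.00011, -0.00015, -7e-05]
[0.125, 0.0, 0.01, 0.00011, -0.00015, -7e-05]
[0.125, 0.0, 0.01, 0.00011, -0.00015, -7e-05]
[0.125, 0.0, 0.009, 0.00011, -0.00015, -7e-05]
[0.125, 0.0, 0.009, 0.00011, -0.00015, -7e-05]
```

View pics/t7.png

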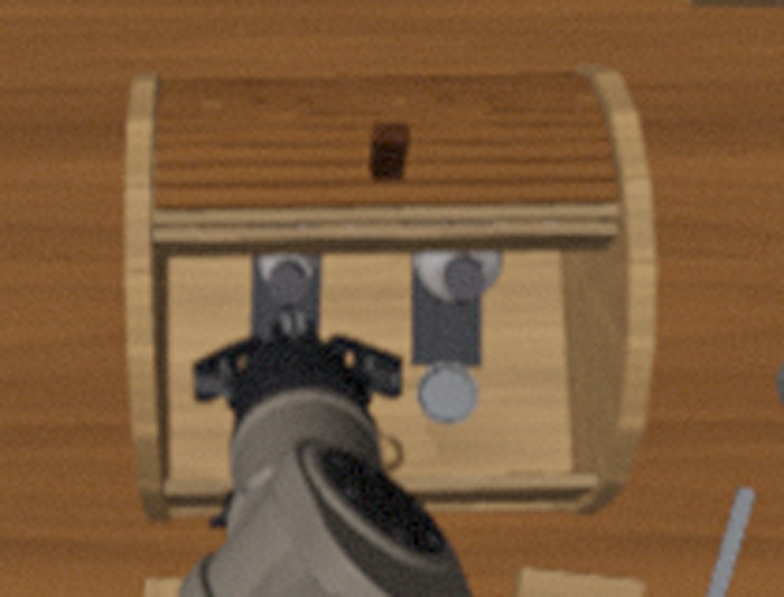

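Emit:
step_arm --pt "0.125 0 0.01 0.0001 -0.0001 -0.0001" --pt "0.125 0 0.01 0.0001 -0.0001 -0.0001" --pt "0.125 0 0.01 0.0001 -0.0001 0" --pt "0.125 0 0.01 0 0 0" --pt "0.125 0 0.01 0 0 0" --pt "0.125 0 0.01 0 0 0" --pt "0 0 0 0 0 0"

```text
t: 23.0
eef_pos: [0.5785, -0.0426, 0.1381]
tool_rot: [0.884, -0.004, 0.468, 0.006]
contact_force: [-0.6, 0.5, 0.1]
gripper_width: 0.001
```

Emit:
step_arm --pt "0.1 0 0.005 0 0 0" --pt "0.1 0 0.005 0 0 0" --pt "0.1 0 0.005 0 0 0" --pt "0.1 0 0.005 0 0 0" --pt "0 0 0 0 0 0"

```text
t: 23.62
eef_pos: [0.5881, -0.0427, 0.1255]
tool_rot: [0.884, -0.004, 0.468, 0.006]
contact_force: [-0.1, -0.1, -0.3]
gripper_width: 0.004
```

```bash
python3 - <<'E'
from rows import *
st()
I,D=bot.read_camera("top");np.savez("top8.npz",I=I,D=D)
cv2.imwrite("pics/t8.png",cv2.resize(I[140:200,260:339,::-1],(784,595),interpolation=cv2.INTER_CUBIC))
plan(s2w(np.array([-.010,.061,.1214])+.02*np.array([.605,0,-.796])),tgtR(.6),6)
E
```

```text
t 23.62 p [ 0.5881 -0.0427  0.1255] store [-0.0125  0.061   0.1255] 
q [ 0.538  0.289 -0.649  2.291  1.51   0.187  0.098] F [-0.07 -0.06 -0.33] T [-0.01  0.62 -0.06] w 0.004
per row deg 0.0 mm 4.0 max dq 0.043 end q [ 0.56  0.37 -0.69  2.27  1.72  0.24 -0.09] e 1.0137562099834839e-07
[0.104, 0.0, 0.003, 8e-05, -8e-05, -2e-05]
[0.104, 0.0, 0.003, 8e-05, -8e-05, -2e-05]
[0.104, 0.0, 0.003, 8e-05, -8e-05, -2e-05]
[0.104, 0.0, 0.003, 8e-05, -8e-05, -2e-05]
[0.104, 0.0, 0.003, 8e-05, -8e-05, -2e-05]
[0.104, 0.0, 0.003, 8e-05, -8e-05, -2e-05]
```

View pics/t8.png

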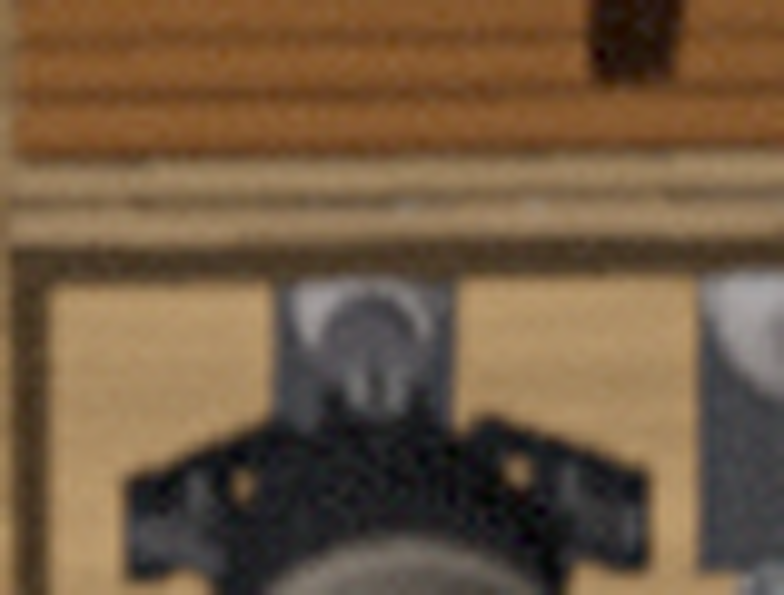

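Emit:
step_arm --pt "0.07 0 0.003 0 0 0" --pt "0.07 0 0.003 0 0 0" --pt "0 0 0 0 0 0"

```text
t: 24.05
eef_pos: [0.5915, -0.0428, 0.1209]
tool_rot: [0.884, -0.004, 0.468, 0.006]
contact_force: [0.2, -0.1, 0.0]
gripper_width: -0.0
```

Emit:
step_arm --pt "0.07 0 0.003 0 0 0" --pt "0 0 0 0 0 0"

```text
t: 24.3
eef_pos: [0.5932, -0.0427, 0.1187]
tool_rot: [0.884, -0.004, 0.468, 0.006]
contact_force: [0.3, -0.9, -0.8]
gripper_width: 0.001
```

Emit:
step_arm --pt "0.07 0 0.003 0 0 0" --pt "0.07 0 0.003 0 0 0"

```text
t: 24.55
eef_pos: [0.5967, -0.0427, 0.1142]
tool_rot: [0.884, -0.004, 0.468, 0.006]
contact_force: [-0.1, 0.5, -1.1]
gripper_width: -0.002
```

Emit:
step_arm --pt "0.07 0 0.004 0 0 0" --pt "0.07 0 0.004 0 0 0" --pt "0.07 0 0.004 0 0 0" --pt "0.07 0 0.004 0 0 0" --pt "0 0 0 0 0 0"

```text
t: 25.18
eef_pos: [0.6034, -0.0426, 0.1052]
tool_rot: [0.884, -0.004, 0.468, 0.006]
contact_force: [-0.6, -0.7, 0.1]
gripper_width: -0.001
```

```bash
python3 - <<'E'
from rows import *
st()
I,D=bot.read_camera("top");np.savez("top9.npz",I=I,D=D)
cv2.imwrite("pics/t9.png",cv2.resize(I[140:200,260:339,::-1],(784,595),interpolation=cv2.INTER_CUBIC))
plan(s2w(np.array([-.010,.061,.1214])+.03*np.array([.605,0,-.796])),tgtR(.6),6)
E
```

```text
t 25.18 p [ 0.6034 -0.0426  0.1052] store [0.0028 0.0609 0.1052] 
q [ 0.554  0.366 -0.682  2.271  1.703  0.236 -0.071] F [-0.63 -0.7   0.1 ] T [ 0.02  0.59 -0.01] w -0.001
per row deg 0.0 mm 1.0 max dq 0.012 end q [ 0.57  0.4  -0.7   2.26  1.77  0.26 -0.13] e 4.280623665601159e-09
[0.039, 0.001, 0.0, 8e-05, -8e-05, -2e-05]
[0.039, 0.001, 0.0, 8e-05, -8e-05, -2e-05]
[0.039, 0.001, 0.0, 8e-05, -8e-05, -2e-05]
[0.039, 0.001, 0.0, 8e-05, -8e-05, -2e-05]
[0.039, 0.001, 0.0, 8e-05, -8e-05, -2e-05]
[0.039, 0.001, 0.0, 8e-05, -8e-05, -2e-05]
```

View pics/t9.png

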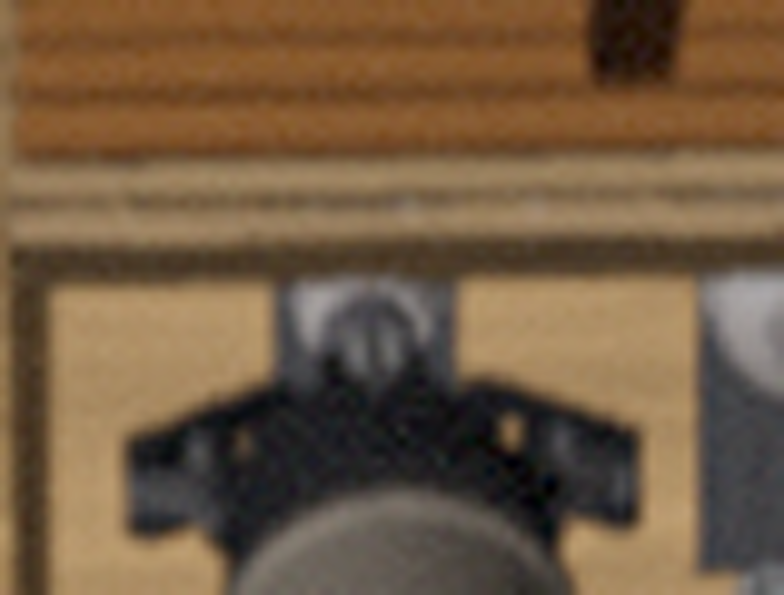

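Emit:
step_arm --pt "0.05 0 0.001 0 0 0" --pt "0.05 0 0.001 0 0 0" --pt "0.05 0 0.001 0 0 0" --pt "0 0 0 0 0 0"

```text
t: 25.72
eef_pos: [0.6069, -0.0426, 0.1004]
tool_rot: [0.884, -0.004, 0.468, 0.006]
contact_force: [0.3, 0.5, 0.2]
gripper_width: 0.001
```

Emit:
step_arm --pt "0.025 0 0.001 0 0 0" --pt "0.025 0 0.001 0 0 0" --pt "0 0 0 0 0 0"

```text
t: 26.1
eef_pos: [0.608, -0.0426, 0.0988]
tool_rot: [0.884, -0.004, 0.468, 0.006]
contact_force: [-0.3, 0.0, -0.1]
gripper_width: -0.001
```

Emit:
step_arm --pt "0.025 0 0.001 0 0 0" --pt "0.025 0 0.001 0 0 0" --pt "0 0 0 0 0 0"

```text
t: 26.48
eef_pos: [0.6092, -0.0426, 0.0972]
tool_rot: [0.884, -0.004, 0.468, 0.006]
contact_force: [0.7, 0.1, 0.4]
gripper_width: -0.001
```

Past = 30.6 mm; contact expected about here.

Emit:
step_arm --pt "0.025 0 0.001 0 0 0" --pt "0.025 0 0.001 0 0 0" --pt "0 0 0 0 0 0"

```text
t: 26.85
eef_pos: [0.6104, -0.0426, 0.0957]
tool_rot: [0.884, -0.004, 0.468, 0.006]
contact_force: [-2.3, 0.2, 3.8]
gripper_width: 0.0
```

Emit:
step_arm --pt "0.025 0 0.001 0 0 0" --pt "0.025 0 0.001 0 0 0" --pt "0 0 0 0 0 0"

```text
t: 27.22
eef_pos: [0.6116, -0.0426, 0.0941]
tool_rot: [0.884, -0.004, 0.468, 0.006]
contact_force: [-3.4, -1.2, 3.8]
gripper_width: 0.001
```

Emit:
step_arm --pt "0.025 0 0.001 0 0 0" --pt "0.025 0 0.001 0 0 0" --pt "0 0 0 0 0 0"

```text
t: 27.6
eef_pos: [0.6128, -0.0426, 0.0925]
tool_rot: [0.884, -0.004, 0.468, 0.006]
contact_force: [-4.1, -1.0, 6.3]
gripper_width: -0.001
```

Emit:
step_arm --pt "0.02 0 0.001 0 0 0" --pt "0 0 0 0 0 0"

```text
t: 27.85
eef_pos: [0.6133, -0.0427, 0.0919]
tool_rot: [0.884, -0.004, 0.468, 0.006]
contact_force: [-4.0, -0.3, 6.9]
gripper_width: -0.0
```

Emit:
step_arm --pt "0.015 0 0 0 0 0" --pt "0 0 0 0 0 0"

```text
t: 28.1
eef_pos: [0.6135, -0.0427, 0.0918]
tool_rot: [0.884, -0.004, 0.468, 0.006]
contact_force: [-9.3, -0.9, 12.6]
gripper_width: -0.003
```

```bash
python3 - <<'E'
from h import *
o,_=st();print(np.linalg.norm(o["contact_force"]), w2s(o["eef_pos"])@np.array([.605,0,-.796]))
E
```

```text
t 28.1 p [ 0.6135 -0.0427  0.0918] store [0.0129 0.0606 0.0918] 
q [ 0.567  0.418 -0.707  2.256  1.788  0.274 -0.138] F [-9.27 -0.86 12.59] T [-0.28  0.68 -0.09] w -0.003
15.662529594124937 -0.06525399778194978
```

The force jumped from 8 N to about 15 N with almost no travel, so the stop is reached. Now I back off.

Emit:
step_arm --pt "-0.05 0 -0.002 0 0 0" --pt "-0.1 0 -0.005 0 0 0" --pt "-0.15 0 -0.006 0 0 0" --pt "-0.2 0 -0.008 0 0 0" --pt "-0.25 0 -0.01 0 0 0" --pt "-0.25 0 -0.01 0 0 0" --pt "-0.25 0 -0.01 0 0 0" --pt "0 0 0 0 0 0"

```text
t: 29.1
eef_pos: [0.5838, -0.043, 0.1321]
tool_rot: [0.884, -0.004, 0.468, 0.006]
contact_force: [1.1, 0.7, -0.2]
gripper_width: -0.001
```

```bash
python3 - <<'E'
from rows import *
st()
I,D=bot.read_camera("top");np.savez("top10.npz",I=I,D=D)
S=w2s(cloud("top",D).reshape(-1,3)).reshape(420,560,3)
for v in range(169,180,2): print(S[v,297].round(3),I[v,297])
plan(s2w([-.10,.061,.26]),tgtR(.3),10)
print("back")
plan(s2w([-.05,.04,.27]),tgtR(.2),10)
E
```

```text
t 29.1 p [ 0.5838 -0.043   0.1321] store [-0.0168  0.0607  0.1321] 
q [ 0.594  0.279 -0.708  2.293  1.439  0.197  0.171] F [ 1.08  0.67 -0.24] T [ 0.02  0.61 -0.03] w -0.001
[0.008 0.06  0.118] [99 93 92]
[0.    0.06  0.128] [72 70 74]
[-0.005  0.06   0.126] [85 80 83]
[-0.009  0.06   0.124] [85 80 84]
[-0.027  0.061  0.168] [76 71 77]
[-0.036  0.062  0.182] [72 69 71]
per row deg 1.7 mm 15.0 max dq 0.414 end q [ 1.28  0.05 -1.3   2.05  0.07  0.78  1.52] e 2.6095861795398238e-06
[-0.382, 0.001, 0.008, 5e-05, 0.00474, 0.0]
[-0.382, 0.001, -0.003, 5e-05, 0.00474, 0.0]
[-0.382, 0.001, -0.015, 5e-05, 0.00474, 0.0]
[-0.381, 0.001, -0.026, 5e-05, 0.00474, 0.0]
[-0.38, 0.001, -0.037, 5e-05, 0.00474, 0.0]
[-0.379, 0.001, -0.049, 5e-05, 0.00474, 0.0]
[-0.377, 0.001, -0.06, 5e-05, 0.00474, 0.0]
[-0.376, 0.001, -0.071, 5e-05, 0.00474, 0.0]
[-0.373, 0.001, -0.082, 5e-05, 0.00474, 0.0]
[-0.371, 0.001, -0.093, 5e-05, 0.00474, 0.0]
back
per row deg 2.3 mm 14.0 max dq 0.509 end q [ 0.97  0.25 -1.1   1.87  0.29  0.98  1.34] e 1.4893312937878958e-06
[-0.332, -0.052, 0.125, 5e-05, 0.00633, 1e-05]
[-0.337, -0.052, 0.112, 5e-05, 0.00633, 1e-05]
[-0.341, -0.052, 0.099, 5e-05, 0.00633, 1e-05]
[-0.345, -0.052, 0.085, 5e-05, 0.00633, 1e-05]
[-0.348, -0.052, 0.071, 5e-05, 0.00633, 1e-05]
[-0.351, -0.052, 0.057, 5e-05, 0.00633, 1e-05]
[-0.353, -0.052, 0.043, 5e-05, 0.00633, 1e-05]
[-0.354, -0.052, 0.029, 5e-05, 0.00633, 1e-05]
[-0.355, -0.052, 0.015, 5e-05, 0.00633, 1e-05]
[-0.355, -0.052, 0.001, 5e-05, 0.00633, 1e-05]
```

```bash
cat > cl.py <<'E'
from rows import *
q=np.array(bot.get_obs()["q"])
def go(q,p,tilt,dp=.015,lab=""):
    q,E,M,k=line(q,s2w(p),tgtR(tilt).as_matrix(),dp=dp,da=.06);print(lab,q.round(2),"e",max(E).round(4),"mg",min(M).round(3),k);return q
q=go(q,[-.08,.061,.24],.45);q=go(q,[-.02,.03,.30],.1);q=go(q,[.045,0,.31],0);q=go(q,[.045,0,.192],0)
r=.180
for ph in np.arange(104.35,26,-6):
    a=np.radians(ph);q=go(q,[-r*np.cos(a),0,.06+r*np.sin(a)-.0187-.031+.004],0,lab=round(ph))
E
python3 cl.py
```

```text
[ 1.4   0.04 -1.4   2.16  0.06  0.53  1.54] e 0.0001 mg 0.008 9
 [ 0.92  0.4  -1.17  1.68  0.41  1.22  1.26] e 0.0002 mg 0.028 7
 [ 0.75  0.57 -1.07  1.42  0.5   1.44  1.27] e 0.0 mg 0.26 5
 [ 0.73  0.66 -1.02  1.57  0.58  1.25  1.2 ] e 0.0 mg 0.343 8
104 [ 0.73  0.66 -1.02  1.57  0.59  1.24  1.2 ] e 0.0 mg 0.389 2
98 [ 0.76  0.63 -1.04  1.61  0.57  1.23  1.2 ] e 0.0 mg 0.374 2
92 [ 0.8   0.6  -1.05  1.66  0.55  1.21  1.2 ] e 0.0 mg 0.357 2
86 [ 0.83  0.58 -1.07  1.7   0.54  1.19  1.2 ] e 0.0 mg 0.342 2
80 [ 0.86  0.55 -1.08  1.74  0.53  1.17  1.21] e 0.0 mg 0.327 2
74 [ 0.89  0.53 -1.1   1.79  0.52  1.15  1.21] e 0.0 mg 0.313 2
68 [ 0.92  0.51 -1.11  1.84  0.51  1.12  1.21] e 0.0 mg 0.301 2
62 [ 0.95  0.49 -1.12  1.88  0.5   1.09  1.22] e 0.0 mg 0.29 2
56 [ 0.97  0.48 -1.13  1.92  0.5   1.06  1.22] e 0.0 mg 0.283 2
50 [ 0.99  0.47 -1.13  1.97  0.5   1.02  1.21] e 0.0 mg 0.279 2
44 [ 1.01  0.46 -1.13  2.01  0.51  0.99  1.21] e 0.0 mg 0.279 2
38 [ 1.01  0.46 -1.12  2.05  0.52  0.95  1.19] e 0.0 mg 0.283 2
32 [ 1.01  0.47 -1.11  2.08  0.54  0.91  1.18] e 0.0 mg 0.291 2
26 [ 1.    0.48 -1.1   2.12  0.56  0.88  1.15] e 0.0 mg 0.305 2
```

```bash
python3 - <<'E'
from rows import *
plan(s2w([-.07,.055,.25]),tgtR(.4),8)
E
```

```text
per row deg 1.4 mm 16.0 max dq 0.408 end q [ 1.26  0.09 -1.3   2.09  0.16  0.63  1.45] e 5.236640464377983e-06
[-0.399, -0.018, 0.07, 6e-05, 0.00393, 0.0]
[-0.401, -0.018, 0.06, 6e-05, 0.00393, 0.0]
[-0.402, -0.018, 0.05, 6e-05, 0.00393, 0.0]
[-0.403, -0.018, 0.04, 6e-05, 0.00393, 0.0]
[-0.404, -0.018, 0.03, 6e-05, 0.00393, 0.0]
[-0.405, -0.018, 0.02, 6e-05, 0.00393, 0.0]
[-0.405, -0.018, 0.01, 6e-05, 0.00393, 0.0]
[-0.405, -0.018, 0.0, 6e-05, 0.00393, 0.0]
```

Emit:
step_arm --pt "-0.35 -0.018 0 0 0 0" --pt "-0.35 -0.018 0 0 0 0" --pt "-0.35 -0.018 0 0 0 0" --pt "-0.35 -0.018 0 0 0 0" --pt "-0.4 -0.018 0.03 0 0.006 0" --pt "-0.4 -0.018 0.04 0 0.008 0" --pt "-0.4 -0.018 0.05 0 0.009 0" --pt "-0.4 -0.018 0.05 0 0.009 0"

```text
t: 30.15
eef_pos: [0.5256, -0.0499, 0.2366]
tool_rot: [0.832, -0.004, 0.555, 0.005]
contact_force: [0.5, -0.3, -0.5]
gripper_width: -0.002
```

```bash
python3 - <<'E'
from rows import *
st()
plan(s2w([.0,.02,.31]),tgtR(0.0),8)
E
python3 cl.py | tail -3
```

```text
t 30.15 p [ 0.5256 -0.0499  0.2366] store [-0.0751  0.0545  0.2366] 
q [ 1.296  0.139 -1.364  2.11   0.253  0.62   1.368] F [ 0.5  -0.33 -0.48] T [-0.05  0.42  0.04] w -0.002
per row deg 2.8 mm 13.0 max dq 0.104 end q [ 0.81  0.49 -1.11  1.53  0.45  1.4   1.25] e 7.482089502339815e-07
[-0.122, -0.108, 0.304, 3e-05, 0.00783, 0.0]
[-0.137, -0.108, 0.298, 3e-05, 0.00783, 0.0]
[-0.151, -0.108, 0.291, 3e-05, 0.00783, 0.0]
[-0.165, -0.108, 0.283, 3e-05, 0.00783, 0.0]
[-0.179, -0.108, 0.275, 3e-05, 0.00783, 0.0]
[-0.192, -0.108, 0.266, 3e-05, 0.00783, 0.0]
[-0.205, -0.108, 0.256, 3e-05, 0.00783, 0.0]
[-0.217, -0.108, 0.246, 3e-05, 0.00783, 0.0]
38 [ 1.01  0.46 -1.12  2.05  0.52  0.95  1.19] e 0.0 mg 0.282 2
32 [ 1.01  0.47 -1.11  2.08  0.54  0.91  1.18] e 0.0 mg 0.291 2
26 [ 1.    0.48 -1.1   2.12  0.56  0.88  1.15] e 0.0 mg 0.305 2
```

Emit:
step_arm --pt "-0.35 -0.108 0.15 0 0.0078 0" --pt "-0.35 -0.108 0.15 0 0.0078 0" --pt "-0.25 -0.108 0.25 0 0.0078 0" --pt "-0.2 -0.108 0.3 0 0.0078 0" --pt "-0.15 -0.108 0.35 0 0.0078 0" --pt "-0.1 -0.108 0.35 0 0.0078 0" --pt "-0.1 -0.108 0.35 0 0.0078 0" --pt "-0.1 -0.108 0.3 0 0.0078 0" --fingers 0 --force 50

```text
t: 31.15
eef_pos: [0.5957, -0.0836, 0.3142]
tool_rot: [0.708, -0.005, 0.707, 0.004]
contact_force: [-0.1, -0.1, 0.1]
gripper_width: 0.499
```

```bash
python3 - <<'E'
from rows import *
st()
delta(s2w([.045,0,.192]),tgtR(0.0))
E
```

```text
t 31.15 p [ 0.5957 -0.0836  0.3142] store [-0.0054  0.0199  0.3142] 
q [ 0.831  0.485 -1.132  1.54   0.445  1.398  1.25 ] F [-0.12 -0.06  0.09] T [ 0.01  0.02 -0.03] w 0.499
t 31.15 p [ 0.5957 -0.0836  0.3142] store [-0.0054  0.0199  0.3142] 
q [ 0.831  0.485 -1.132  1.54   0.445  1.398  1.25 ] F [-0.12 -0.06  0.09] T [ 0.01  0.02 -0.03] w 0.499
shift units [ 3.057 -0.493  1.255] turn units [0.0002 0.0003 0.0003] deg 0.2
```

Emit:
step_arm --pt "0 -0.25 0.63 0 0 0" --pt "0 -0.24 0.63 0 0 0" --pt "0.6 0 0 0 0 0" --pt "0.6 0 0 0 0 0" --pt "0.6 0 0 0 0 0" --pt "0.5 0 0 0 0 0" --pt "0.4 0 0 0 0 0" --pt "0 0 0 0 0 0"

```text
t: 32.15
eef_pos: [0.6454, -0.1021, 0.2057]
tool_rot: [0.708, -0.005, 0.706, 0.005]
contact_force: [-0.5, 0.7, 0.7]
gripper_width: 0.501
```

```bash
python3 door.py 20; python3 - <<'E'
from rows import *
delta(s2w([.045,0,.192]),tgtR(0.0))
E
```

```text
-0.12 [-172.7 -167.1 -163.4  168.4  170.8  173.6]
-0.08 [-170.9 -166.8 -163.2  168.1  170.7  173. ]
0.08 [-170.3 -166.5 -163.1  167.9  170.6  173. ]
0.12 [-171.4 -166.8 -163.2  168.1  170.7  172.9]
pull 139 [102.2 105.8 106.9] 0.1989
front edge -0.12 [95.5 95.8 95.9 96.  96.1 96.1]
front edge -0.08 [94.9 95.4 95.7 95.7 95.9 96.1]
front edge 0.08 [95.1 95.3 95.9 95.9 96.  96. ]
front edge 0.12 [95.3 95.4 95.5 95.5 95.6 95.8]
t 32.2 p [ 0.646  -0.1019  0.2069] store [0.0447 0.0011 0.2069] 
q [ 0.742  0.647 -1.041  1.555  0.578  1.272  1.202] F [-0.12  0.23  0.97] T [0.03 0.04 0.04] w 0.502
shift units [ 0.371 -0.027  0.006] turn units [0.0004 0.0006 0.0002] deg 0.3
```

View pics/d_20.png

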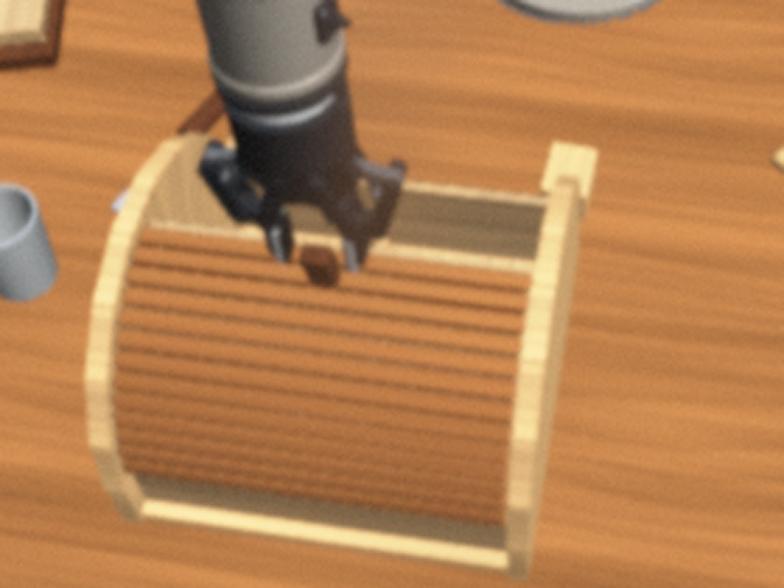

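Emit:
step_arm --pt "0.12 -0.025 0 0 0 0" --pt "0.12 0 0 0 0 0" --pt "0.1 0 0 0 0 0" --pt "0 0 0 0 0 0"

```text
t: 32.7
eef_pos: [0.6458, -0.1029, 0.1931]
tool_rot: [0.708, -0.006, 0.706, 0.005]
contact_force: [0.2, 0.2, -0.2]
gripper_width: 0.504
```

Emit:
step_arm --pt "0 0 0 0 0 0" --pt "0 0 0 0 0 0" --pt "0 0 0 0 0 0" --pt "0 0 0 0 0 0" --fingers 1 --force 35

```text
t: 33.2
eef_pos: [0.6461, -0.1036, 0.1938]
tool_rot: [0.709, -0.006, 0.706, 0.004]
contact_force: [-1.3, -3.2, 3.9]
gripper_width: 0.251
```

```bash
python3 - <<'E'
from rows import *
st()
r=.182
phi=np.radians(np.linspace(104.35,27,33))
x,z=-r*np.cos(phi),r*np.sin(phi)
print(np.stack([-np.diff(z)/.04,np.diff(x)/.04],1).round(3).tolist())
E
```

```text
t 33.2 p [ 0.6461 -0.1036  0.1938] store [ 0.0448 -0.0006  0.1938] 
q [ 0.741  0.658 -1.033  1.569  0.59   1.251  1.195] F [-1.31 -3.16  3.87] T [-0.63  0.32 -0.07] w 0.251
[[-0.044, -0.187], [-0.036, -0.189], [-0.028, -0.19], [-0.02, -0.191], [-0.012, -0.192], [-0.004, -0.192], [0.005, -0.192], [0.013, -0.192], [0.021, -0.191], [0.029, -0.19], [0.037, -0.188], [0.045, -0.187], [0.052, -0.185], [0.06, -0.182], [0.068, -0.18], [0.075, -0.177], [0.083, -0.173], [0.09, -0.17], [0.097, -0.166], [0.104, -0.161], [0.111, -0.157], [0.117, -0.152], [0.123, -0.147], [0.13, -0.142], [0.135, -0.136], [0.141, -0.13], [0.146, -0.124], [0.152, -0.118], [0.156, -0.111], [0.161, -0.105], [0.165, -0.098], [0.169, -0.091]]
```

Emit:
step_arm --pt "-0.044 0 -0.187 0 0 0" --pt "-0.036 0 -0.189 0 0 0" --pt "-0.028 0 -0.19 0 0 0" --pt "-0.02 0 -0.191 0 0 0" --pt "-0.012 0 -0.192 0 0 0" --pt "-0.004 0 -0.192 0 0 0" --pt "0.005 0 -0.192 0 0 0" --pt "0.013 0 -0.192 0 0 0"

```text
t: 34.2
eef_pos: [0.5871, -0.1043, 0.1989]
tool_rot: [0.71, -0.005, 0.704, 0.004]
contact_force: [6.2, -3.2, -0.2]
gripper_width: 0.249
```

Emit:
step_arm --pt "0.021 0 -0.191 0 0 0" --pt "0.029 0 -0.19 0 0 0" --pt "0.037 0 -0.188 0 0 0" --pt "0.045 0 -0.187 0 0 0" --pt "0.052 0 -0.185 0 0 0" --pt "0.06 0 -0.182 0 0 0" --pt "0.068 0 -0.18 0 0 0" --pt "0.075 0 -0.177 0 0 0"

```text
t: 35.2
eef_pos: [0.5286, -0.105, 0.1846]
tool_rot: [0.711, -0.006, 0.703, 0.004]
contact_force: [4.0, -4.6, 8.2]
gripper_width: 0.247
```

```bash
python3 door.py 21; python3 -c "
from rows import *
st()
a=np.radians(65.7);delta(s2w([-.182*np.cos(a),0,.06+.182*np.sin(a)+.1935-.2363]),tgtR(0))"
```

```text
-0.12 [-173.2 -167.7 -163.6  135.2  136.8  137.6]
-0.08 [-169.6 -167.1 -163.5  135.2  136.7  137.8]
0.08 [-170.  -166.3 -163.2  135.2  136.7  137.5]
0.12 [-170.2 -167.1 -163.8  135.4  136.6  137.8]
pull 165 [67.8 71.5 72.7] 0.199
front edge -0.12 [60.7 61.  61.1 61.9 62.2 62.3]
front edge -0.08 [61.5 61.8 61.8 62.1 62.2 62.2]
front edge 0.08 [60.6 60.6 61.1 61.3 61.4 61.5]
front edge 0.12 [61.8 61.9 62.  62.  62.3 62.3]
t 35.25 p [ 0.5274 -0.105   0.1841] store [-0.0739 -0.0006  0.1841] 
q [ 0.952  0.494 -1.132  1.856  0.505  1.107  1.217] F [-0.14 -4.36  9.85] T [-0.79 -0.63 -0.08] w 0.253
t 35.25 p [ 0.5274 -0.105   0.1841] store [-0.0739 -0.0006  0.1841] 
q [ 0.952  0.494 -1.132  1.856  0.505  1.107  1.217] F [-0.14 -4.36  9.85] T [-0.79 -0.63 -0.08] w 0.253
shift units [ 0.025  0.016 -0.024] turn units [0.0004 0.0014 0.0004] deg 0.5
```

View pics/d_21.png

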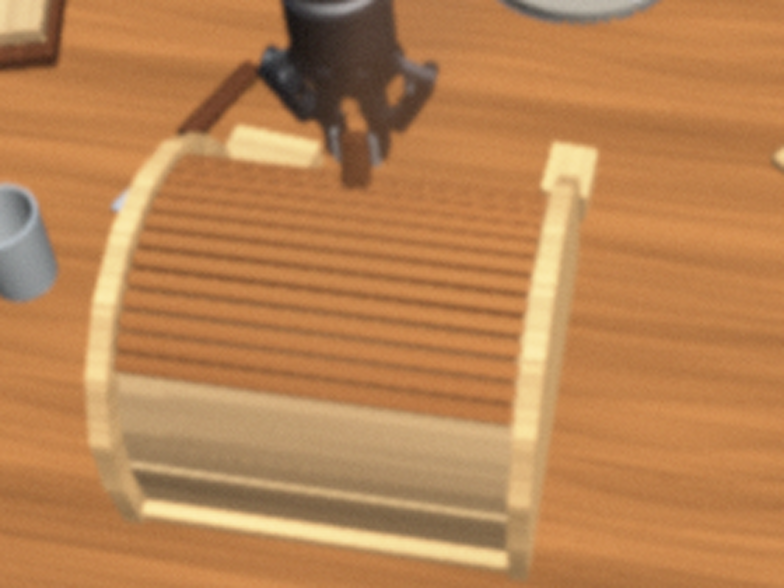

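Emit:
step_arm --pt "0.083 0 -0.173 0 0 0" --pt "0.09 0 -0.17 0 0 0" --pt "0.097 0 -0.166 0 0 0" --pt "0.104 0 -0.161 0 0 0" --pt "0.111 0 -0.157 0 0 0" --pt "0.117 0 -0.152 0 0 0" --pt "0.123 0 -0.147 0 0 0" --pt "0.13 0 -0.142 0 0 0"

```text
t: 36.25
eef_pos: [0.4758, -0.1056, 0.1494]
tool_rot: [0.709, -0.006, 0.705, 0.004]
contact_force: [-3.8, -3.9, 11.9]
gripper_width: 0.25
```

```bash
python3 door.py 22 | grep -E "pull|front"; python3 -c "
from rows import *
st()
a=np.radians(46.3);delta(s2w([-.182*np.cos(a),0,.06+.182*np.sin(a)+.1935-.2363]),tgtR(0))"
```

```text
pull 163 [48.6 52.8 54. ] 0.199
front edge -0.12 [42.9 44.6 45.8 46.1 46.4 46.6]
front edge -0.08 [43.6 43.6 45.6 46.  46.1 46.1]
front edge 0.08 [42.9 43.5 44.9 45.  45.5 45.6]
front edge 0.12 [42.4 43.7 44.2 45.4 45.4 45.5]
t 36.3 p [ 0.4748 -0.1056  0.1485] store [-0.1265 -0.0006  0.1485] 
q [ 1.021  0.458 -1.149  1.999  0.503  1.001  1.212] F [-2.79 -4.76  9.92] T [-0.6   0.24 -0.07] w 0.25
t 36.3 p [ 0.4748 -0.1056  0.1485] store [-0.1265 -0.0006  0.1485] 
q [ 1.021  0.458 -1.149  1.999  0.503  1.001  1.212] F [-2.79 -4.76  9.92] T [-0.6   0.24 -0.07] w 0.25
shift units [-0.007  0.015  0.019] turn units [0.0004 0.0007 0.0005] deg 0.3
```

Emit:
step_arm --pt "0.135 0 -0.136 0 0 0" --pt "0.141 0 -0.13 0 0 0" --pt "0.146 0 -0.124 0 0 0" --pt "0.152 0 -0.118 0 0 0" --pt "0.156 0 -0.111 0 0 0" --pt "0.161 0 -0.105 0 0 0" --pt "0.165 0 -0.098 0 0 0" --pt "0.169 0 -0.091 0 0 0"

```text
t: 37.3
eef_pos: [0.4377, -0.106, 0.099]
tool_rot: [0.708, -0.006, 0.706, 0.004]
contact_force: [-3.4, -3.9, 5.9]
gripper_width: 0.251
```

```bash
python3 door.py 23 | grep -E "pull|front"; python3 -c "
from rows import *
st()"
```

```text
pull 142 [29.1 33.8 35.3] 0.1985
front edge -0.12 [42.8 43.7 45.  45.1 45.6 45.6]
front edge -0.08 [40.3 43.8 44.8 45.4 45.5 48.2]
front edge 0.08 [39.4 42.8 43.1 44.4 44.8 45.1]
front edge 0.12 [41.9 43.8 44.  44.2 44.3 44.7]
t 37.35 p [ 0.4373 -0.106   0.0983] store [-0.164  -0.0006  0.0983] 
q [ 1.022  0.472 -1.115  2.12   0.561  0.881  1.16 ] F [-3.95 -2.87  1.88] T [-0.67  0.33 -0.12] w 0.251
```

Emit:
step_arm --pt "0.13 0 -0.065 0 0 0" --pt "0.13 0 -0.06 0 0 0" --pt "0.13 0 -0.055 0 0 0" --pt "0 0 0 0 0 0"

```text
t: 37.85
eef_pos: [0.4323, -0.1062, 0.0855]
tool_rot: [0.708, -0.007, 0.706, 0.003]
contact_force: [-10.5, -3.0, 32.3]
gripper_width: 0.251
```

```bash
python3 door.py 24 | grep -E "pull"; python3 -c "
from rows import *
st()"
```

```text
pull 134 [26.3 29.6 35.8] 0.1987
t 37.9 p [ 0.4323 -0.1062  0.0855] store [-0.169  -0.0007  0.0855] 
q [ 1.009  0.482 -1.098  2.142  0.587  0.852  1.136] F [-10.9   -2.88  32.32] T [-0.89  2.11 -0.3 ] w 0.247
```

Emit:
step_arm --pt "-0.05 0 0.02 0 0 0" --pt "0 0 0 0 0 0"

```text
t: 38.15
eef_pos: [0.4322, -0.106, 0.0857]
tool_rot: [0.708, -0.006, 0.706, 0.004]
contact_force: [-4.7, -2.2, 9.6]
gripper_width: 0.252
```

Emit:
step_arm --pt "0 0 0 0 0 0" --pt "0 0 0 0 0 0" --pt "0 0 0 0 0 0" --pt "-0.2 0 0 0 0 0" --pt "-0.6 0 0 0 0 0" --pt "-1 0 0 0 0 0" --pt "-1 0 0 0 0 0" --pt "-1 0 0 0 0 0" --fingers 0

```text
t: 39.15
eef_pos: [0.432, -0.1054, 0.239]
tool_rot: [0.708, -0.006, 0.706, 0.005]
contact_force: [0.9, -0.9, 0.3]
gripper_width: 0.5
```

```bash
python3 door.py 25 | grep -E "pull"; python3 -c "
from rows import *
st()"
```

```text
pull 131 [25.7 29.5 30.8] 0.1985
t 39.2 p [ 0.4351 -0.1049  0.2435] store [-0.1662  0.0005  0.2435] 
q [ 1.29   0.254 -1.334  1.967  0.279  1.119  1.429] F [3.36 1.71 3.55] T [ 0.13 -0.24  0.02] w 0.501
```

View pics/d_25.png

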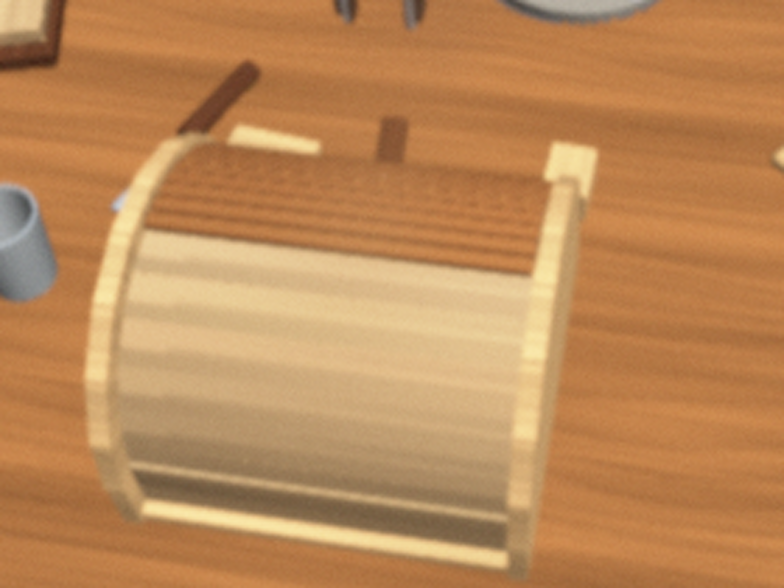

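Emit:
step_arm --pt "-0.6 0 0.2 0 0 0" --pt "-0.6 0 0.3 0 0 0" --pt "0 0.7 0.5 0 0 0" --pt "0 0.8 0.3 0 0 0" --pt "0 0.9 0 0 0 0" --pt "0 0.9 0 0 0 0" --pt "0 0.9 0 0 0 0" --pt "0 0.9 0 0 0 0"

```text
t: 40.2
eef_pos: [0.4807, 0.1003, 0.2856]
tool_rot: [0.709, -0.006, 0.706, 0.005]
contact_force: [0.9, -0.6, -0.3]
gripper_width: 0.498
```

```bash
python3 - <<'E'
from rows import *
st()
I,D=bot.read_camera("top");np.savez("top30.npz",I=I,D=D)
cv2.imwrite("pics/t30.png",cv2.resize(I[100:310,180:460,::-1],(784,588),interpolation=cv2.INTER_CUBIC))
S=w2s(cloud("top",D).reshape(-1,3)).reshape(420,560,3)
rad=np.hypot(S[...,0],S[...,2]-.06);ang=np.degrees(np.arctan2(S[...,2]-.06,-S[...,0]))
for u in (280,290,350,360): 
  print(u,[(v,ang[v,u].round(1),rad[v,u].round(3),S[v,u,2].round(3)) for v in range(219,234)])
m=(abs(S[...,1])<.02)&(rad>.17)&(rad<.205)&(S[...,2]>.1)
print(np.percentile(ang[m],[2,50,98]),m.sum())
z=np.load("top0.npz");S=w2s(cloud("top",z["D"]).reshape(-1,3)).reshape(420,560,3)
rad=np.hypot(S[...,0],S[...,2]-.06);ang=np.degrees(np.arctan2(S[...,2]-.06,-S[...,0]))
m=(abs(S[...,1])<.02)&(rad>.17)&(rad<.205)&(S[...,2]>.1)
print("t0",np.percentile(ang[m],[2,50,98]),m.sum())
E
```

```text
t 40.2 p [0.4807 0.1003 0.2856] store [-0.1182  0.2051  0.2856] 
q [ 0.75   0.312 -1.287  1.819  0.32   1.246  0.958] F [ 0.9  -0.58 -0.28] T [-0.03 -0.1  -0.02] w 0.498
280 [(219, np.float64(71.2), np.float64(0.709), np.float64(0.731)), (220, np.float64(71.1), np.float64(0.709), np.float64(0.731)), (221, np.float64(71.0), np.float64(0.712), np.float64(0.733)), (222, np.float64(71.0), np.float64(0.713), np.float64(0.734)), (223, np.float64(70.9), np.float64(0.715), np.float64(0.736)), (224, np.float64(70.8), np.float64(0.713), np.float64(0.734)), (225, np.float64(70.8), np.float64(0.715), np.float64(0.736)), (226, np.float64(70.7), np.float64(0.718), np.float64(0.738)), (227, np.float64(70.6), np.float64(0.717), np.float64(0.736)), (228, np.float64(70.6), np.float64(0.719), np.float64(0.738)), (229, np.float64(70.5), np.float64(0.721), np.float64(0.74)), (230, np.float64(70.5), np.float64(0.722), np.float64(0.74)), (231, np.float64(70.4), np.float64(0.721), np.float64(0.739)), (232, np.float64(70.3), np.float64(0.722), np.float64(0.74)), (233, np.float64(70.3), np.float64(0.726), np.
[... 2243 characters left out ...]
at64(24.5), np.float64(0.153), np.float64(0.123)), (225, np.float64(24.1), np.float64(0.155), np.float64(0.123)), (226, np.float64(21.5), np.float64(0.154), np.float64(0.116)), (227, np.float64(15.3), np.float64(0.149), np.float64(0.099)), (228, np.float64(14.6), np.float64(0.151), np.float64(0.098)), (229, np.float64(13.1), np.float64(0.152), np.float64(0.094)), (230, np.float64(14.8), np.float64(0.156), np.float64(0.1)), (231, np.float64(9.2), np.float64(0.154), np.float64(0.085)), (232, np.float64(1.2), np.float64(0.151), np.float64(0.063)), (233, np.float64(-5.6), np.float64(0.152), np.float64(0.045))]
[26.52351511 29.49790099 30.78979809] 115
t0 [34.63296971 37.93507212 39.18916697] 111
```

View pics/t30.png

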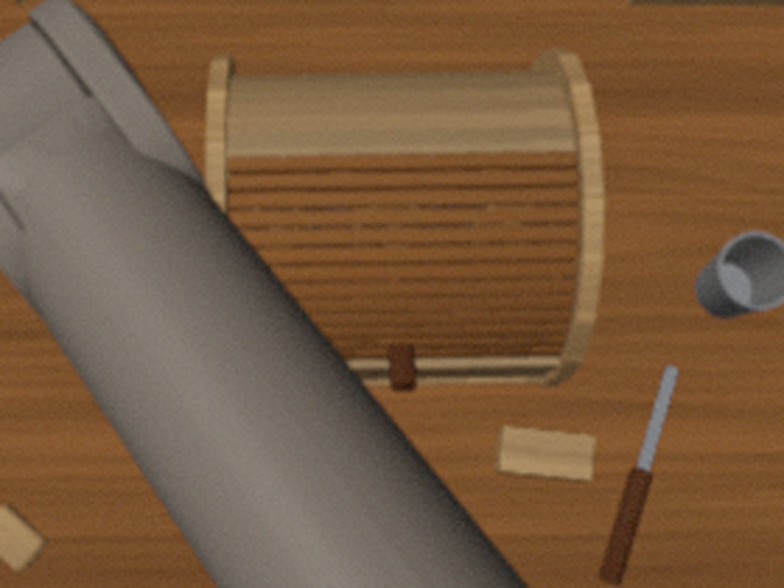

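```bash
python3 - <<'E'
from rows import *
delta(s2w([-.165,0,.15]),tgtR(0))
plan(s2w([-.165,0,.25]),tgtR(0),6)
E
```

```text
t 40.25 p [0.4798 0.1059 0.2863] store [-0.1191  0.2108  0.2863] 
q [ 0.745  0.312 -1.292  1.818  0.318  1.245  0.954] F [-0.81  3.51  0.78] T [ 0.18 -0.02  0.02] w 0.501
shift units [ 3.391 -5.264 -1.214] turn units [ 0.0014  0.0009 -0.0003] deg 0.6
per row deg 0.1 mm 36.0 max dq 0.104 end q [ 1.28  0.25 -1.32  1.95  0.27  1.14  1.43] e 9.259006703194144e-06
[0.149, -0.877, -0.2, 0.00024, 0.00014, -4e-05]
[0.149, -0.877, -0.199, 0.00024, 0.00014, -4e-05]
[0.149, -0.877, -0.197, 0.00024, 0.00014, -4e-05]
[0.15, -0.877, -0.196, 0.00024, 0.00014, -4e-05]
[0.15, -0.878, -0.194, 0.00024, 0.00014, -4e-05]
[0.151, -0.878, -0.193, 0.00024, 0.00014, -4e-05]
```

Emit:
step_arm --pt "0.1 -0.88 -0.2 0.0002 0.0001 0" --pt "0.1 -0.88 -0.2 0.0002 0.0001 0" --pt "0.15 -0.88 -0.2 0.0002 0.0001 0" --pt "0.15 -0.88 -0.2 0.0002 0.0001 0" --pt "0.15 -0.88 -0.2 0.0002 0.0001 0" --pt "0.15 -0.86 -0.2 0.0002 0.0001 0" --pt "0 0 0 0 0 0" --fingers 1

```text
t: 41.12
eef_pos: [0.4343, -0.1147, 0.2529]
tool_rot: [0.707, -0.001, 0.708, 0.0]
contact_force: [-0.1, 1.1, 0.1]
gripper_width: 0.0
```

```bash
python3 - <<'E'
from rows import *
delta(s2w([-.165,0,.135]),tgtR(0))
E
```

```text
t 41.12 p [ 0.4343 -0.1147  0.2529] store [-0.1672 -0.0093  0.2529] 
q [ 1.286  0.239 -1.299  1.943  0.255  1.147  1.459] F [-0.06  1.13  0.11] T [0.02 0.01 0.05] w 0.0
shift units [2.948 0.237 0.055] turn units [-0.0016 -0.0002  0.0002] deg 0.6
```

Emit:
step_arm --pt "0.6 0.235 0.055 -0.0016 0 0" --pt "0.7 0 0 0 0 0" --pt "0.7 0 0 0 0 0" --pt "0.5 0 0 0 0 0" --pt "0.3 0 0 0 0 0" --pt "0.13 0 0 0 0 0" --pt "0 0 0 0 0 0"

```text
t: 42.0
eef_pos: [0.4378, -0.1025, 0.1366]
tool_rot: [0.707, -0.007, 0.707, 0.006]
contact_force: [-0.7, -0.3, 0.6]
gripper_width: 0.002
```

Emit:
step_arm --pt "0.05 0 0 0 0 0" --pt "0.05 0 0 0 0 0" --pt "0 0 0 0 0 0"

```text
t: 42.38
eef_pos: [0.4375, -0.1028, 0.1323]
tool_rot: [0.707, -0.006, 0.707, 0.005]
contact_force: [0.0, 0.5, 0.7]
gripper_width: -0.003
```

Emit:
step_arm --pt "0.05 0 0 0 0 0" --pt "0 0 0 0 0 0"

```text
t: 42.62
eef_pos: [0.4374, -0.1028, 0.1302]
tool_rot: [0.707, -0.006, 0.707, 0.005]
contact_force: [-0.5, 0.8, 1.1]
gripper_width: 0.002
```

Emit:
step_arm --pt "0.05 0 0 0 0 0" --pt "0 0 0 0 0 0"

```text
t: 42.88
eef_pos: [0.4374, -0.1028, 0.1281]
tool_rot: [0.707, -0.006, 0.707, 0.005]
contact_force: [-0.4, -0.4, -0.2]
gripper_width: -0.003
```

Emit:
step_arm --pt "0.05 0 0 0 0 0" --pt "0 0 0 0 0 0"

```text
t: 43.12
eef_pos: [0.4374, -0.1027, 0.1261]
tool_rot: [0.707, -0.006, 0.707, 0.006]
contact_force: [0.2, -0.5, -0.4]
gripper_width: -0.006
```

Emit:
step_arm --pt "0.03 0 0 0 0 0" --pt "0 0 0 0 0 0"

```text
t: 43.38
eef_pos: [0.4377, -0.1027, 0.1253]
tool_rot: [0.707, -0.006, 0.707, 0.005]
contact_force: [-0.0, -0.6, 2.5]
gripper_width: 0.002
```

Emit:
step_arm --pt "0.025 0 0 0 0 0" --pt "0 0 0 0 0 0"

```text
t: 43.62
eef_pos: [0.4383, -0.1027, 0.1248]
tool_rot: [0.708, -0.007, 0.707, 0.005]
contact_force: [-1.4, -0.4, 8.1]
gripper_width: -0.001
```

Emit:
step_arm --pt "0.02 0 0 0 0 0" --pt "0 0 0 0 0 0"

```text
t: 43.88
eef_pos: [0.4388, -0.1027, 0.1244]
tool_rot: [0.708, -0.007, 0.706, 0.005]
contact_force: [-2.1, 0.3, 12.2]
gripper_width: -0.0
```

Emit:
step_arm --pt "-0.1 0 0 0 0 0" --pt "-0.5 0 0 0 0 0" --pt "-1 0 0 0 0 0" --pt "-1 0 0 0 0 0" --pt "-1 0 0 0 0 0" --pt "0 0.7 0.4 0 0 0" --pt "0 0.9 0.2 0 0 0" --pt "0 0.9 0 0 0 0"

```text
t: 44.88
eef_pos: [0.4599, -0.0013, 0.267]
tool_rot: [0.707, -0.006, 0.707, 0.005]
contact_force: [0.5, 1.0, 0.2]
gripper_width: -0.003
```

Emit:
step_arm --pt "0 0.9 0 0 0 0" --pt "0 0.9 0 0 0 0" --pt "0 0.9 0 0 0 0" --pt "0 0.9 0 0 0 0" --pt "0 0 0 0 0 0" --pt "0 0 0 0 0 0"

```text
t: 45.62
eef_pos: [0.4573, 0.1411, 0.2666]
tool_rot: [0.707, -0.007, 0.707, 0.005]
contact_force: [0.7, -0.2, -0.5]
gripper_width: -0.002
```

```bash
python3 - <<'E'
from rows import *
st()
for n in("top","scene"):
    I,D=bot.read_camera(n)
    cv2.imwrite(f"pics/f_{n}.png",cv2.resize(I[:,:,::-1],(784,588)))
    S=w2s(cloud(n,D).reshape(-1,3)).reshape(420,560,3)
    rad=np.hypot(S[...,0],S[...,2]-.06);ang=np.degrees(np.arctan2(S[...,2]-.06,-S[...,0]))
    m=(abs(S[...,1])<.02)&(rad>.17)&(rad<.205)&(S[...,2]>.1)
    print(n,np.percentile(ang[m],[2,50,98]),m.sum())
E
```

```text
t 45.62 p [0.4573 0.1411 0.2666] store [-0.1412  0.2462  0.2666] 
q [ 0.663  0.303 -1.28   1.867  0.313  1.204  0.868] F [ 0.73 -0.19 -0.5 ] T [-0.02 -0.03  0.03] w -0.002
top [26.57082316 29.68607911 30.82681269] 111
scene [26.72128593 29.55456318 30.81156279] 113
```

View pics/f_top.png

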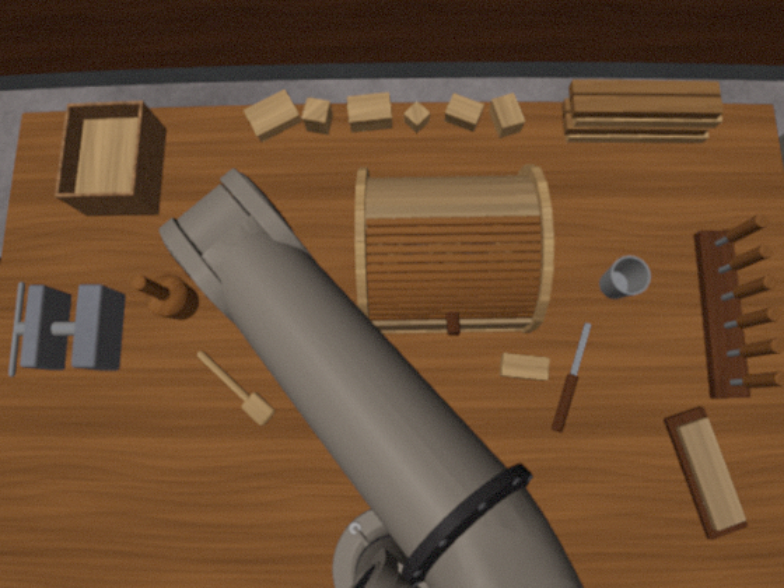

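View pics/f_scene.png

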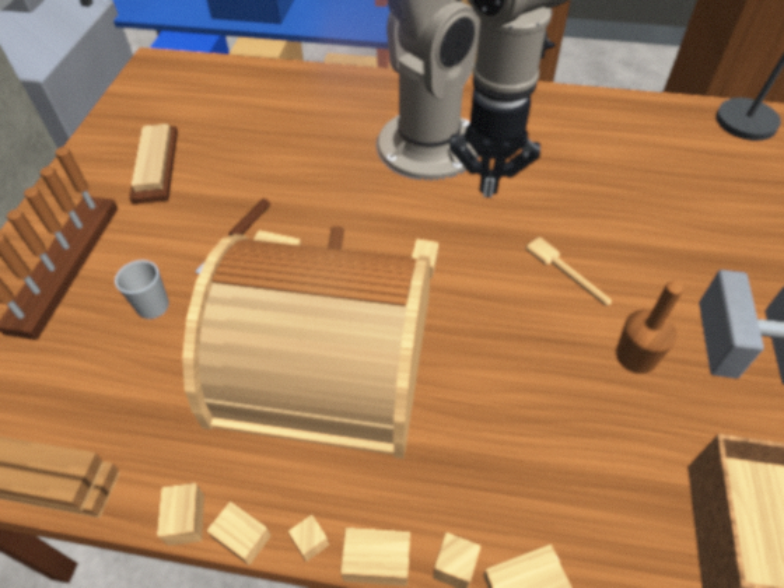

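The final pictures show the door down on the sill (top view, pull at (453,323)), the loose items where they were at the start, and the gripper clear of everything at (490,180) in the scene view. The 12 N push did not move the door, so it is at its stop. I hand in.

```bash
python3 -c "
from station import bot
print(bot.hand_in())"
```

```text
the job is handed in; nothing more can be done
None
```

I carried out all three steps in order and handed the job in at about 46 s of the 62 s allowed. No verdict was reported.

**Door opening:** I gripped the pull and rolled the door up until it resisted. The pull then measured about 104°, which matches fully open.

**Slim cap:** The slimmer canister is the one on the robot's left. I pressed its cap along its own axis. The force rose to about 8 N, then jumped to about 15.7 N with almost no further travel, which I took as the stop. I then backed off, and the depth camera showed the cap back at its original height. I saw no contact with the stout canister's cap.

**Door closing:** I re-gripped the pull and rolled the door shut. A check push of 12 N on top of the pull did not move it further. The highest force I read was about 34 N, when the door met its stop.

**Surroundings:** In the last pictures the pot, gouge, mallet, spoon and blank B are where they were. Blank A is hidden by the arm in the top view but unmoved in the scene view. The bird and the stout cap cannot be seen behind the shut door.

**Checks that disagreed:**
- **Fingertip position:** The cameras showed the fingertips about 31 mm behind the reported TCP, and contact with the cap and the pull confirmed it. I worked from the measured position.
- **Shut angle:** The cameras read the pull about 1° above its nominal shut angle, within what I'd expect of calibration. I relied on the check push instead.

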